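Set up the can-drying station and lock the hot-air gun on

TASK

Get the can-drying station in the school lab running: first take the glass spirit lamp out of the purple tray and stand it upright in the middle of the grey tile, then stand every calorimeter can upright and centred on a white circle of its own in the tray. Only then start the clamped hot-air gun: squeeze the orange trigger right in, press the red lock tab fully down while the trigger is held in, and ease off so that the trigger stays locked on by itself. Everything must still be in its place at the end; never tip the lamp and leave the jar, blue bottle and bowl where they are.

Things in the scene. Friction and masses are not known exactly. Their poses are not given: they have to be found in the camera images.
- can0_mid (a point): Loose aluminium calorimeter can with a flat closed top and a thick base, gold with a white band, upright cylinder 60 mm in diameter, 70 mm tall, about 150 g; the point is its centre, 35 mm above its foot, z axis up along the can. None if this can is absent in this run.
- can1_mid (a point): Loose aluminium calorimeter can with a flat closed top and a thick base, silver with a white band, upright cylinder 60 mm in diameter, 70 mm tall, about 150 g; the point is its centre, 35 mm above its foot, z axis up along the can. None if this can is absent in this run.
- can2_mid (a point): Loose aluminium calorimeter can with a flat closed top and a thick base, green with a white band, upright cylinder 60 mm in diameter, 70 mm tall, about 150 g; the point is its centre, 35 mm above its foot, z axis up along the can. None if this can is absent in this run.
- can3_mid (a point): Loose aluminium calorimeter can with a flat closed top and a thick base, rust-red with a white band, upright cylinder 60 mm in diameter, 70 mm tall, about 150 g; the point is its centre, 35 mm above its foot, z axis up along the can. None if this can is absent in this run.
- spot0 (a point): Centre of white marked circle 0 (66 mm ring with a centre dot) on the floor of the fixed purple tray (150 x 400 mm, rim 22 mm high, floor 5 mm above the bench). The four circles lie in a row along the tray's long y axis, 85 mm apart; all are flush with the floor. x axis across the tray.
- spot1 (a point): Centre of white marked circle 1 (66 mm ring with a centre dot) on the floor of the fixed purple tray (150 x 400 mm, rim 22 mm high, floor 5 mm above the bench). The four circles lie in a row along the tray's long y axis, 85 mm apart; all are flush with the floor. x axis across the tray.
- spot2 (a point): Centre of white marked circle 2 (66 mm ring with a centre dot) on the floor of the fixed purple tray (150 x 400 mm, rim 22 mm high, floor 5 mm above the bench). The four circles lie in a row along the tray's long y axis, 85 mm apart; all are flush with the floor. x axis across the tray.
- spot3 (a point): Centre of white marked circle 3 (66 mm ring with a centre dot) on the floor of the fixed purple tray (150 x 400 mm, rim 22 mm high, floor 5 mm above the bench). The four circles lie in a row along the tray's long y axis, 85 mm apart; all are flush with the floor. x axis across the tray.
- lamp_mid (a point): Loose glass spirit lamp, upright: squat glass body 72 mm in diameter narrowing above 20 mm to a 24 mm neck at 52-60 mm, then a fixed brass cap 28 mm in diameter from 60 to 98 mm above its foot (the place to grip); about 200 g. The point is on its axis 49 mm above its foot, z axis up along the lamp. It starts in the tray.
- tile_top (a point): Centre of the upper face of the fixed grey ceramic tile, 120 x 120 mm, 4 mm thick, with a yellow ring of 80 mm round its middle.
- gun: Hot-air gun fixed in a bench clamp, lying on its side. Origin at bench level under the barrel axis; its y axis points along the barrel towards the nozzle (towards the tray), and the handle sticks out along its -x axis. Barrel 72 mm in diameter, axis 80 mm above the bench, top at 118 mm; handle 36 mm thick along y (y -18 to +18 mm), from 63 to 97 mm above the bench, from x -30 to -151 mm. A bench clamp plate 14 mm high lies beneath.
- handle_back (a point): Point on the handle's back face, right opposite the trigger and at the trigger's height (gun frame -65, -18, 90 mm): where the second finger bears when squeezing.
- trigger_face (a point): Point on the front face of the orange trigger, 8 mm below its top edge and midway along it, on the nozzle side of the handle; face 42 mm along gun x by 32 mm high (66 to 98 mm above the bench). It moves with the trigger, along the gun's -y axis into the handle; released, it is at gun frame (-65, 34, 90) mm, 52 mm from handle_back. From above, one finger goes in front of it and the other behind the handle. Trigger and handle are slippery.
- trigger (a joint): Trigger travel in m: 0 released, 0.014 squeezed right in; a spring pushes it out (4.5 N at 0, 8 N at full travel). Locked on, it rests at about 0.007.
- tab_top (a point): On the upper face of the red lock tab, which sticks out forward through the trigger's face, 34 mm wide along gun x, out to gun y 60 mm; upper face 86 mm above the bench when up. The point is at gun frame (-65, 47) mm and moves with the tab. A fingertip squeezing the trigger with its end about 88 mm above the bench stands over the tab and presses it by going straight down about 10 mm.
- locktab (a joint): Lock tab travel in m: 0 up, 0.011 fully down; a spring of 2 to 3.5 N lifts it. Blocked after 0.7 mm unless the trigger is in by more than 0.0095. The lock takes once the tab is down more than 0.0063 (press to about 0.0085): when the trigger is then let out it catches at 0.007, and the tab stays down at about 0.006. Squeezing the trigger right in again frees it.
- jar_mid (a point): Bystander: amber glass jar, 60 mm in diameter, 85 mm tall, black lid; may stand among the cans; the point is at its centre.
- flask_mid (a point): Bystander: blue metal drinking bottle, 68 mm in diameter, 200 mm tall; the point is at its centre.
- dish: Bystander: white ceramic bowl, 90 mm across, 35 mm high; origin at its underside.

How it is judged:
By the outcome, as a careful person would: the job done as asked, in the order asked, and still so for the second after the job is handed in, with the robot touching nothing.
Of can0, can1, can2, can3 only 3 to 4 are there at a start; the rules pass over those that are not, and their reading is None.
At some moment in a run one of can0, can1, can2, can3 may be knocked a few centimetres aside while the robot is not near it.
It also fails if it takes over 210 s, if anything falls off the work surface, if the arm or the gripper's body presses on something with over 40 N, if the wrist force passes 120 N, or if a joint passes its speed limit or range.

ROBOT

A 6-joint arm with a two-finger parallel gripper is mounted at the origin on the work surface. World frame = base frame: x ahead of the robot, y to its left, z up, the work surface at z = 0. Lengths are in m, angles in degrees, forces in N, time in s.
With the tool pointing down it reaches from about 0.3 to 0.75 m from the base axis. Payload 8.5 kg.
Tool frame: the origin (TCP) lies at the very end of the fingers, on their centre line; the grasp point (between the pads) lies 19 mm behind it (env.grip_depth is the z of the grasp point in the tool frame, in m); z points along the fingers, y is the direction in which the jaws open and shut (so a half turn about z gives the same grasp; the last joint's range is limited). The gripper opens to 85 mm and grips with 20 to 120 N. Pads are 22 mm wide; open, the fingers measure 114 mm over their backs; the gripper's body (76 mm by 85 mm) begins 54 mm behind the grasp point. The pads swing forward as they close: fully open they stand 13 mm farther back than shut.
Start: joints at [-77.366, 21.807, 74.336, -0, 83.858, -12.336], TCP at [0.232, -0.499, 0.195] pointing down, gripper open.
Joint ranges: [-178.18, 178.18], [-50.72, 133.34], [12.68, 142.11], [-81.47, 261.47], [9.98, 163.14], [-165.26, 165.26]. Speed limits (degrees/s): [136.94, 136.94, 180, 180, 180, 180].

INTERFACE

Orientations are given as a 3x3 rotation matrix whose columns are the frame's x, y, z axes.
In Python, from rig import env gives the robot as it stands.
- The arm moves only by the tool apply_moves, never from a script. Its argument "plan" is a list of rows, each an object of numbers: "tx", "ty", "tz": the shift along the world's x, y, z in mm; "rx", "ry", "rz": the turn, a rotation vector about the world's x, y, z in rad; "jaw": the opening, from -1 (shut) to 1 (fully open). A call has 1 to 12 rows; each row is the pose to reach, as a shift and turn from the pose measured when the call began; what a row does not reach only later rows make up. A row lasts 1/10 s, in which the tool goes at most 50 mm and 8.59 degrees, less where a joint would pass 70% of its speed; a pose out of reach is approached as far as the arm can. A call with a gripper value outside its range is refused whole. The fingers move at their own pace and stop on an object; "grip_force" is the grip in N (left out, the last holds). Time passes only in rows, so rows that repeat a pose let the fingers close. It gives the time, the measured TCP pose, the force and the opening at its end, in the units of the state.
- env.observe(): the state, without advancing time (a new reading comes with each control period).
- env.get_image(name): name is "scene" or "side" or "wrist"; returns a dict with "image" (480x640x3 uint8, red, green, blue), "intrinsics" (3x3 intrinsics, pixels), "world_from_camera" (4x4, takes a point from camera to world coordinates). Camera axes: x right, y up, looking along -z (the intrinsics and any distortion apply to the point x, -y, -z); pixel columns grow to the right and rows downward; lengths in m; the calibration is good to about 2 mm. A picture is of the moment at which its call begins. There is no depth.
- env.close_job(): hands the job in, once; it reports no verdict.
The state is a dict: "time_s": time; "q": joint angles; "qvel": joint speeds; "joint_efforts": joint torques, N m; "position": TCP position; "tool_rot": TCP orientation; "ft_force": force on the tool from outside, world axes, zero at the start; "wrist_torque": the same for the moment, N m; "grip_width": finger opening in m.
Only numpy, scipy, OpenCV 4.12 (cv2) and the standard library are available. Lean on these libraries where they do the work, as an engineer would, in place of code of your own. Each camera call takes 0.05 s, during which the arm holds its last target.

## Working session

There is one attempt and no reset: what is moved stays moved. The work goes in short steps, Python scripts to look and compute and a tool call to move; the robot and the scene stay as the last step left them, time stands still between calls to the robot, and variables do not carry over. Pictures are saved under pics/ and viewed, and the job is handed in when it is done.

Besides the shell and the picture viewer there is one more tool, called after "Call:" as name(argument=value, ...) on one line, values as JSON. apply_moves: Moves the arm, as the interface text tells. Its arguments: {"type":"object","properties":{"plan":{"type":"array","items":{"type":"object","properties":{"tx":{"type":"number"},"ty":{"type":"number"},"tz":{"type":"number"},"rx":{"type":"number"},"ry":{"type":"number"},"rz":{"type":"number"},"jaw":{"type":"number"}}}},"grip_force":{"type":"number"}},"required":["plan"]}

```bash
ls; mkdir -p pics; python3 - <<'E'
from rig import env
import cv2
s=env.observe(); print(s['time_s'],s['position'],s['tool_rot'],s['grip_width'],env.grip_depth)
for n in ("scene","side","wrist"):
    d=env.get_image(n); cv2.imwrite(f"pics/a_{n}.png",d['image'][:,:,::-1]); print(n,d['intrinsics'],d['world_from_camera'], [k for k in d])
E
```

```text
pics
0.0 [ 0.23208863 -0.49824548  0.19390935] [[ 9.06538064e-01  4.22123962e-01 -3.15690533e-04]
 [ 4.22123962e-01 -9.06537000e-01  1.42406786e-03]
 [ 3.14948017e-04 -1.42423226e-03 -9.99998936e-01]] 0.08553899175272921 -0.0187
scene [[457.95456488   0.         317.66692112]
 [  0.         457.95456488 230.11450487]
 [  0.           0.           1.        ]] [[-0.45543313 -0.46626203  0.75840648  1.31584762]
 [ 0.89000512 -0.25923247  0.37508588  0.34461659]
 [ 0.02171528  0.84581218  0.53303864  0.62512209]
 [ 0.          0.          0.          1.        ]] ['image', 'intrinsics', 'world_from_camera']
side [[540.45409587   0.         317.00934216]
 [  0.         540.45409587 241.75021236]
 [  0.           0.           1.        ]] [[-0.85235818  0.3493945  -0.38911311  0.07937727]
 [-0.52294088 -0.57554875  0.62871016  0.7973389 ]
 [-0.00428569  0.7393694   0.67328636  0.99044393]
 [ 0.          0.          0.          1.        ]] ['image', 'intrinsics', 'world_from_camera']
wrist [[330.48125382   0.         320.59079047]
 [  0.         330.48125382 239.88902458]
 [  0.           0.           1.        ]] [[ 0.42144861  0.85809916  0.29333753  0.30790328]
 [-0.90685138  0.39924895  0.13498466 -0.46424189]
 [-0.00128448 -0.32290264  0.94643132  0.37373705]
 [ 0.          0.          0.          1.        ]] ['image', 'intrinsics', 'world_from_camera']
```

View pics/a_scene.png

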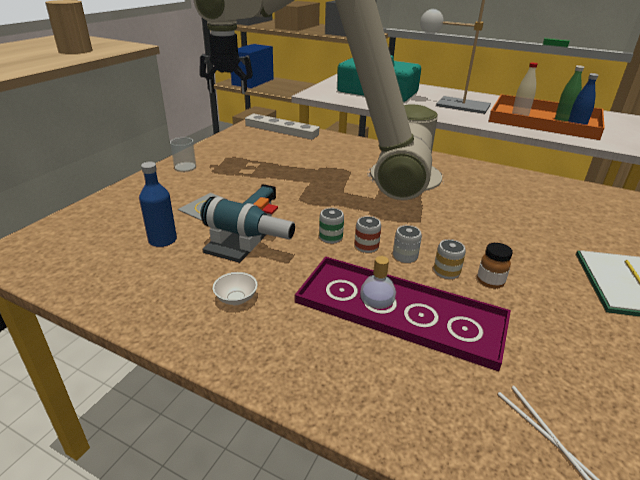

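View pics/a_side.png

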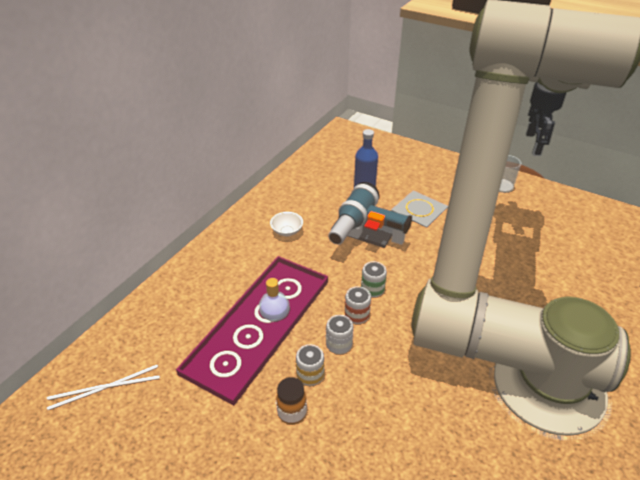

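View pics/a_wrist.png

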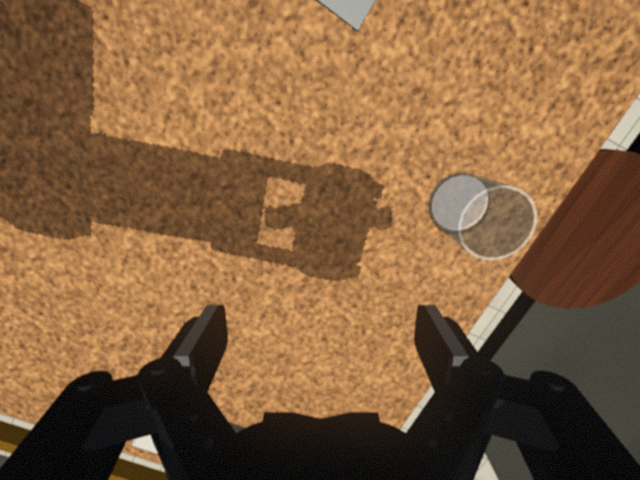

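The scene view shows the lamp in the tray at about (379,290). The cans are green (331,225), red (368,233), silver (407,243) and gold (450,258), with the jar at (495,265). The tile is behind the gun, near (420,207) in the side view. Next I'll measure.

```bash
cat > h.py <<'E'
from rig import env
import cv2, numpy as np
def shot(n,save=None,crop=None,k=1):
    d=env.get_image(n)
    im=d['image'][:,:,::-1].copy()
    if save:
        o=im
        if crop: x0,y0,x1,y1=crop; o=im[y0:y1,x0:x1]
        if k!=1: o=cv2.resize(o,None,fx=k,fy=k,interpolation=cv2.INTER_CUBIC)
        cv2.imwrite("pics/"+save,o)
    return im,d['intrinsics'],d['world_from_camera']
def ray(K,T,uv):
    v=np.array([(uv[0]-K[0,2])/K[0,0],-(uv[1]-K[1,2])/K[1,1],-1.])
    v=T[:3,:3]@v; return T[:3,3],v/np.linalg.norm(v)
def plane(K,T,uv,z):
    o,v=ray(K,T,uv); return o+v*(z-o[2])/v[2]
def proj(K,T,p):
    c=T[:3,:3].T@(np.asarray(p)-T[:3,3]); return np.array([K[0,0]*c[0]/-c[2]+K[0,2],-K[1,1]*c[1]/-c[2]+K[1,2]])
def tri(rs):
    A=np.zeros((3,3));b=np.zeros(3)
    for o,v in rs:
        M=np.eye(3)-np.outer(v,v);A+=M;b+=M@o
    return np.linalg.solve(A,b)
E
python3 - <<'E'
from h import *
S=shot("scene"); D=shot("side")
cv2.imwrite("pics/b1.png",cv2.resize(S[0][190:370,290:520],None,fx=3.4,fy=3.3,interpolation=cv2.INTER_CUBIC))
cv2.imwrite("pics/b2.png",cv2.resize(D[0][180:420,170:450],None,fx=2.5,fy=2.5,interpolation=cv2.INTER_CUBIC))
for nm,(im,K,T) in (("scene",S),("side",D)):
    hsv=cv2.cvtColor(im,cv2.COLOR_BGR2HSV)
    m=cv2.inRange(hsv,(140,100,40),(175,255,255))
    cs,_=cv2.findContours(m,cv2.RETR_EXTERNAL,cv2.CHAIN_APPROX_NONE)
    c=max(cs,key=cv2.contourArea); hull=cv2.convexHull(c)
    tm=np.zeros_like(m); cv2.drawContours(tm,[hull],-1,255,-1)
    wm=cv2.inRange(hsv,(0,0,150),(180,90,255))&tm
    cs,_=cv2.findContours(wm,cv2.RETR_CCOMP,cv2.CHAIN_APPROX_NONE)
    print(nm)
    for q in cs:
        a=cv2.contourArea(q)
        if len(q)>5: 
            e=cv2.fitEllipse(q)
            print(np.round(e[0],1),np.round(e[1],1),a,np.round(plane(K,T,e[0],0.005),4))
    # tray rim corners
    r=cv2.approxPolyDP(hull,8,True)[:,0]
    for p in r: print('rim',p,np.round(plane(K,T,p,0.022),3))
E
```

```text
scene
[464.1 328. ] [3.6 4.7] 11.5 [0.6101 0.3138 0.005 ]
[464.6 328.7] [22.5 36. ] 636.0 [0.6115 0.315  0.005 ]
[464.4 328.3] [18.3 30. ] 429.5 [0.6107 0.3146 0.005 ]
[420.9 314.4] [3.3 4.5] 10.5 [0.6129 0.2297 0.005 ]
[420.7 314.9] [21.6 33.9] 573.5 [0.6143 0.2298 0.005 ]
[420.7 314.7] [18. 28.] 393.5 [0.6138 0.2295 0.005 ]
[378.5 300.1] [22.  33.1] 77.0 [0.6128 0.1404 0.005 ]
[341.1 289.3] [3. 4.] 7.5 [0.6182 0.0583 0.005 ]
[341.1 289.8] [19.9 30.5] 474.5 [0.6195 0.0589 0.005 ]
[341.3 289.7] [16.4 25.3] 322.5 [0.6191 0.0592 0.005 ]
[378.7 288.4] [21.1 28.5] 421.0 [0.5773 0.1273 0.005 ]
rim [295 294] [ 0.695 -0.01   0.022]
rim [328 257] [ 0.548 -0.007  0.022]
rim [510 310] [0.536 0.384 0.022]
rim [499 369] [0.7   0.388 0.022]
side
[225.3 363. ] [4.2 5.6] 17.0 [0.6147 0.3144 0.005 ]
[225.1 363.4] [25.7 32. ] 644.0 [0.6144 0.3154 0.005 ]
[225.1 363.2] [19.  23.6] 349.0 [0.6147 0.3151 0.005 ]
[247.6 335.8] [4.2 5.4] 16.0 [0.6177 0.2299 0.005 ]
[247.7 336. ] [23.9 30.3] 565.5 [0.617  0.2304 0.005 ]
[247.8 335.9] [17.5 22.3] 303.5 [0.6171 0.23   0.005 ]
[287.4 287.5] [3.3 5.2] 12.0 [0.6235 0.0588 0.005 ]
[277.  299.7] [25.1 53.4] 722.5 [0.6228 0.1052 0.005 ]
rim [326 276] [ 0.554 -0.011  0.022]
rim [233 403] [0.532 0.39  0.022]
rim [178 373] [0.675 0.394 0.022]
rim [276 258] [0.697 0.001 0.022]
```

View pics/b1.png

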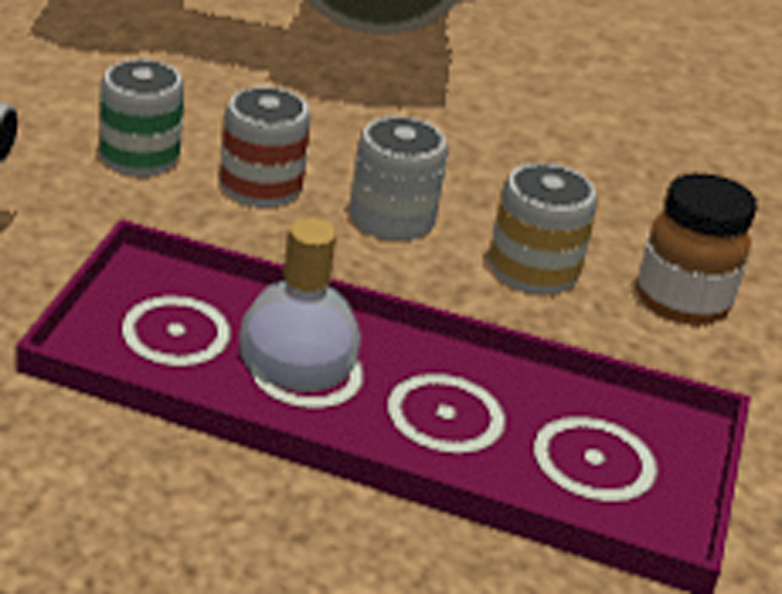

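View pics/b2.png

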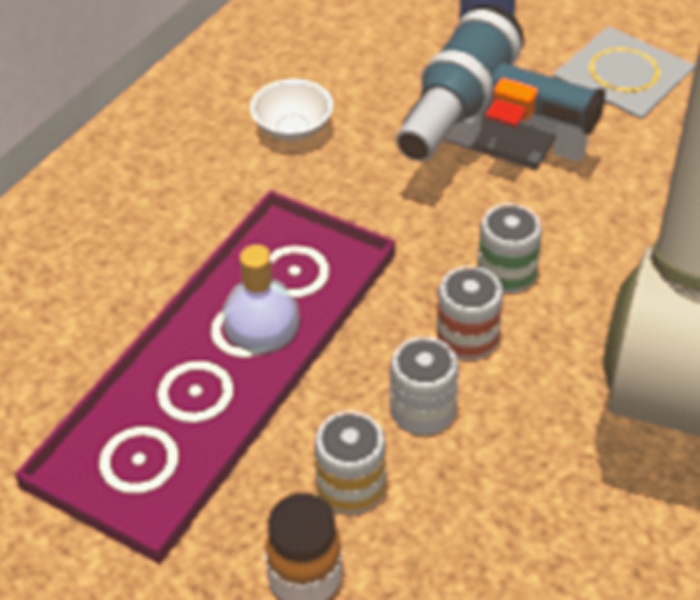

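Rings agree to about 4 mm across the two views. Next: cans, lamp, tile, gun.

```bash
python3 - <<'E'
from h import *
S=shot("scene"); D=shot("side")
def blob(V,uv,lo,r=6):
    im,K,T=V; g=im.min(2).astype(float); u,v=map(int,np.round(uv))
    p=g[v-r:v+r+1,u-r:u+r+1]; w=np.clip(p-lo,0,None)
    yy,xx=np.mgrid[v-r:v+r+1,u-r:u+r+1]; return np.array([(w*xx).sum()/w.sum(),(w*yy).sum()/w.sum()])
a={'green':(143,73),'red':(269,102),'silver':(405,132),'gold':(552,182)}
b={'green':(512,221),'red':(471,286),'silver':(425,358),'gold':(349,436)}
for k in a:
    p=blob(S,(290+a[k][0]/3.4,190+a[k][1]/3.3),150,2); q=blob(D,(170+b[k][0]/2.5,180+b[k][1]/2.5),150,2)
    P1=plane(S[1],S[2],p,.07);P2=plane(D[1],D[2],q,.07)
    print(k,p.round(1),q.round(1),P1.round(4),P2.round(4),tri([ray(S[1],S[2],p),ray(D[1],D[2],q)]).round(4))
def cm(V,lo,hi,box,name):
    im,K,T=V; m=cv2.inRange(cv2.cvtColor(im,cv2.COLOR_BGR2HSV),lo,hi); o=np.zeros_like(m); x0,y0,x1,y1=box; o[y0:y1,x0:x1]=m[y0:y1,x0:x1]
    ys,xs=np.nonzero(o); 
    if len(xs)==0: print(name,'none');return
    e=cv2.minAreaRect(np.stack([xs,ys],1).astype(np.float32))
    print(name,len(xs),xs.mean().round(1),ys.mean().round(1),xs.min(),xs.max(),ys.min(),ys.max(),np.round(e[0],1)); return e[0]
cm(S,(12,120,60),(30,255,255),(370,250,392,285),'cap scene'); cm(D,(12,120,60),(32,255,255),(262,272,284,298),'cap side')
# lamp cap top center
p=(290+313/3.4,190+231/3.3); q=(170+256/2.5,180+256/2.5)
print('cap',plane(S[1],S[2],p,.103),plane(D[1],D[2],q,.103),tri([ray(S[1],S[2],p),ray(D[1],D[2],q)]))
e=cm(D,(22,60,150),(35,255,255),(395,190,450,225),'tilering'); print(plane(D[1],D[2],e,.004))
for c,lo,hi in (('orange',(6,200,180),(14,255,255)),('red',(0,200,150),(5,255,255))):
    for V,n,box in ((S,'scene',(230,180,300,240)),(D,'side',(355,200,400,240))):
        cm(V,lo,hi,box,c+n)
cv2.imwrite("pics/c1.png",cv2.resize(S[0][175:265,170:310],None,fx=5,fy=5,interpolation=cv2.INTER_CUBIC))
cv2.imwrite("pics/c2.png",cv2.resize(D[0][180:260,320:450],None,fx=6,fy=6,interpolation=cv2.INTER_CUBIC))
E
```

```text
green [331.8 211.8] [374.5 268.1] [ 0.4349 -0.0539  0.07  ] [ 0.4444 -0.0538  0.07  ] [ 0.4427 -0.0501  0.0746]
red [368.9 220.4] [357.9 293.8] [0.4285 0.0403 0.07  ] [0.4389 0.04   0.07  ] [0.437  0.0435 0.075 ]
silver [408.9 229.6] [339.7 323.1] [0.4223 0.1364 0.07  ] [0.4321 0.1357 0.07  ] [0.4303 0.1386 0.0747]
gold [452.2 244.6] [309.8 353.9] [0.4357 0.2388 0.07  ] [0.4446 0.238  0.07  ] [0.4429 0.2401 0.0743]
cap scene 316 380.6 265.5 370 391 250 277 [380.5 263.5]
cap side 181 272.0 286.3 266 277 278 295 [271.5 286.5]
cap [0.60917985 0.13670061 0.103     ] [0.6070462  0.13681203 0.103     ] [0.60765482 0.13616381 0.10194481]
tilering 72 419.7 206.6 405 433 199 216 [419.2 207.3]
[ 0.47312951 -0.40513209  0.004     ]
orangescene 14 260.4 200.7 255 267 198 205 [260.6 200.7]
orangeside 31 375.7 218.0 368 383 212 223 [375.5 217.1]
redscene 44 270.0 207.7 263 277 204 211 [269.9 207.9]
redside 89 372.1 224.2 365 379 220 229 [372.1 224.2]
```

View pics/c1.png

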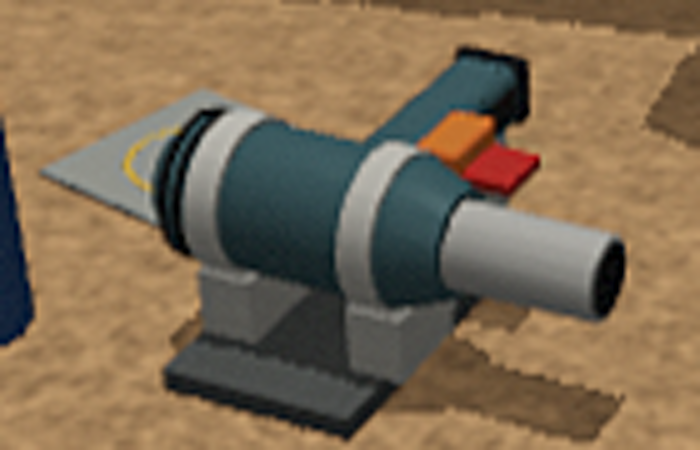

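View pics/c2.png

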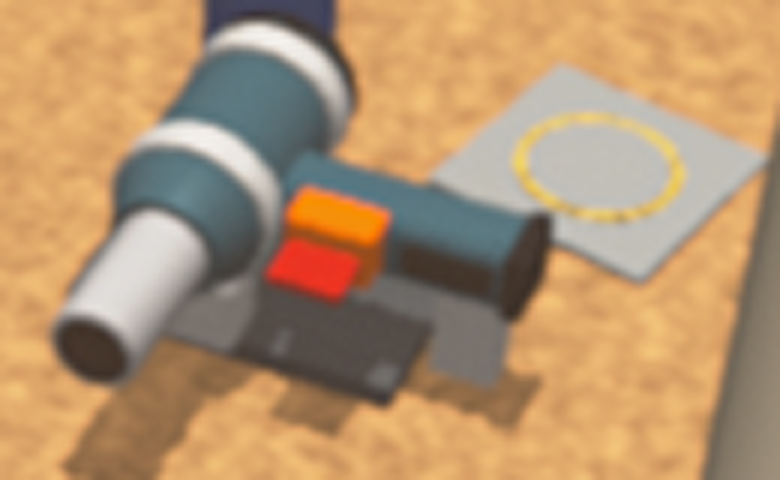

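The lamp cap is near (0.608,0.137), the cans are on x≈0.43-0.44, and the tile is near (0.473,-0.405). I'll use the wrist camera on the way, starting above the tile and gun.

Call:
apply_moves(plan=[{"tx":40,"ty":20,"tz":50,"rz":0.14},{"tx":80,"ty":50,"tz":90,"rz":0.28},{"tx":120,"ty":80,"tz":120,"rz":0.42},{"tx":160,"ty":110,"tz":156,"rz":0.57},{"tx":200,"ty":140,"tz":156,"rz":0.71},{"tx":218,"ty":148,"tz":156,"rz":0.85},{"tx":218,"ty":148,"tz":156,"rz":0.99},{"tx":218,"ty":148,"tz":156,"rz":1.135},{"tx":218,"ty":148,"tz":156,"rz":1.135},{"tx":218,"ty":148,"tz":156,"rz":1.135},{"tx":218,"ty":148,"tz":156,"rz":1.135}])

```text
validation failed for argument at $.pl...
```

```bash
python3 - <<'E'
from h import *
s=env.observe(); print(s['time_s'],s['position'],s['tool_rot'].round(3),s['q'],s['ft_force'])
im,K,T=shot("wrist","d1.png"); print(T.round(4))
E
```

```text
0.35 [ 0.23214282 -0.49852506  0.19438639] [[ 0.907  0.422 -0.   ]
 [ 0.422 -0.907  0.   ]
 [ 0.    -0.    -1.   ]] [-7.73673999e+01  2.18154734e+01  7.43447796e+01 -6.75972574e-04
  8.38575606e+01 -1.23376280e+01] [ 0.77121542 -0.05468898 -0.10746581]
[[ 4.214e-01  8.582e-01  2.931e-01  3.079e-01]
 [-9.069e-01  3.989e-01  1.359e-01 -4.643e-01]
 [-3.000e-04 -3.231e-01  9.464e-01  3.741e-01]
 [ 0.000e+00  0.000e+00  0.000e+00  1.000e+00]]
```

View pics/d1.png

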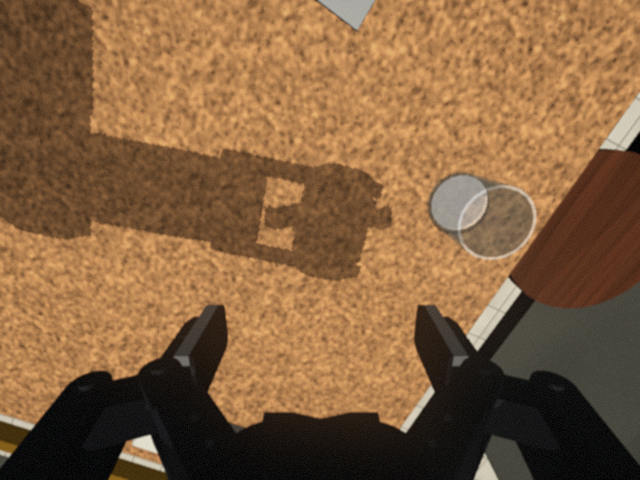

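The call was refused and nothing moved. I'll send full rows instead.

Call:
apply_moves(plan=[{"tx":40,"ty":20,"tz":50,"rx":0,"ry":0,"rz":0.14,"jaw":1},{"tx":120,"ty":80,"tz":120,"rx":0,"ry":0,"rz":0.42,"jaw":1}])

```text
time_s: 0.6
position: [0.2946, -0.4604, 0.2624]
tool_rot: [[0.746, 0.666, -0.0], [0.666, -0.746, 0.001], [0.0, -0.001, -1.0]]
ft_force: [0.7, -1.0, 0.9]
grip_width: 0.0853
```

Call:
apply_moves(plan=[{"tx":30,"ty":25,"tz":25,"rx":0,"ry":0,"rz":0.14,"jaw":1},{"tx":60,"ty":50,"tz":50,"rx":0,"ry":0,"rz":0.28,"jaw":1},{"tx":100,"ty":75,"tz":80,"rx":0,"ry":0,"rz":0.42,"jaw":1},{"tx":130,"ty":100,"tz":88,"rx":0,"ry":0,"rz":0.56,"jaw":1},{"tx":155,"ty":110,"tz":88,"rx":0,"ry":0,"rz":0.7,"jaw":1},{"tx":155,"ty":110,"tz":88,"rx":0,"ry":0,"rz":0.842,"jaw":1},{"tx":155,"ty":110,"tz":88,"rx":0,"ry":0,"rz":0.842,"jaw":1},{"tx":155,"ty":110,"tz":88,"rx":0,"ry":0,"rz":0.842,"jaw":1}])

```text
time_s: 1.4
position: [0.4493, -0.3506, 0.3503]
tool_rot: [[0.004, 1.0, -0.001], [1.0, -0.004, 0.0], [0.0, -0.001, -1.0]]
ft_force: [0.4, -0.7, 0.8]
grip_width: 0.0857
```

```bash
python3 - <<'E'
from h import *
s=env.observe(); print(s['time_s'],s['position'],s['tool_rot'].round(3),s['q'].round(1),s['ft_force'])
im,K,T=shot("wrist","d1b.png"); print(T.round(4))
E
```

```text
1.4 [ 0.44931141 -0.35056852  0.35033276] [[ 0.004  1.    -0.001]
 [ 1.    -0.004  0.   ]
 [ 0.    -0.001 -1.   ]] [-49.8  21.   50.6  -0.  108.5 -49.6] [ 0.36131564 -0.70472596  0.80514235]
[[ 1.      0.0043  0.0025  0.4501]
 [-0.0048  0.9464  0.3228 -0.2682]
 [-0.001  -0.3229  0.9464  0.5301]
 [ 0.      0.      0.      1.    ]]
```

View pics/d1b.png

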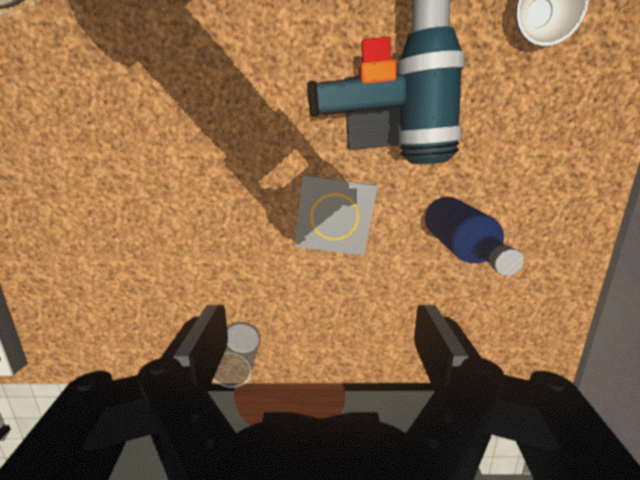

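From above, the tile is at (336,215), the orange trigger at (379,71), the red tab at (377,49), and the handle points left at (355,97). I'll compute positions.

```bash
python3 - <<'E'
from h import *
im,K,T=shot("wrist")
hsv=cv2.cvtColor(im,cv2.COLOR_BGR2HSV)
m=cv2.inRange(hsv,(20,90,110),(32,255,255)); box=np.zeros_like(m); box[180:255,295:380]=255; m&=box
cs,_=cv2.findContours(m,cv2.RETR_EXTERNAL,cv2.CHAIN_APPROX_NONE)
pts=np.vstack(cs); e=cv2.fitEllipse(pts); print('ring',e,plane(K,T,e[0],.004))
w=np.array([plane(K,T,p[0],.004)[:2] for p in pts]); (cx,cy),r=cv2.minEnclosingCircle((w*1000).astype(np.float32)); print('ring w',cx,cy,r)
m2=cv2.inRange(hsv,(0,0,60),(180,60,255))&box
for p in [(303,177),(376,185),(364,255),(294,244)]: print(plane(K,T,p,.004).round(4))
for c,lo,hi,z in (('orange',(8,180,180),(18,255,255),.098),('red',(0,180,130),(5,255,255),.086)):
    m=cv2.inRange(hsv,lo,hi); m[110:]=0; ys,xs=np.nonzero(m); r=cv2.minAreaRect(np.stack([xs,ys],1).astype(np.float32)); print(c,len(xs),xs.mean(),ys.mean(),r)
    for p in cv2.boxPoints(r): print('  ',p,plane(K,T,p,z).round(4))
cv2.imwrite("pics/d2.png",cv2.resize(im[0:170,290:490],None,fx=3.5,fy=3.5,interpolation=cv2.INTER_CUBIC))
E
```

```text
ring ((334.5175476074219, 216.300537109375), (44.505653381347656, 46.33818817138672), 79.36009979248047) [ 0.47162345 -0.40704381  0.004     ]
ring w 471.2252197265625 -407.5780029296875 40.5914192199707
[ 0.4213 -0.3428  0.004 ]
[ 0.5372 -0.356   0.004 ]
[ 0.5226 -0.4755  0.004 ]
[ 0.4036 -0.455   0.004 ]
orange 681 378.5330396475771 70.48311306901616 ((378.49505615234375, 70.45048522949219), (20.298757553100586, 34.726802825927734), 84.2894058227539)
   [360.20795   62.079197] [ 0.4961 -0.1967  0.098 ]
   [394.7624    58.623753] [ 0.5362 -0.1933  0.098 ]
   [396.78217  78.82178] [ 0.54   -0.2146  0.098 ]
   [362.22772  82.27722] [ 0.4992 -0.2181  0.098 ]
red 637 376.07378335949767 48.96546310832025 ((376.12713623046875, 48.897544860839844), (22.633935928344727, 28.337688446044922), 84.80557250976562)
   [360.99188  38.90984] [ 0.4975 -0.1704  0.086 ]
   [389.2132    36.344265] [ 0.5305 -0.1679  0.086 ]
   [391.2624   58.88525] [ 0.5344 -0.1915  0.086 ]
   [363.04108   61.450825] [ 0.5008 -0.1941  0.086 ]
```

View pics/d2.png

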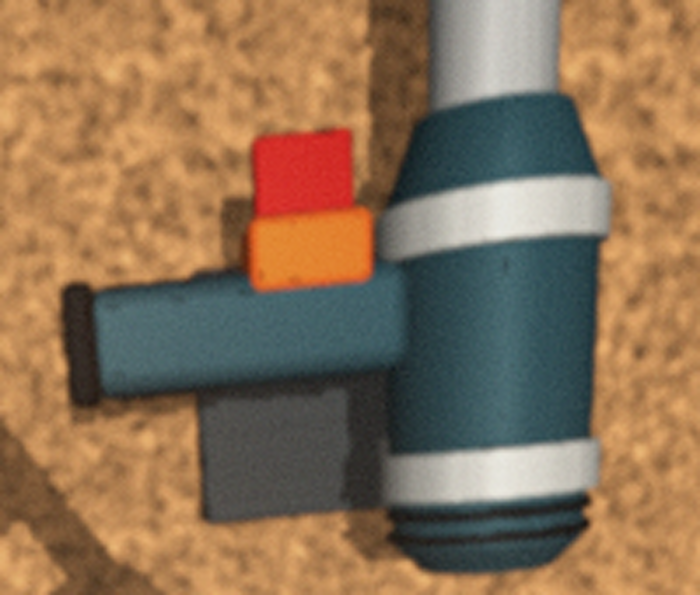

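Tile centre is (0.4713,-0.4073), by both the ring and the corners. Gun yaw is about +5°. Now over to the tray.

Call:
apply_moves(plan=[{"tx":10,"ty":45,"tz":10,"rx":0,"ry":0,"rz":0,"jaw":1},{"tx":20,"ty":93,"tz":20,"rx":0,"ry":0,"rz":0,"jaw":1},{"tx":30,"ty":140,"tz":30,"rx":0,"ry":0,"rz":0,"jaw":1},{"tx":40,"ty":188,"tz":30,"rx":0,"ry":0,"rz":0,"jaw":1},{"tx":50,"ty":235,"tz":30,"rx":0,"ry":0,"rz":0,"jaw":1},{"tx":60,"ty":283,"tz":30,"rx":0,"ry":0,"rz":0,"jaw":1},{"tx":70,"ty":330,"tz":30,"rx":0,"ry":0,"rz":0,"jaw":1},{"tx":80,"ty":378,"tz":30,"rx":0,"ry":0,"rz":0,"jaw":1},{"tx":80,"ty":425,"tz":30,"rx":0,"ry":0,"rz":0,"jaw":1},{"tx":80,"ty":430,"tz":30,"rx":0,"ry":0,"rz":0,"jaw":1},{"tx":80,"ty":430,"tz":30,"rx":0,"ry":0,"rz":0,"jaw":1},{"tx":80,"ty":430,"tz":30,"rx":0,"ry":0,"rz":0,"jaw":1}])

```text
time_s: 2.7
position: [0.5291, 0.0781, 0.3805]
tool_rot: [[0.006, 1.0, -0.001], [1.0, -0.006, -0.0], [-0.0, -0.001, -1.0]]
ft_force: [-1.2, -0.8, -0.5]
grip_width: 0.0855
```

```bash
python3 - <<'E'
from h import *
s=env.observe(); print(s['time_s'],s['position'],s['tool_rot'].round(3),s['q'].round(1),s['ft_force'])
im,K,T=shot("wrist","e1.png"); print(T.round(4))
E
```

```text
2.7 [0.5291097  0.07808555 0.38046828] [[ 0.006  1.    -0.001]
 [ 1.    -0.006 -0.   ]
 [-0.    -0.001 -1.   ]] [ -4.3  17.1  51.6  -0.  111.3  -4. ] [-1.16418088 -0.76357794 -0.49659178]
[[ 1.000e+00  6.000e-03  2.900e-03  5.300e-01]
 [-6.700e-03  9.463e-01  3.232e-01  1.605e-01]
 [-8.000e-04 -3.233e-01  9.463e-01  5.602e-01]
 [ 0.000e+00  0.000e+00  0.000e+00  1.000e+00]]
```

View pics/e1.png

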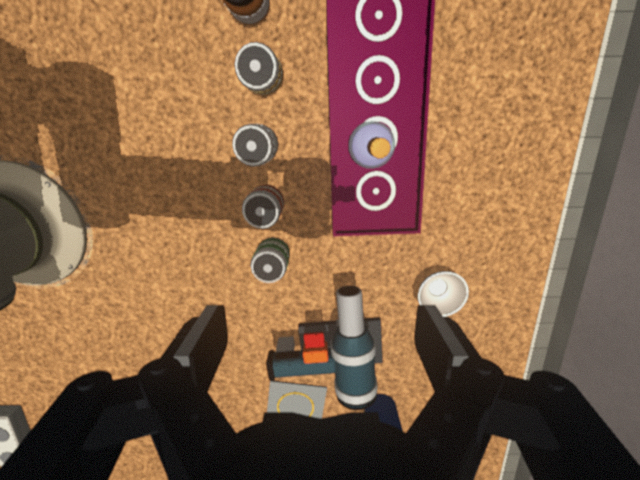

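The wrist view shows the can dots at (255,66), (251,145), (261,211) and (269,268), ring dots at (379,15), (378,80) and (376,191), and the lamp cap at (379,147).

```bash
python3 - <<'E'
from h import *
im,K,T=shot("wrist")
def blob(uv,r=5,lo=None):
    g=im.min(2).astype(float); u,v=uv; p=g[v-r:v+r+1,u-r:u+r+1]; lo=(p.max()+np.median(p))/2
    w=np.clip(p-lo,0,None); yy,xx=np.mgrid[v-r:v+r+1,u-r:u+r+1]; return np.array([(w*xx).sum()/w.sum(),(w*yy).sum()/w.sum()])
for n,uv in dict(gold=(255,66),silver=(251,145),red=(261,211),green=(269,268)).items():
    b=blob(uv); print(n,b.round(1),plane(K,T,b,.07).round(4))
for uv in ((379,15),(378,80),(376,191)):
    b=blob(uv); print('spot',b.round(1),plane(K,T,b,.005).round(4))
hsv=cv2.cvtColor(im,cv2.COLOR_BGR2HSV); m=cv2.inRange(hsv,(12,120,80),(32,255,255)); o=np.zeros_like(m); o[134:162,366:394]=m[134:162,366:394]
c=max(cv2.findContours(o,0,1)[0],key=cv2.contourArea); print(cv2.fitEllipse(c),cv2.minEnclosingCircle(c)); 
for p in (cv2.minEnclosingCircle(c)[0],): print(plane(K,T,p,.103),plane(K,T,p,.084))
cv2.imwrite("pics/e2.png",cv2.resize(im[100:210,330:430],None,fx=5,fy=5,interpolation=cv2.INTER_CUBIC))
E
```

```text
gold [254.8  64. ] [0.4429 0.24   0.07  ]
silver [250.7 145.2] [0.4297 0.1364 0.07  ]
red [262.5 211.5] [0.4403 0.0391 0.07  ]
green [267.4 267.9] [ 0.4423 -0.0543  0.07  ]
spot [378.4  14.1] [0.6139 0.3134 0.005 ]
spot [377.4  79.4] [0.6166 0.2283 0.005 ]
spot [375.5 190.6] [0.6217 0.0579 0.005 ]
((378.9141540527344, 147.20852661132812), (19.228607177734375, 20.24984359741211), 93.9301986694336) ((378.7328186035156, 146.9236602783203), 10.494054794311523)
[0.60704509 0.13456915 0.103     ] [0.61024348 0.13350253 0.084     ]
```

View pics/e2.png

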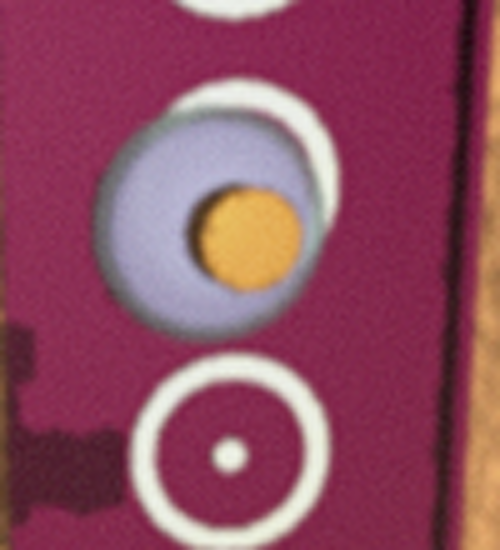

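Lamp cap is at (0.6075,0.136). Going down on it with the jaw along x.

Call:
apply_moves(plan=[{"tx":35,"ty":28,"tz":-20,"rx":0,"ry":0,"rz":0,"jaw":1},{"tx":70,"ty":52,"tz":-45,"rx":0,"ry":0,"rz":0,"jaw":1},{"tx":78.5,"ty":58,"tz":-90,"rx":0,"ry":0,"rz":0,"jaw":1},{"tx":78.5,"ty":58,"tz":-135,"rx":0,"ry":0,"rz":0,"jaw":1},{"tx":78.5,"ty":58,"tz":-180,"rx":0,"ry":0,"rz":0,"jaw":1},{"tx":78.5,"ty":58,"tz":-220,"rx":0,"ry":0,"rz":0,"jaw":1},{"tx":78.5,"ty":58,"tz":-255,"rx":0,"ry":0,"rz":0,"jaw":1},{"tx":78.5,"ty":58,"tz":-285,"rx":0,"ry":0,"rz":0,"jaw":1},{"tx":78.5,"ty":58,"tz":-305,"rx":0,"ry":0,"rz":0,"jaw":1},{"tx":78.5,"ty":58,"tz":-313,"rx":0,"ry":0,"rz":0,"jaw":1},{"tx":78.5,"ty":58,"tz":-313,"rx":0,"ry":0,"rz":0,"jaw":1}])

```text
time_s: 3.9
position: [0.6076, 0.1348, 0.0669]
tool_rot: [[0.008, 1.0, -0.002], [1.0, -0.008, -0.0], [-0.0, -0.002, -1.0]]
ft_force: [-0.2, 0.1, 0.7]
grip_width: 0.0853
```

```bash
python3 - <<'E'
from h import *
s=env.observe(); print(s['time_s'],s['position'],s['ft_force'])
shot("wrist","f1.png")
E
```

```text
3.9 [0.60760759 0.13478807 0.06685611] [-0.24884283  0.10612625  0.69870479]
```

View pics/f1.png

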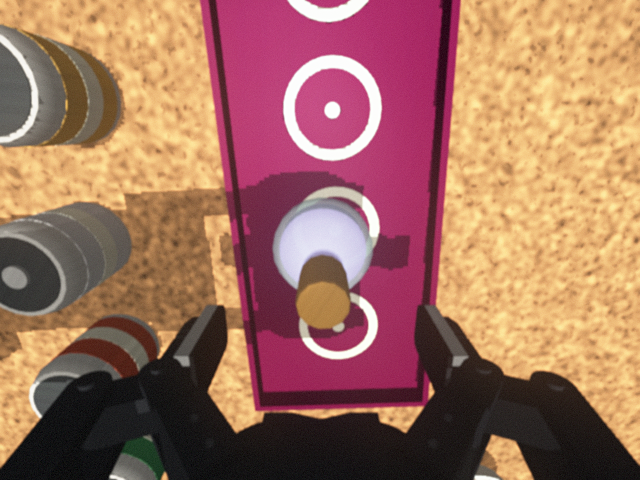

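The cap is centred between the fingers at (322,305). Closing.

Call:
apply_moves(plan=[{"tx":0,"ty":0,"tz":0,"rx":0,"ry":0,"rz":0,"jaw":0},{"tx":0,"ty":0,"tz":0,"rx":0,"ry":0,"rz":0,"jaw":-0.6},{"tx":0,"ty":0,"tz":0,"rx":0,"ry":0,"rz":0,"jaw":-1},{"tx":0,"ty":0,"tz":0,"rx":0,"ry":0,"rz":0,"jaw":-1},{"tx":0,"ty":0,"tz":0,"rx":0,"ry":0,"rz":0,"jaw":-1},{"tx":0,"ty":0,"tz":0,"rx":0,"ry":0,"rz":0,"jaw":-1},{"tx":0,"ty":0,"tz":0,"rx":0,"ry":0,"rz":0,"jaw":-1}], grip_force=50)

```text
time_s: 4.65
position: [0.6082, 0.1351, 0.0681]
tool_rot: [[0.008, 1.0, -0.0], [1.0, -0.008, 0.0], [0.0, -0.0, -1.0]]
ft_force: [-0.3, -0.2, 0.9]
grip_width: 0.0002
```

Call:
apply_moves(plan=[{"tx":0,"ty":0,"tz":10,"rx":0,"ry":0,"rz":0,"jaw":-1},{"tx":0,"ty":0,"tz":30,"rx":0,"ry":0,"rz":0,"jaw":-1},{"tx":0,"ty":0,"tz":60,"rx":0,"ry":0,"rz":0,"jaw":-1},{"tx":0,"ty":0,"tz":90,"rx":0,"ry":0,"rz":0,"jaw":-1},{"tx":0,"ty":0,"tz":120,"rx":0,"ry":0,"rz":0,"jaw":-1},{"tx":0,"ty":0,"tz":150,"rx":0,"ry":0,"rz":0,"jaw":-1},{"tx":0,"ty":0,"tz":170,"rx":0,"ry":0,"rz":0,"jaw":-1},{"tx":0,"ty":0,"tz":175,"rx":0,"ry":0,"rz":0,"jaw":-1}])

```text
time_s: 5.45
position: [0.6088, 0.1351, 0.2463]
tool_rot: [[0.007, 1.0, 0.005], [1.0, -0.007, 0.0], [0.0, 0.005, -1.0]]
ft_force: [-0.6, -0.5, 0.1]
grip_width: -0.0003
```

```bash
python3 - <<'E'
from h import *
s=env.observe(); print(s['time_s'],s['position'],s['ft_force'],s['grip_width'])
shot("side","f2.png",(200,120,440,400),2)
E
```

```text
5.45 [0.60879396 0.13514677 0.24631673] [-0.58511624 -0.51113802  0.08849987] -0.0003009617936961874
```

View pics/f2.png

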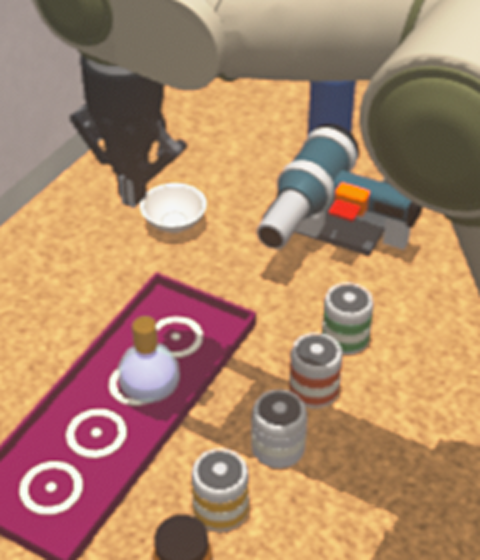

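The jaws shut on nothing and the lamp is still standing in place. I'll find out why.

```bash
python3 - <<'E'
from h import *
s=env.observe()
im,K,T=shot("wrist","f3.png"); R=s['tool_rot'];p=s['position']
print('tcp px',proj(K,T,p),'grasp px',proj(K,T,p+R@[0,0,env.grip_depth]), R)
S=shot("scene","f4.png",(300,100,520,340),2.4); D=shot("side")
print('cam in tool',R.T@(T[:3,3]-p))
for V in (S,D): print(proj(V[1],V[2],p))
def cap(V,box):
    im,K,T=V; hsv=cv2.cvtColor(im,cv2.COLOR_BGR2HSV); m=cv2.inRange(hsv,(12,120,60),(32,255,255)); x0,y0,x1,y1=box
    ys,xs=np.nonzero(m[y0:y1,x0:x1]); print(len(xs),xs.mean()+x0,ys.mean()+y0,xs.min()+x0,xs.max()+x0,ys.min()+y0,ys.max()+y0)
cap(S,(370,250,392,285));cap(D,(262,272,284,298))
E
```

```text
tcp px [320.27963674 273.34942511] grasp px [320.24835565 287.81360318] [[ 7.50721949e-03  9.99966150e-01  3.36757153e-03]
 [ 9.99971809e-01 -7.50768889e-03  1.26767751e-04]
 [ 1.52046139e-04  3.36652492e-03 -9.99994322e-01]]
cam in tool [ 0.08241782  0.00025238 -0.17971969]
[389.04032258 194.93431857]
[268.17532894 234.49955123]
489 381.12883435582825 262.52147239263803 370 391 250 277
165 272.0121212121212 286.8181818181818 267 277 278 295
```

View pics/f3.png

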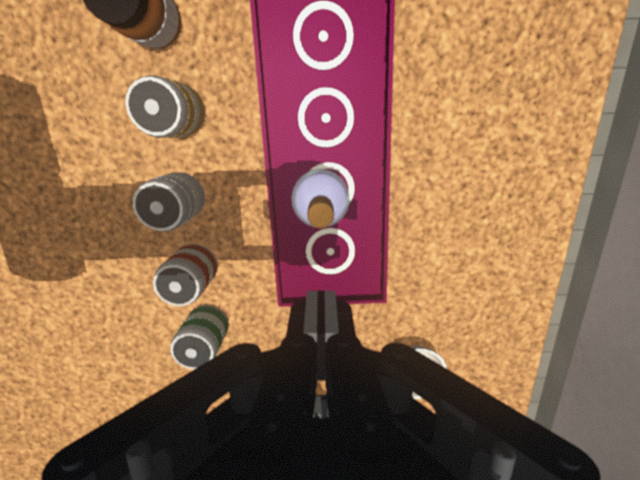

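View pics/f4.png

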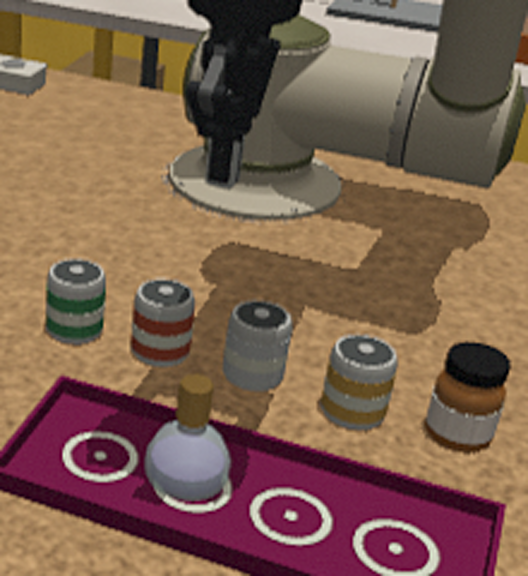

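```bash
python3 - <<'E'
from h import *
s=env.observe(); print(s['position'])
W=shot("wrist","g3.png",(270,260,370,340),6); S=shot("scene","g1.png",(360,130,420,200),8); D=shot("side","g2.png",(235,180,300,250),8)
E
```

```text
[0.60769553 0.13503789 0.24178325]
```

View pics/g3.png

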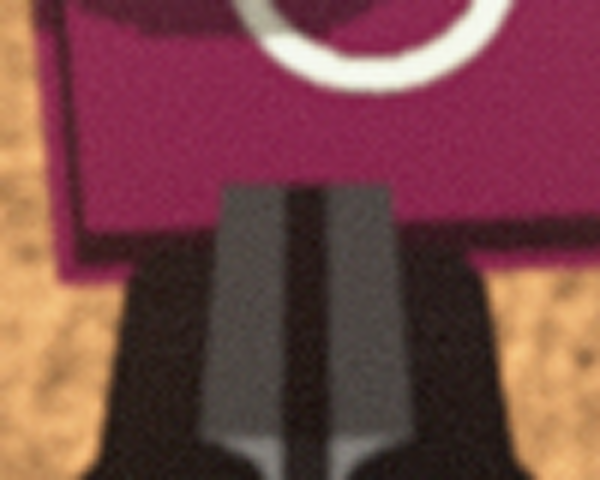

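View pics/g1.png

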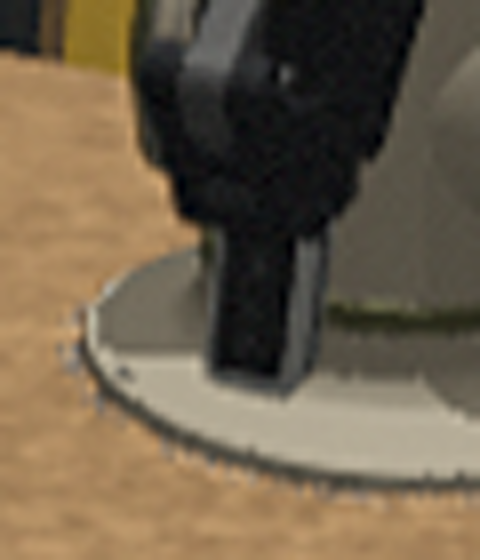

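View pics/g2.png

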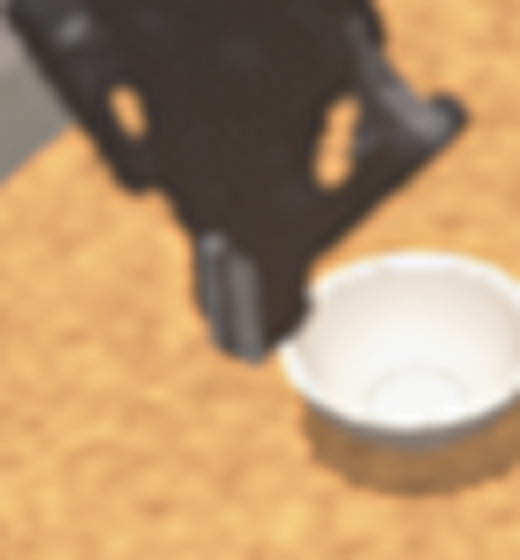

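```bash
python3 - <<'E'
from h import *
s=env.observe(); print(s['position'],s['time_s'])
W=shot("wrist"); S=shot("scene"); D=shot("side")
r=[ray(W[1],W[2],(321,291)),ray(S[1],S[2],(392.5,178)),ray(D[1],D[2],(265.6,224.4))]
print(tri(r),tri(r[:2]),tri(r[1:]),tri([r[0],r[2]]))
print(plane(S[1],S[2],(392.5,178),.2417),plane(D[1],D[2],(265.6,224.4),.2417))
# robustness: heights of known objects by tri: cap top
print(proj(W[1],W[2],s['position']))
E
```

```text
[0.60783474 0.13504609 0.24183243] 5.8
[0.60838949 0.14000002 0.27765283] [0.60843372 0.13972428 0.27813897] [0.60849554 0.13906268 0.27793094] [0.608201   0.14155035 0.2774218 ]
[0.53182426 0.1152625  0.2417    ] [0.63465031 0.10822655 0.2417    ]
[320.28162172 273.30527458]
```

Three views agree that the closed fingertips are at z≈0.278 while the reported TCP is at 0.242. The real fingers therefore end 36 mm above the reported TCP, and the jaws shut just above the cap. I'll correct for that: open, go lower, and check by view before closing.

Call:
apply_moves(plan=[{"tx":0,"ty":1,"tz":0,"rx":0,"ry":0,"rz":0,"jaw":1},{"tx":0,"ty":1,"tz":0,"rx":0,"ry":0,"rz":0,"jaw":1},{"tx":0,"ty":1,"tz":0,"rx":0,"ry":0,"rz":0,"jaw":1},{"tx":0,"ty":1,"tz":-40,"rx":0,"ry":0,"rz":0,"jaw":1},{"tx":0,"ty":1,"tz":-80,"rx":0,"ry":0,"rz":0,"jaw":1},{"tx":0,"ty":1,"tz":-120,"rx":0,"ry":0,"rz":0,"jaw":1},{"tx":0,"ty":1,"tz":-150,"rx":0,"ry":0,"rz":0,"jaw":1},{"tx":0,"ty":1,"tz":-175,"rx":0,"ry":0,"rz":0,"jaw":1},{"tx":0,"ty":1,"tz":-175,"rx":0,"ry":0,"rz":0,"jaw":1}])

```text
time_s: 6.85
position: [0.6062, 0.1359, 0.0643]
tool_rot: [[0.008, 1.0, -0.008], [1.0, -0.008, -0.0], [-0.0, -0.008, -1.0]]
ft_force: [-1.4, 0.2, 0.5]
grip_width: 0.0853
```

```bash
python3 - <<'E'
from h import *
s=env.observe(); print(s['position'],s['time_s'],s['ft_force'])
W=shot("wrist","k3.png"); S=shot("scene","k1.png",(330,170,450,300),5); D=shot("side","k2.png",(220,200,340,320),5)
E
```

```text
[0.60617135 0.13593395 0.06425769] 6.85 [-1.36810227  0.17318674  0.47966301]
```

View pics/k1.png

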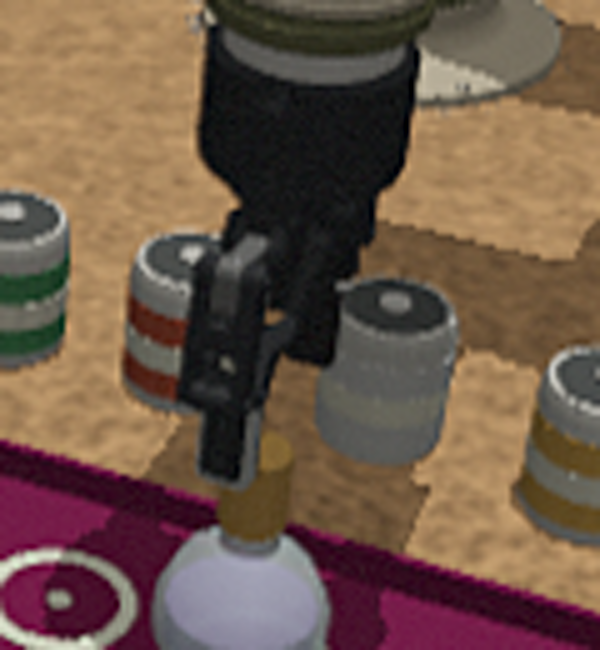

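View pics/k2.png

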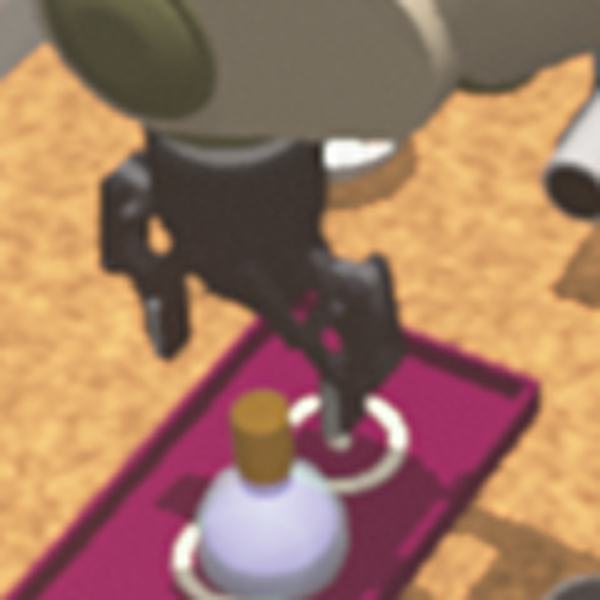

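```bash
python3 - <<'E'
from h import *
s=env.observe()
W=shot("wrist","k3.png"); S=shot("scene"); D=shot("side")
print(tri([ray(S[1],S[2],(374.4,266)),ray(D[1],D[2],(254,270.4))]))
print('tip- ', tri([ray(S[1],S[2],(393,242)),ray(D[1],D[2],(288,288.4))]))
p=(330+272/5,170+438/5);q=(220+263/5,200+402/5)
print('cap top', tri([ray(S[1],S[2],p),ray(D[1],D[2],q)]))
for dx in (.05,-.05):
  for z in (.0643,.113): print(dx,z,[proj(V[1],V[2],s['position']*[1,1,0]+[dx,0,z]).round(1) for V in (W,S,D)])
E
```

```text
[0.65536311 0.13790403 0.11815624]
tip-  [0.55973338 0.14162656 0.11632245]
cap top [0.60620509 0.13844057 0.10919476]
0.05 0.0643 [array([402.4, 269.4]), array([370.7, 289.8]), array([255.4, 285.2])]
0.05 0.113 [array([426.9, 311.7]), array([372.9, 269.4]), array([253.6, 270.6])]
-0.05 0.0643 [array([238.2, 270.7]), array([388.4, 262.6]), array([291., 302.])]
-0.05 0.113 [array([213.9, 313.4]), array([390.9, 243.1]), array([290.2, 287.3])]
```

View pics/k3.png

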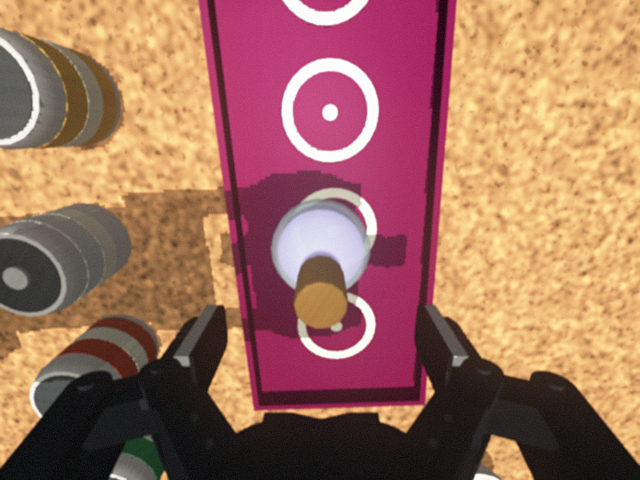

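The open tips are at about z 0.112 and the cap is in line between them. I'll go down 35 mm and close.

Call:
apply_moves(plan=[{"tx":1,"ty":1,"tz":-15,"rx":0,"ry":0,"rz":0,"jaw":1},{"tx":1,"ty":1,"tz":-30,"rx":0,"ry":0,"rz":0,"jaw":1},{"tx":1,"ty":1,"tz":-35,"rx":0,"ry":0,"rz":0,"jaw":1},{"tx":1,"ty":1,"tz":-35,"rx":0,"ry":0,"rz":0,"jaw":0},{"tx":1,"ty":1,"tz":-35,"rx":0,"ry":0,"rz":0,"jaw":-0.6},{"tx":1,"ty":1,"tz":-35,"rx":0,"ry":0,"rz":0,"jaw":-1},{"tx":1,"ty":1,"tz":-35,"rx":0,"ry":0,"rz":0,"jaw":-1},{"tx":1,"ty":1,"tz":-35,"rx":0,"ry":0,"rz":0,"jaw":-1},{"tx":1,"ty":1,"tz":-35,"rx":0,"ry":0,"rz":0,"jaw":-1}], grip_force=40)

```text
time_s: 8.05
position: [0.61, 0.1371, 0.0347]
tool_rot: [[0.008, 1.0, 0.002], [1.0, -0.008, 0.0], [0.0, 0.002, -1.0]]
ft_force: [-1.6, -0.2, 4.8]
grip_width: 0.027
```

```bash
python3 - <<'E'
from h import *
s=env.observe(); print(s['position'],s['time_s'],s['ft_force'],s['grip_width'],s['tool_rot'])
D=shot("side","l2.png",(220,200,340,320),5)
E
```

```text
[0.61002247 0.13713179 0.03470712] 8.05 [-1.630186   -0.15809926  4.80875787] 0.02702517915835349 [[ 7.52257986e-03  9.99968768e-01  2.42358260e-03]
 [ 9.99971696e-01 -7.52288616e-03  1.17292671e-04]
 [ 1.35521343e-04  2.42263166e-03 -9.99997056e-01]]
```

View pics/l2.png

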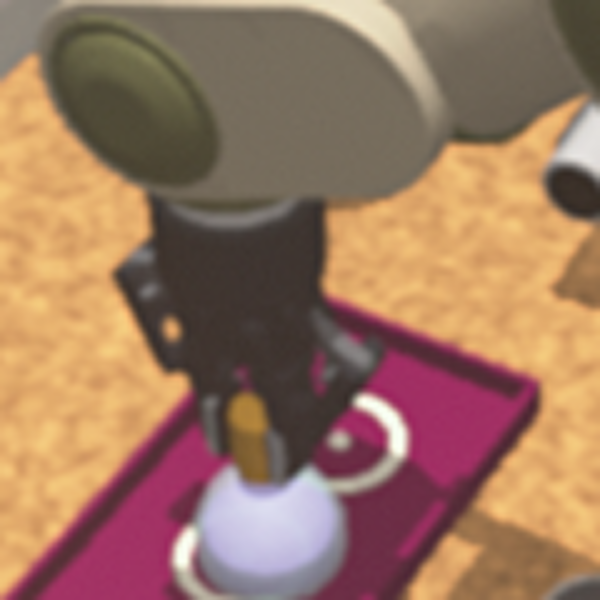

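The cap is gripped at 27 mm and the lamp stands straight. Lifting.

Call:
apply_moves(plan=[{"tx":0,"ty":0,"tz":5,"rx":0,"ry":0,"rz":0,"jaw":-1},{"tx":0,"ty":0,"tz":15,"rx":0,"ry":0,"rz":0,"jaw":-1},{"tx":0,"ty":0,"tz":35,"rx":0,"ry":0,"rz":0,"jaw":-1},{"tx":0,"ty":0,"tz":65,"rx":0,"ry":0,"rz":0,"jaw":-1},{"tx":0,"ty":0,"tz":100,"rx":0,"ry":0,"rz":0,"jaw":-1},{"tx":0,"ty":0,"tz":135,"rx":0,"ry":0,"rz":0,"jaw":-1},{"tx":0,"ty":0,"tz":170,"rx":0,"ry":0,"rz":0,"jaw":-1},{"tx":0,"ty":0,"tz":200,"rx":0,"ry":0,"rz":0,"jaw":-1},{"tx":0,"ty":0,"tz":215,"rx":0,"ry":0,"rz":0,"jaw":-1},{"tx":0,"ty":0,"tz":220,"rx":0,"ry":0,"rz":0,"jaw":-1},{"tx":0,"ty":0,"tz":220,"rx":0,"ry":0,"rz":0,"jaw":-1}])

```text
time_s: 9.2
position: [0.6099, 0.1372, 0.2549]
tool_rot: [[0.007, 1.0, 0.003], [1.0, -0.007, 0.0], [0.0, 0.003, -1.0]]
ft_force: [0.6, -0.7, -2.2]
grip_width: 0.0267
```

```bash
python3 - <<'E'
from h import *
s=env.observe(); print(s['position'],s['time_s'],s['ft_force'],s['grip_width'],s['tool_rot'])
S=shot("scene","m1.png",(300,100,500,300),3);D=shot("wrist","m2.png")
E
```

```text
[0.60992529 0.1371562  0.25491743] 9.2 [ 0.60701137 -0.71640771 -2.24160675] 0.02665123210548988 [[ 7.48445797e-03  9.99968188e-01  2.75789890e-03]
 [ 9.99971981e-01 -7.48482628e-03  1.23250766e-04]
 [ 1.43889240e-04  2.75689916e-03 -9.99996189e-01]]
```

View pics/m1.png

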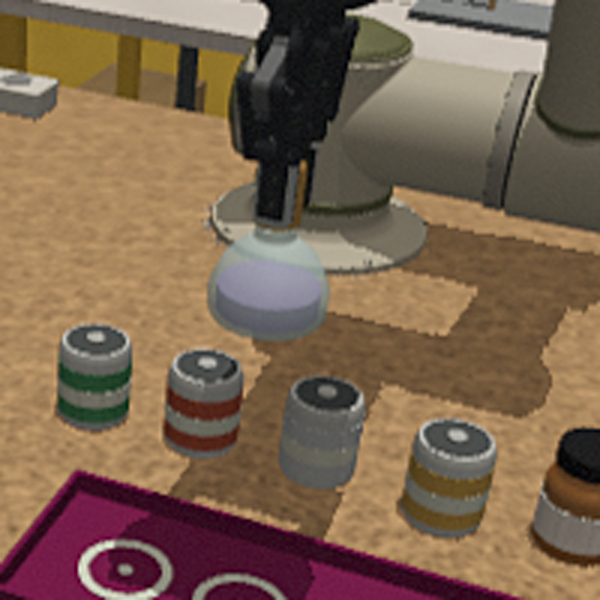

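View pics/m2.png

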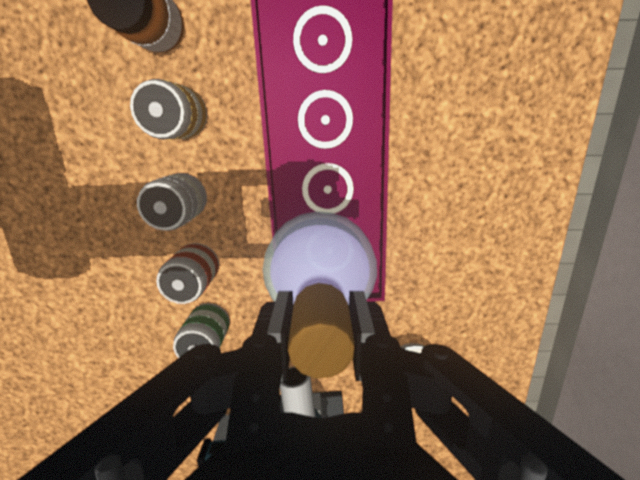

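```bash
python3 - <<'E'
from h import *
s=env.observe()
im,K,T=shot("wrist","m3.png",(250,190,400,400),3)
p=s['position']
for uv in ((321,345),): print(plane(K,T,uv,p[2]+.0685)-p)
print(plane(K,T,(327.5,189),.005),plane(K,T,(326,119),.005))
for off in (-.003,0,.003,.006):print(off,proj(K,T,p+[0,off,.0685]),proj(K,T,p+[0,off+.014,.0685])[1],proj(K,T,p+[0,off-.014,.0685])[1])
E
```

```text
[0.00032789 0.00010353 0.0685    ]
[0.61885547 0.14316927 0.005     ] [0.61716201 0.22871768 0.005     ]
-0.003 [320.24536037 351.51826407] 321.3347623649121 379.71387900098034
0 [320.18041987 345.22468882] 314.5878995338312 373.8293985503698
0.003 [320.11451763 338.83790854] 307.7375423845453 367.86068240401096
0.006 [320.04763213 332.35583731] 300.78129116600627 361.8059087854446
```

View pics/m3.png

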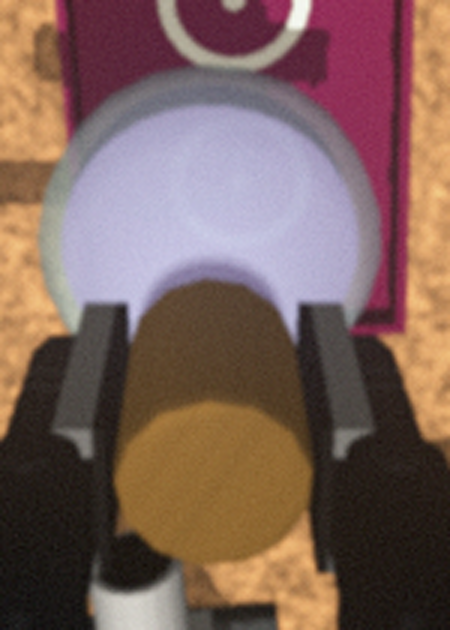

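The lamp axis coincides with the TCP to about 1-2 mm. Carrying it to the tile at (0.4713,-0.4073).

Call:
apply_moves(plan=[{"tx":-4,"ty":-15,"tz":0,"rx":0,"ry":0,"rz":0,"jaw":-1},{"tx":-12,"ty":-45,"tz":0,"rx":0,"ry":0,"rz":0,"jaw":-1},{"tx":-22,"ty":-85,"tz":0,"rx":0,"ry":0,"rz":0,"jaw":-1},{"tx":-32,"ty":-125,"tz":0,"rx":0,"ry":0,"rz":0,"jaw":-1},{"tx":-43,"ty":-167,"tz":0,"rx":0,"ry":0,"rz":0,"jaw":-1},{"tx":-54,"ty":-210,"tz":0,"rx":0,"ry":0,"rz":0,"jaw":-1},{"tx":-65,"ty":-253,"tz":0,"rx":0,"ry":0,"rz":0,"jaw":-1},{"tx":-76,"ty":-296,"tz":0,"rx":0,"ry":0,"rz":0,"jaw":-1},{"tx":-87,"ty":-339,"tz":0,"rx":0,"ry":0,"rz":0,"jaw":-1},{"tx":-98,"ty":-382,"tz":0,"rx":0,"ry":0,"rz":0,"jaw":-1},{"tx":-108,"ty":-420,"tz":0,"rx":0,"ry":0,"rz":0,"jaw":-1},{"tx":-116,"ty":-452,"tz":0,"rx":0,"ry":0,"rz":0,"jaw":-1}])

```text
time_s: 10.55
position: [0.4918, -0.3173, 0.2526]
tool_rot: [[0.009, 1.0, -0.001], [1.0, -0.009, 0.001], [0.001, -0.001, -1.0]]
ft_force: [0.9, 0.4, -1.9]
grip_width: 0.027
```

Call:
apply_moves(plan=[{"tx":-9,"ty":-40,"tz":0,"rx":0,"ry":0,"rz":0,"jaw":-1},{"tx":-17,"ty":-75,"tz":0,"rx":0,"ry":0,"rz":0,"jaw":-1},{"tx":-20.5,"ty":-90,"tz":-20,"rx":0,"ry":0,"rz":0,"jaw":-1},{"tx":-20.5,"ty":-90,"tz":-55,"rx":0,"ry":0,"rz":0,"jaw":-1},{"tx":-20.5,"ty":-90,"tz":-95,"rx":0,"ry":0,"rz":0,"jaw":-1},{"tx":-20.5,"ty":-90,"tz":-130,"rx":0,"ry":0,"rz":0,"jaw":-1},{"tx":-20.5,"ty":-90,"tz":-155,"rx":0,"ry":0,"rz":0,"jaw":-1},{"tx":-20.5,"ty":-90,"tz":-165,"rx":0,"ry":0,"rz":0,"jaw":-1},{"tx":-20.5,"ty":-90,"tz":-165,"rx":0,"ry":0,"rz":0,"jaw":-1},{"tx":-20.5,"ty":-90,"tz":-165,"rx":0,"ry":0,"rz":0,"jaw":-1}])

```text
time_s: 11.55
position: [0.4715, -0.408, 0.0888]
tool_rot: [[0.009, 1.0, -0.0], [1.0, -0.009, -0.001], [-0.001, -0.0, -1.0]]
ft_force: [0.2, 0.4, -1.6]
grip_width: 0.0267
```

```bash
python3 - <<'E'
from h import *
s=env.observe(); print(s['position'],s['time_s'],s['ft_force'],s['grip_width'],s['tool_rot'].round(4))
D=shot("wrist","n2.png")
E
```

```text
[ 0.47149733 -0.40799091  0.08884508] 11.55 [ 0.18280154  0.44627928 -1.56386205] 0.026693599333404077 [[ 9.4e-03  1.0e+00 -2.0e-04]
 [ 1.0e+00 -9.4e-03 -8.0e-04]
 [-8.0e-04 -2.0e-04 -1.0e+00]]
```

View pics/n2.png

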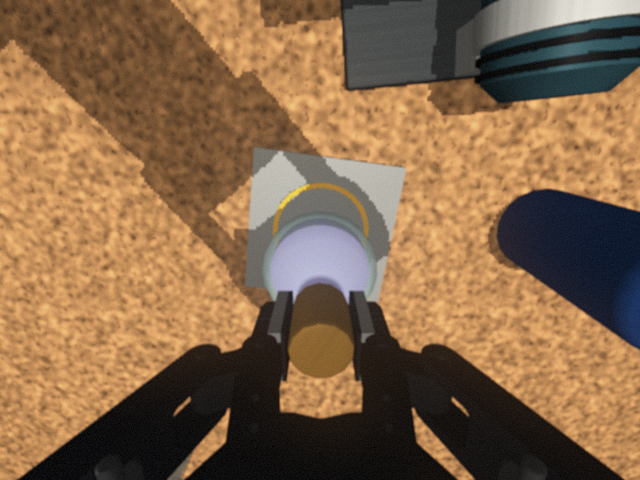

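Call:
apply_moves(plan=[{"tx":0,"ty":0.5,"tz":-20,"rx":0,"ry":0,"rz":0,"jaw":-1},{"tx":0,"ty":0.5,"tz":-38,"rx":0,"ry":0,"rz":0,"jaw":-1},{"tx":0,"ty":0.5,"tz":-47,"rx":0,"ry":0,"rz":0,"jaw":-1},{"tx":0,"ty":0.5,"tz":-52,"rx":0,"ry":0,"rz":0,"jaw":-1},{"tx":0,"ty":0.5,"tz":-54,"rx":0,"ry":0,"rz":0,"jaw":-1},{"tx":0,"ty":0.5,"tz":-54,"rx":0,"ry":0,"rz":0,"jaw":-1}])

```text
time_s: 12.2
position: [0.4719, -0.4079, 0.0358]
tool_rot: [[0.009, 1.0, 0.001], [1.0, -0.009, -0.002], [-0.002, 0.001, -1.0]]
ft_force: [-0.6, 0.6, -2.2]
grip_width: 0.0269
```

Not in contact yet; easing down further.

Call:
apply_moves(plan=[{"tx":0,"ty":0.5,"tz":-1,"rx":0,"ry":0,"rz":0,"jaw":-1},{"tx":0,"ty":0.5,"tz":-2,"rx":0,"ry":0,"rz":0,"jaw":-1},{"tx":0,"ty":0.5,"tz":-2.5,"rx":0,"ry":0,"rz":0,"jaw":-1},{"tx":0,"ty":0.5,"tz":-2.5,"rx":0,"ry":0,"rz":0,"jaw":-1}])

```text
time_s: 12.6
position: [0.472, -0.4076, 0.0338]
tool_rot: [[0.009, 1.0, 0.001], [1.0, -0.009, -0.003], [-0.003, 0.001, -1.0]]
ft_force: [-1.4, 0.7, 0.9]
grip_width: 0.0265
```

Contact: the force went from -2.2 to +0.9 N. Releasing and rising.

Call:
apply_moves(plan=[{"tx":0,"ty":0,"tz":0,"rx":0,"ry":0,"rz":0,"jaw":-0.3},{"tx":0,"ty":0,"tz":0,"rx":0,"ry":0,"rz":0,"jaw":-0.1},{"tx":0,"ty":0,"tz":0,"rx":0,"ry":0,"rz":0,"jaw":0.4},{"tx":0,"ty":0,"tz":0,"rx":0,"ry":0,"rz":0,"jaw":1},{"tx":0,"ty":0,"tz":0,"rx":0,"ry":0,"rz":0,"jaw":1},{"tx":0,"ty":0,"tz":0,"rx":0,"ry":0,"rz":0,"jaw":1},{"tx":0,"ty":0,"tz":20,"rx":0,"ry":0,"rz":0,"jaw":1},{"tx":0,"ty":0,"tz":60,"rx":0,"ry":0,"rz":0,"jaw":1},{"tx":0,"ty":0,"tz":105,"rx":0,"ry":0,"rz":0,"jaw":1},{"tx":0,"ty":0,"tz":150,"rx":0,"ry":0,"rz":0,"jaw":1},{"tx":0,"ty":0,"tz":195,"rx":0,"ry":0,"rz":0,"jaw":1},{"tx":0,"ty":0,"tz":240,"rx":0,"ry":0,"rz":0,"jaw":1}])

```text
time_s: 13.8
position: [0.4718, -0.4072, 0.2759]
tool_rot: [[0.009, 1.0, 0.002], [1.0, -0.009, -0.003], [-0.003, 0.002, -1.0]]
ft_force: [0.5, -0.6, 0.9]
grip_width: 0.0855
```

```bash
python3 - <<'E'
from h import *
s=env.observe(); print(s['position'],s['time_s'],s['ft_force'],s['grip_width'])
im,K,T=shot("wrist","o2.png")
cv2.imwrite("pics/o3.png",cv2.resize(im[150:330,220:440],None,fx=3,fy=3))
E
```

```text
[ 0.47175188 -0.40723787  0.27585871] 13.8 [ 0.53152884 -0.63762664  0.91597906] 0.08551601000665283
```

View pics/o2.png

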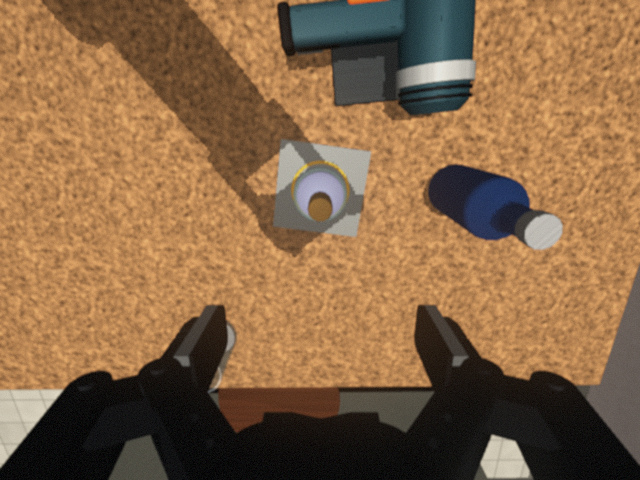

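View pics/o3.png

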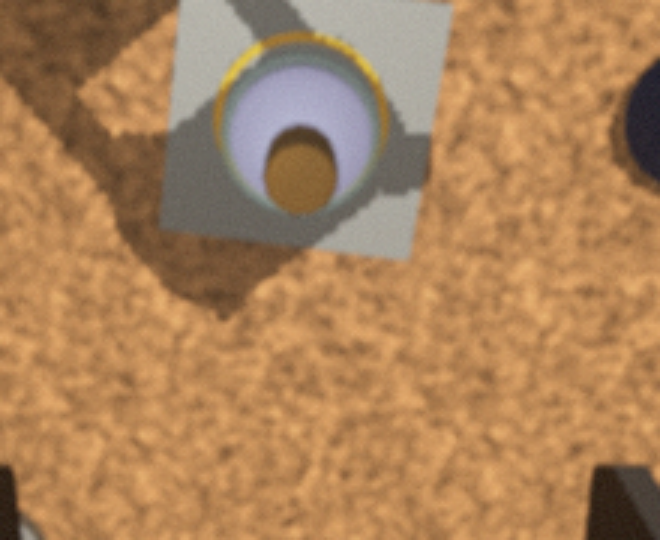

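The lamp stands centred in the yellow ring. Next the green can, with a check on the approach.

Call:
apply_moves(plan=[{"tx":-3,"ty":40,"tz":0,"rx":0,"ry":0,"rz":0,"jaw":1},{"tx":-7,"ty":85,"tz":0,"rx":0,"ry":0,"rz":0,"jaw":1},{"tx":-11,"ty":132,"tz":0,"rx":0,"ry":0,"rz":0,"jaw":1},{"tx":-15,"ty":180,"tz":0,"rx":0,"ry":0,"rz":0,"jaw":1},{"tx":-19,"ty":227,"tz":0,"rx":0,"ry":0,"rz":0,"jaw":1},{"tx":-23,"ty":274,"tz":-10,"rx":0,"ry":0,"rz":0,"jaw":1},{"tx":-27,"ty":320,"tz":-20,"rx":0,"ry":0,"rz":0,"jaw":1},{"tx":-30,"ty":350,"tz":-50,"rx":0,"ry":0,"rz":0,"jaw":1},{"tx":-30,"ty":353,"tz":-76,"rx":0,"ry":0,"rz":0,"jaw":1},{"tx":-30,"ty":353,"tz":-76,"rx":0,"ry":0,"rz":0,"jaw":1},{"tx":-30,"ty":353,"tz":-76,"rx":0,"ry":0,"rz":0,"jaw":1}])

```text
time_s: 14.95
position: [0.4433, -0.0561, 0.2087]
tool_rot: [[0.009, 1.0, 0.01], [1.0, -0.009, -0.014], [-0.014, 0.01, -1.0]]
ft_force: [-0.0, -0.6, -0.5]
grip_width: 0.0852
```

```bash
python3 - <<'E'
from h import *
s=env.observe(); print(s['position'],s['time_s'],s['tool_rot'].round(3))
im,K,T=shot("wrist","p1.png")
for n,x,y in (('g',.442,-.054),('r',.44,.0395),('s',.43,.1365),('gold',.443,.2395)): print(n,proj(K,T,(x,y,.07)))
E
```

```text
[ 0.44325606 -0.05608592  0.20872484] 14.95 [[ 0.009  1.     0.01 ]
 [ 1.    -0.009 -0.014]
 [-0.014  0.01  -1.   ]]
g [317.70018647 210.91323707]
r [314.10732166 109.2885464 ]
s [299.49648304 -21.76119446]
gold [ 313.64585021 -202.17549803]
```

View pics/p1.png

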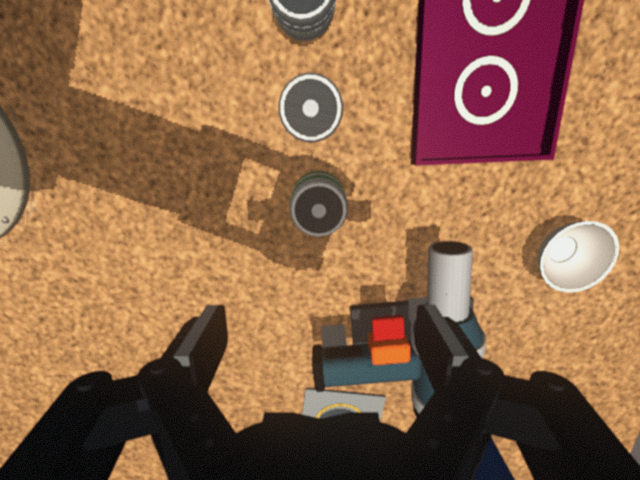

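Green is at (318,210) as predicted. Lowering, with a small tilt correction.

Call:
apply_moves(plan=[{"tx":-1.5,"ty":2,"tz":-40,"rx":0.014,"ry":0.01,"rz":0,"jaw":1},{"tx":-1.5,"ty":2,"tz":-80,"rx":0.014,"ry":0.01,"rz":0,"jaw":1},{"tx":-1.5,"ty":2,"tz":-120,"rx":0.014,"ry":0.01,"rz":0,"jaw":1},{"tx":-1.5,"ty":2,"tz":-155,"rx":0.014,"ry":0.01,"rz":0,"jaw":1},{"tx":-1.5,"ty":2,"tz":-180,"rx":0.014,"ry":0.01,"rz":0,"jaw":1},{"tx":-1.5,"ty":2,"tz":-200,"rx":0.014,"ry":0.01,"rz":0,"jaw":1},{"tx":-1.5,"ty":2,"tz":-200,"rx":0.014,"ry":0.01,"rz":0,"jaw":1},{"tx":-1.5,"ty":2,"tz":-200,"rx":0.014,"ry":0.01,"rz":0,"jaw":1}])

```text
time_s: 15.8
position: [0.4432, -0.0554, 0.0102]
tool_rot: [[0.011, 1.0, 0.003], [1.0, -0.011, -0.001], [-0.001, 0.003, -1.0]]
ft_force: [1.1, -1.1, 1.0]
grip_width: 0.0853
```

```bash
python3 - <<'E'
from h import *
s=env.observe(); print(s['position'],s['time_s'],s['tool_rot'].round(4),s['ft_force'])
im,K,T=shot("wrist","p2.png"); shot("side","p3.png",(300,200,440,340),4)
E
```

```text
[ 0.4431803  -0.05536505  0.01020546] 15.8 [[ 1.080e-02  9.999e-01  2.700e-03]
 [ 9.999e-01 -1.080e-02 -7.000e-04]
 [-7.000e-04  2.700e-03 -1.000e+00]] [ 1.09080489 -1.12881328  1.01248094]
```

View pics/p2.png

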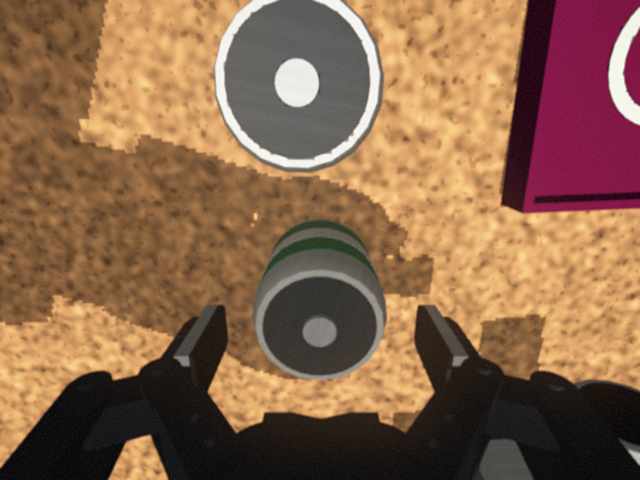

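View pics/p3.png

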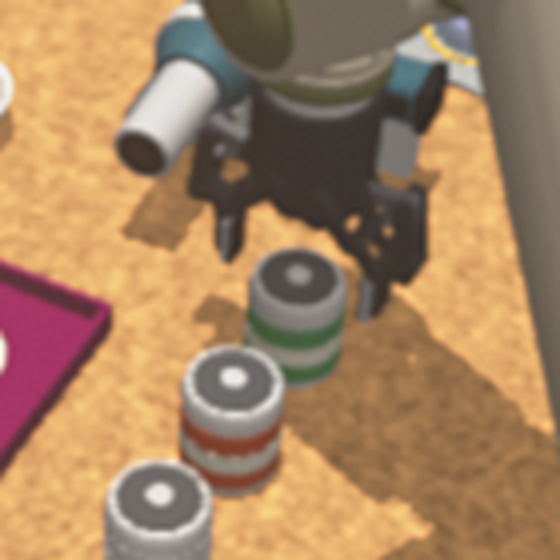

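```bash
cat >> h.py <<'E'
def dot(im,uv,r=12):
    g=im.min(2).astype(float); u,v=map(int,uv); p=g[v-r:v+r+1,u-r:u+r+1]; lo=(p.max()+np.median(p))/2
    m=((g>lo)*255).astype(np.uint8); o=np.zeros_like(m); o[v-r:v+r+1,u-r:u+r+1]=m[v-r:v+r+1,u-r:u+r+1]
    n,l,st,c=cv2.connectedComponentsWithStats(o); i=1+np.argmax(st[1:,4]); return c[i],st[i]
E
python3 - <<'E'
from h import *
s=env.observe(); im,K,T=shot("wrist")
c,st=dot(im,(319,332),24); print(c,st,plane(K,T,c,.07),plane(K,T,c,.07)-s['position'])
c,st=dot(im,(297,82),30); print(c,plane(K,T,c,.07))
E
```

```text
[319.1503268 331.6      ] [303 318  33  29 765] [ 0.44259987 -0.05496789  0.07      ] [-0.00065688  0.00019522  0.05940412]
[296.67353119  83.19927317] [0.43636514 0.0411123  0.07      ]
```

Call:
apply_moves(plan=[{"tx":-0.5,"ty":0,"tz":-12,"rx":0,"ry":0,"rz":0,"jaw":1},{"tx":-0.5,"ty":0,"tz":-24,"rx":0,"ry":0,"rz":0,"jaw":1},{"tx":-0.5,"ty":0,"tz":-24,"rx":0,"ry":0,"rz":0,"jaw":1},{"tx":-0.5,"ty":0,"tz":-24,"rx":0,"ry":0,"rz":0,"jaw":0.4},{"tx":-0.5,"ty":0,"tz":-24,"rx":0,"ry":0,"rz":0,"jaw":0},{"tx":-0.5,"ty":0,"tz":-24,"rx":0,"ry":0,"rz":0,"jaw":-0.5},{"tx":-0.5,"ty":0,"tz":-24,"rx":0,"ry":0,"rz":0,"jaw":-1},{"tx":-0.5,"ty":0,"tz":-24,"rx":0,"ry":0,"rz":0,"jaw":-1}], grip_force=40)

```text
time_s: 16.75
position: [0.4431, -0.0552, -0.0124]
tool_rot: [[0.01, 1.0, 0.005], [1.0, -0.01, -0.002], [-0.002, 0.005, -1.0]]
ft_force: [-0.7, 0.3, 6.0]
grip_width: 0.0594
```

```bash
python3 - <<'E'
from h import *
s=env.observe(); print(s['position'],s['time_s'],s['tool_rot'].round(4),s['ft_force'],s['grip_width'])
im,K,T=shot("wrist","p5.png"); shot("side","p6.png",(300,200,440,340),4)
E
```

```text
[ 0.44307457 -0.05523076 -0.01243221] 16.75 [[ 0.0101  0.9999  0.0054]
 [ 0.9999 -0.0101 -0.0019]
 [-0.0018  0.0054 -1.    ]] [-0.70517949  0.34983464  6.00003754] 0.05940987775188568
```

View pics/p5.png

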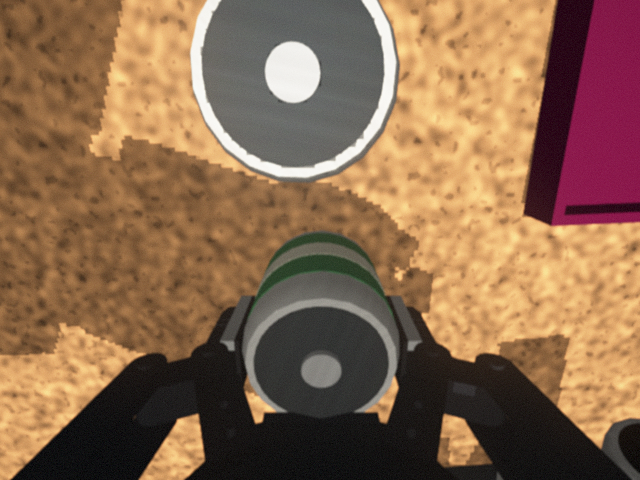

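View pics/p6.png

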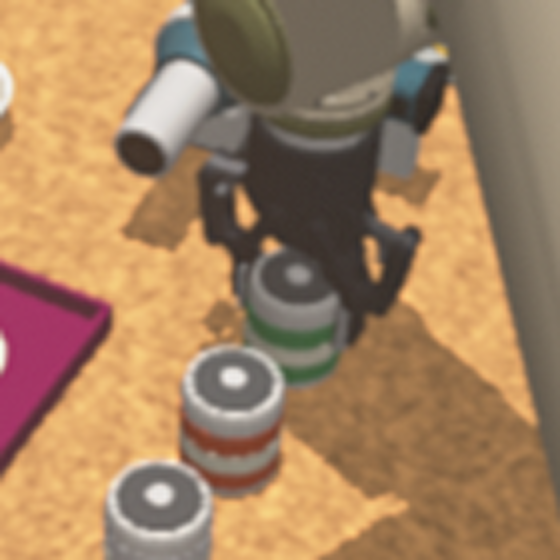

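Held at 59.4 mm. Lifting and carrying to circle D (0.6215, 0.0584).

Call:
apply_moves(plan=[{"tx":0,"ty":0,"tz":10,"rx":0,"ry":0,"rz":0,"jaw":-1},{"tx":0,"ty":0,"tz":35,"rx":0,"ry":0,"rz":0,"jaw":-1},{"tx":0,"ty":0,"tz":75,"rx":0,"ry":0,"rz":0,"jaw":-1},{"tx":10,"ty":5,"tz":110,"rx":0,"ry":0,"rz":0,"jaw":-1},{"tx":35,"ty":22,"tz":130,"rx":0,"ry":0,"rz":0,"jaw":-1},{"tx":72,"ty":46,"tz":130,"rx":0,"ry":0,"rz":0,"jaw":-1},{"tx":110,"ty":70,"tz":130,"rx":0,"ry":0,"rz":0,"jaw":-1},{"tx":145,"ty":92,"tz":130,"rx":0,"ry":0,"rz":0,"jaw":-1},{"tx":170,"ty":108,"tz":120,"rx":0,"ry":0,"rz":0,"jaw":-1},{"tx":178.5,"ty":113.5,"tz":85,"rx":0,"ry":0,"rz":0,"jaw":-1},{"tx":178.5,"ty":113.5,"tz":50,"rx":0,"ry":0,"rz":0,"jaw":-1},{"tx":178.5,"ty":113.5,"tz":45,"rx":0,"ry":0,"rz":0,"jaw":-1}])

```text
time_s: 18.05
position: [0.6191, 0.0588, 0.0288]
tool_rot: [[0.01, 1.0, -0.003], [1.0, -0.01, -0.001], [-0.001, -0.003, -1.0]]
ft_force: [-1.0, 0.3, -1.7]
grip_width: 0.059
```

```bash
python3 - <<'E'
from h import *
s=env.observe(); p=s['position'];print(s['position'],s['time_s'],s['tool_rot'].round(4),s['ft_force'],s['grip_width'])
im,K,T=shot("wrist","q1.png"); c,st=dot(im,(321,370),24); print(c,st,(plane(K,T,c,p[2]+.0824)-p).round(4))
for z in(.0584,.1437,.2291): print(proj(K,T,(.6215,z,.005)))
E
```

```text
[0.61907884 0.05878755 0.02883301] 18.05 [[ 0.0095  1.     -0.0026]
 [ 1.     -0.0095 -0.0011]
 [-0.0012 -0.0025 -1.    ]] [-0.96572941  0.3322297  -1.70252525] 0.05904096607134794
[320.7946693 370.4017769] [ 301  355   40   32 1013] [ 0.0005 -0.0004  0.0824]
[324.04814104 258.72988222]
[323.02877569 122.36420312]
[321.66384873 -60.22900592]
```

View pics/q1.png

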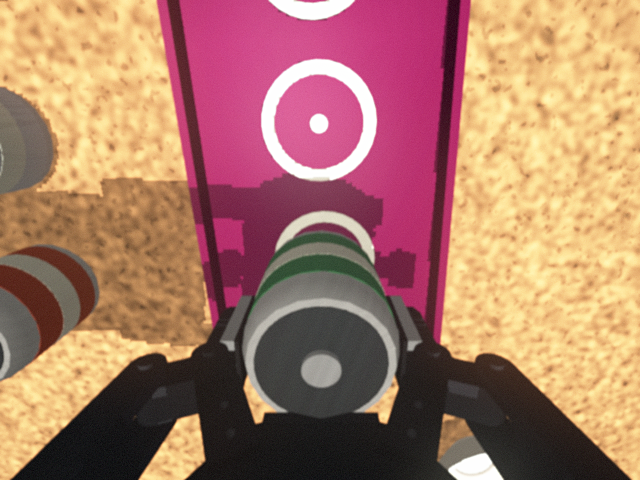

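Call:
apply_moves(plan=[{"tx":2,"ty":-0.3,"tz":-12,"rx":0,"ry":0,"rz":0,"jaw":-1},{"tx":2,"ty":-0.3,"tz":-24,"rx":0,"ry":0,"rz":0,"jaw":-1},{"tx":2,"ty":-0.3,"tz":-31,"rx":0,"ry":0,"rz":0,"jaw":-1},{"tx":2,"ty":-0.3,"tz":-35,"rx":0,"ry":0,"rz":0,"jaw":-1},{"tx":2,"ty":-0.3,"tz":-37,"rx":0,"ry":0,"rz":0,"jaw":-1},{"tx":2,"ty":-0.3,"tz":-37,"rx":0,"ry":0,"rz":0,"jaw":-1}])

```text
time_s: 18.7
position: [0.6221, 0.0581, -0.0064]
tool_rot: [[0.01, 1.0, 0.0], [1.0, -0.01, -0.001], [-0.001, 0.0, -1.0]]
ft_force: [-0.1, 0.1, -1.4]
grip_width: 0.0593
```

Call:
apply_moves(plan=[{"tx":-0.5,"ty":0.3,"tz":-1,"rx":0,"ry":0,"rz":0,"jaw":-1},{"tx":-0.5,"ty":0.3,"tz":-2,"rx":0,"ry":0,"rz":0,"jaw":-1},{"tx":-0.5,"ty":0.3,"tz":-2,"rx":0,"ry":0,"rz":0,"jaw":-1}])

```text
time_s: 19.0
position: [0.6219, 0.0585, -0.0074]
tool_rot: [[0.01, 1.0, 0.002], [1.0, -0.01, -0.002], [-0.002, 0.002, -1.0]]
ft_force: [-2.4, 0.1, 4.2]
grip_width: 0.0591
```

Contact (+4 N). Opening and rising. The shift brings the TCP above the red can, which was last at (0.4365, 0.041).

Call:
apply_moves(plan=[{"tx":0,"ty":0,"tz":0,"rx":0,"ry":0,"rz":0,"jaw":0.5},{"tx":0,"ty":0,"tz":0,"rx":0,"ry":0,"rz":0,"jaw":1},{"tx":0,"ty":0,"tz":0,"rx":0,"ry":0,"rz":0,"jaw":1},{"tx":0,"ty":0,"tz":0,"rx":0,"ry":0,"rz":0,"jaw":1},{"tx":0,"ty":0,"tz":20,"rx":0,"ry":0,"rz":0,"jaw":1},{"tx":0,"ty":0,"tz":60,"rx":0,"ry":0,"rz":0,"jaw":1},{"tx":-10,"ty":0,"tz":105,"rx":0,"ry":0,"rz":0,"jaw":1},{"tx":-40,"ty":-4,"tz":140,"rx":0,"ry":0,"rz":0,"jaw":1},{"tx":-85,"ty":-8,"tz":145,"rx":0,"ry":0,"rz":0,"jaw":1},{"tx":-130,"ty":-12,"tz":145,"rx":0,"ry":0,"rz":0,"jaw":1},{"tx":-172,"ty":-16,"tz":145,"rx":0,"ry":0,"rz":0,"jaw":1},{"tx":-185,"ty":-18,"tz":145,"rx":0,"ry":0,"rz":0,"jaw":1}])

```text
time_s: 20.2
position: [0.4332, 0.0408, 0.1378]
tool_rot: [[0.01, 1.0, 0.0], [1.0, -0.01, -0.001], [-0.001, 0.0, -1.0]]
ft_force: [0.3, 0.2, 0.8]
grip_width: 0.0855
```

```bash
python3 - <<'E'
from h import *
s=env.observe(); p=s['position'];print(s['position'],s['time_s'],s['tool_rot'].round(4),s['ft_force'],s['grip_width'])
im,K,T=shot("wrist","r1.png"); print(proj(K,T,(.4365,.041,.07)),proj(K,T,(.6215,.0584,.075)))
E
```

```text
[0.43316902 0.04075043 0.13776515] 20.2 [[ 0.0098  1.      0.    ]
 [ 1.     -0.0098 -0.0014]
 [-0.0014  0.     -1.    ]] [0.27830766 0.16485468 0.82924648] 0.08551710930994758
[324.56070596 236.91933058] [569.268181   214.70265225]
```

View pics/r1.png

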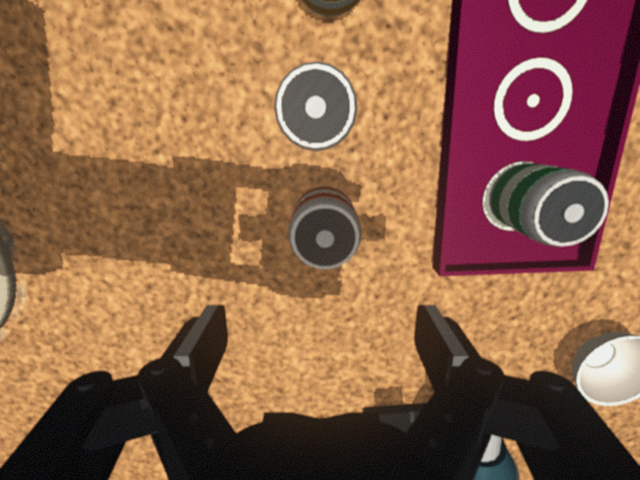

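```bash
python3 - <<'E'
from h import *
im,K,T=shot("wrist"); 
for uv,z in (((574,213),.075),((325,239),.07),((315,107),.07),((533,101),.005)):
    c,st=dot(im,uv,10); print(c,plane(K,T,c,z).round(4))
S=shot("scene","r2.png",(300,200,420,320),5); D=shot("side","r3.png",(240,250,330,320),6)
for uv in ((341,270),): pass
E
```

```text
[574.         212.67973856] [0.6249 0.0597 0.075 ]
[324.42541436 238.31491713] [0.4364 0.0396 0.07  ]
[310.38461538 103.        ] [0.4274 0.1388 0.07  ]
[532.69924812 100.06015038] [0.6198 0.1431 0.005 ]
```

View pics/r2.png

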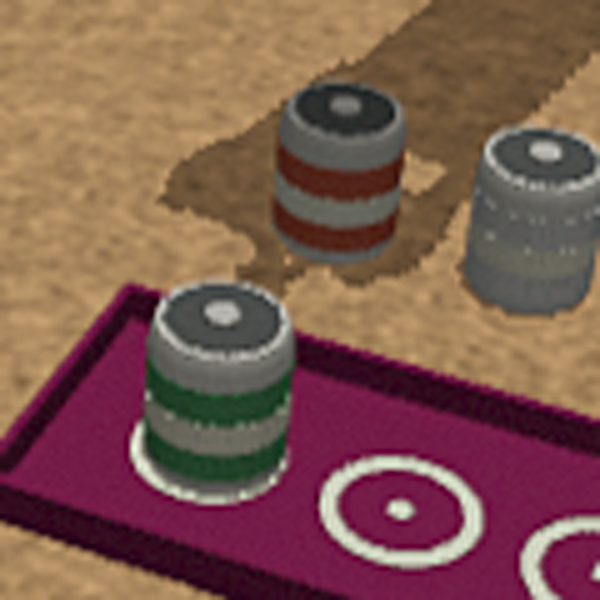

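View pics/r3.png

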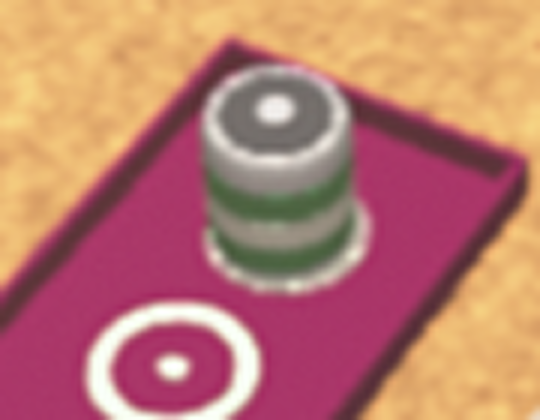

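Green stands about 2-3 mm from its ring centre, inside the 66 mm ring. Next, red at (0.4364,0.0396).

Call:
apply_moves(plan=[{"tx":3,"ty":-1,"tz":-30,"rx":0,"ry":0,"rz":0,"jaw":1},{"tx":3,"ty":-1,"tz":-70,"rx":0,"ry":0,"rz":0,"jaw":1},{"tx":3,"ty":-1,"tz":-105,"rx":0,"ry":0,"rz":0,"jaw":1},{"tx":3,"ty":-1,"tz":-135,"rx":0,"ry":0,"rz":0,"jaw":1},{"tx":3,"ty":-1,"tz":-148,"rx":0,"ry":0,"rz":0,"jaw":1},{"tx":3,"ty":-1,"tz":-152,"rx":0,"ry":0,"rz":0,"jaw":1},{"tx":3,"ty":-1,"tz":-152,"rx":0,"ry":0,"rz":0,"jaw":1},{"tx":3,"ty":-1,"tz":-152,"rx":0,"ry":0,"rz":0,"jaw":0.4},{"tx":3,"ty":-1,"tz":-152,"rx":0,"ry":0,"rz":0,"jaw":0},{"tx":3,"ty":-1,"tz":-152,"rx":0,"ry":0,"rz":0,"jaw":-1},{"tx":3,"ty":-1,"tz":-152,"rx":0,"ry":0,"rz":0,"jaw":-1},{"tx":3,"ty":-1,"tz":-152,"rx":0,"ry":0,"rz":0,"jaw":-1}])

```text
time_s: 21.6
position: [0.4413, 0.0393, -0.0131]
tool_rot: [[0.01, 1.0, 0.005], [1.0, -0.01, -0.002], [-0.002, 0.005, -1.0]]
ft_force: [-0.8, 0.5, 5.8]
grip_width: 0.0591
```

```bash
python3 - <<'E'
from h import *
s=env.observe(); p=s['position'];print(s['position'],s['time_s'],s['tool_rot'].round(4),s['ft_force'],s['grip_width'])
im,K,T=shot("wrist","s1.png"); c,st=dot(im,(321,370),24); print(c,st,(plane(K,T,c,.07)-p).round(4))
E
```

```text
[ 0.44127652  0.03930834 -0.01311768] 21.6 [[ 0.0101  0.9999  0.0046]
 [ 0.9999 -0.01   -0.002 ]
 [-0.002   0.0046 -1.    ]] [-0.80744416  0.52793867  5.81623365] 0.05905811836049467
[320.69565217 374.48418972] [ 301  359   40   32 1012] [-0.0002 -0.0014  0.0831]
```

View pics/s1.png

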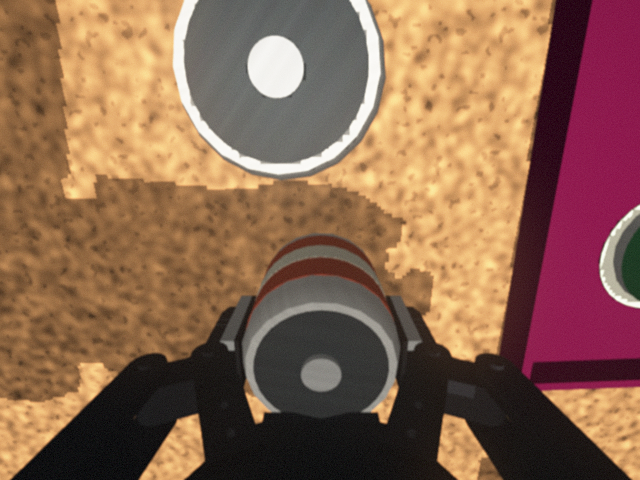

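Call:
apply_moves(plan=[{"tx":0,"ty":0,"tz":10,"rx":0,"ry":0,"rz":0,"jaw":-1},{"tx":0,"ty":0,"tz":40,"rx":0,"ry":0,"rz":0,"jaw":-1},{"tx":0,"ty":0,"tz":80,"rx":0,"ry":0,"rz":0,"jaw":-1},{"tx":15,"ty":9,"tz":100,"rx":0,"ry":0,"rz":0,"jaw":-1},{"tx":50,"ty":30,"tz":105,"rx":0,"ry":0,"rz":0,"jaw":-1},{"tx":90,"ty":54,"tz":105,"rx":0,"ry":0,"rz":0,"jaw":-1},{"tx":130,"ty":78,"tz":105,"rx":0,"ry":0,"rz":0,"jaw":-1},{"tx":162,"ty":97,"tz":105,"rx":0,"ry":0,"rz":0,"jaw":-1},{"tx":177,"ty":105.5,"tz":90,"rx":0,"ry":0,"rz":0,"jaw":-1},{"tx":177,"ty":105.5,"tz":60,"rx":0,"ry":0,"rz":0,"jaw":-1},{"tx":177,"ty":105.5,"tz":45,"rx":0,"ry":0,"rz":0,"jaw":-1},{"tx":177,"ty":105.5,"tz":45,"rx":0,"ry":0,"rz":0,"jaw":-1}])

```text
time_s: 22.85
position: [0.6169, 0.1448, 0.0303]
tool_rot: [[0.01, 1.0, 0.0], [1.0, -0.01, -0.002], [-0.002, 0.0, -1.0]]
ft_force: [-1.5, 0.0, -1.1]
grip_width: 0.0597
```

```bash
python3 - <<'E'
from h import *
s=env.observe(); p=s['position'];print(s['position'],s['time_s'],s['tool_rot'].round(4),s['ft_force'],s['grip_width'])
im,K,T=shot("wrist","t1.png"); c,st=dot(im,(321,370),24); print(c,st,(plane(K,T,c,p[2]+.0831)-p).round(4))
print(proj(K,T,(.6188,.1435,.005)))
c,st=dot(im,(319,120),12); print(c,plane(K,T,c,.005))
E
```

```text
[0.6169047  0.14483441 0.03032355] 22.85 [[ 1.000e-02  1.000e+00  3.000e-04]
 [ 9.999e-01 -1.000e-02 -2.200e-03]
 [-2.200e-03  3.000e-04 -1.000e+00]] [-1.5338767   0.01435454 -1.10257851] 0.0596921174716833
[320.69723866 374.41617357] [ 301  359   40   32 1014] [ 0.0002 -0.0014  0.0831]
[323.15406519 259.18736539]
[317.39393939 124.53409091] [0.61612325 0.22858734 0.005     ]
```

View pics/t1.png

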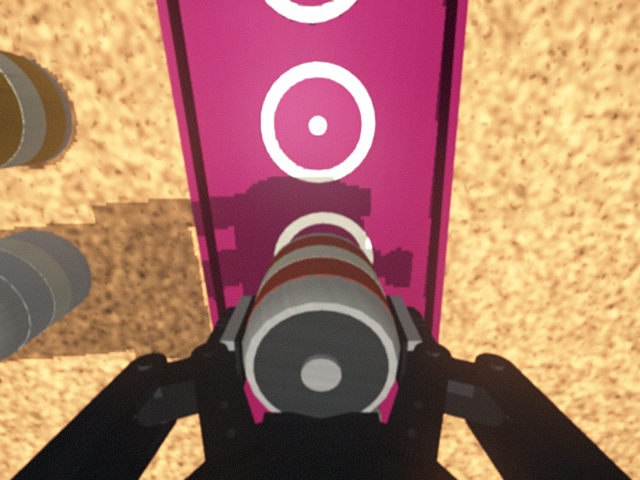

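Call:
apply_moves(plan=[{"tx":1.5,"ty":0,"tz":-12,"rx":0,"ry":0,"rz":0,"jaw":-1},{"tx":1.5,"ty":0,"tz":-25,"rx":0,"ry":0,"rz":0,"jaw":-1},{"tx":1.5,"ty":0,"tz":-33,"rx":0,"ry":0,"rz":0,"jaw":-1},{"tx":1.5,"ty":0,"tz":-37,"rx":0,"ry":0,"rz":0,"jaw":-1},{"tx":1.5,"ty":0,"tz":-40,"rx":0,"ry":0,"rz":0,"jaw":-1},{"tx":1.5,"ty":0,"tz":-40,"rx":0,"ry":0,"rz":0,"jaw":-1}])

```text
time_s: 23.5
position: [0.6196, 0.1448, -0.0078]
tool_rot: [[0.01, 1.0, 0.004], [1.0, -0.01, -0.002], [-0.002, 0.004, -1.0]]
ft_force: [0.3, 1.1, -1.5]
grip_width: 0.0593
```

Call:
apply_moves(plan=[{"tx":-1,"ty":0,"tz":-1.5,"rx":0,"ry":0,"rz":0,"jaw":-1},{"tx":-1,"ty":0,"tz":-2.5,"rx":0,"ry":0,"rz":0,"jaw":-1},{"tx":-1,"ty":0,"tz":-2.5,"rx":0,"ry":0,"rz":0,"jaw":-1}])

```text
time_s: 23.8
position: [0.6196, 0.1448, -0.0081]
tool_rot: [[0.01, 1.0, 0.007], [1.0, -0.01, -0.002], [-0.002, 0.007, -1.0]]
ft_force: [-2.3, -0.1, 12.8]
grip_width: 0.059
```

Call:
apply_moves(plan=[{"tx":0,"ty":0,"tz":1,"rx":0,"ry":0,"rz":0,"jaw":0.5},{"tx":0,"ty":0,"tz":1,"rx":0,"ry":0,"rz":0,"jaw":1},{"tx":0,"ty":0,"tz":1,"rx":0,"ry":0,"rz":0,"jaw":1},{"tx":0,"ty":0,"tz":1,"rx":0,"ry":0,"rz":0,"jaw":1},{"tx":0,"ty":0,"tz":20,"rx":0,"ry":0,"rz":0,"jaw":1},{"tx":0,"ty":0,"tz":60,"rx":0,"ry":0,"rz":0,"jaw":1},{"tx":-10,"ty":0,"tz":105,"rx":0,"ry":0.007,"rz":0,"jaw":1},{"tx":-40,"ty":-3,"tz":140,"rx":0,"ry":0.007,"rz":0,"jaw":1},{"tx":-85,"ty":-5,"tz":145,"rx":0,"ry":0.007,"rz":0,"jaw":1},{"tx":-130,"ty":-7,"tz":145,"rx":0,"ry":0.007,"rz":0,"jaw":1},{"tx":-174,"ty":-8,"tz":145,"rx":0,"ry":0.007,"rz":0,"jaw":1},{"tx":-190,"ty":-8,"tz":145,"rx":0,"ry":0.007,"rz":0,"jaw":1}])

```text
time_s: 25.0
position: [0.4258, 0.137, 0.137]
tool_rot: [[0.009, 1.0, -0.001], [1.0, -0.009, -0.002], [-0.002, -0.001, -1.0]]
ft_force: [0.6, 0.4, 0.0]
grip_width: 0.0854
```

```bash
python3 - <<'E'
from h import *
s=env.observe(); p=s['position'];print(s['position'],s['time_s'],s['tool_rot'].round(4),s['ft_force'],s['grip_width'])
im,K,T=shot("wrist","u1.png"); print(proj(K,T,(.43,.1365,.07)),proj(K,T,(.6188,.1435,.075)))
E
```

```text
[0.42582166 0.1369713  0.1369644 ] 25.0 [[ 0.0094  1.     -0.0015]
 [ 1.     -0.0094 -0.002 ]
 [-0.002  -0.0015 -1.    ]] [0.64016644 0.40619053 0.03906338] 0.08535919234651744
[325.82681579 238.02980766] [573.20770524 229.17041366]
```

View pics/u1.png

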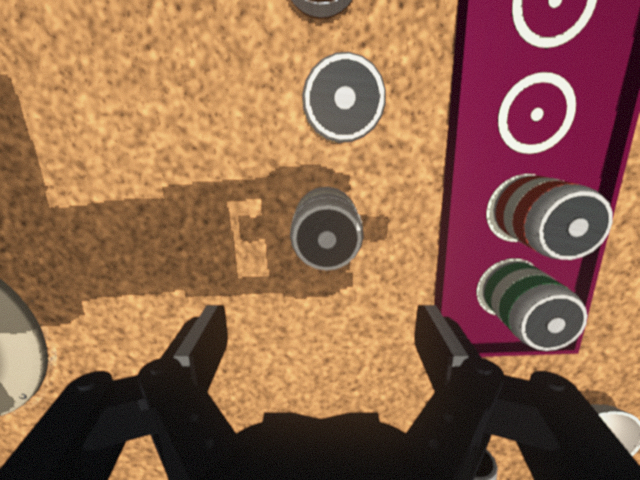

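Call:
apply_moves(plan=[{"tx":4.5,"ty":-1.5,"tz":-30,"rx":0,"ry":0,"rz":0,"jaw":1},{"tx":4.5,"ty":-1.5,"tz":-70,"rx":0,"ry":0,"rz":0,"jaw":1},{"tx":4.5,"ty":-1.5,"tz":-105,"rx":0,"ry":0,"rz":0,"jaw":1},{"tx":4.5,"ty":-1.5,"tz":-135,"rx":0,"ry":0,"rz":0,"jaw":1},{"tx":4.5,"ty":-1.5,"tz":-148,"rx":0,"ry":0,"rz":0,"jaw":1},{"tx":4.5,"ty":-1.5,"tz":-151,"rx":0,"ry":0,"rz":0,"jaw":1},{"tx":4.5,"ty":-1.5,"tz":-151,"rx":0,"ry":0,"rz":0,"jaw":1},{"tx":4.5,"ty":-1.5,"tz":-151,"rx":0,"ry":0,"rz":0,"jaw":0.4},{"tx":4.5,"ty":-1.5,"tz":-151,"rx":0,"ry":0,"rz":0,"jaw":0},{"tx":4.5,"ty":-1.5,"tz":-151,"rx":0,"ry":0,"rz":0,"jaw":-1},{"tx":4.5,"ty":-1.5,"tz":-151,"rx":0,"ry":0,"rz":0,"jaw":-1},{"tx":4.5,"ty":-1.5,"tz":-151,"rx":0,"ry":0,"rz":0,"jaw":-1}])

```text
time_s: 26.25
position: [0.4304, 0.1356, -0.0129]
tool_rot: [[0.009, 1.0, 0.0], [1.0, -0.009, -0.002], [-0.002, 0.0, -1.0]]
ft_force: [-0.5, -0.8, 5.4]
grip_width: 0.0593
```

```bash
python3 - <<'E'
from h import *
s=env.observe(); p=s['position'];print(s['position'],s['time_s'],s['tool_rot'].round(4),s['ft_force'],s['grip_width'])
im,K,T=shot("wrist","v1.png"); c,st=dot(im,(321,370),24); print(c,st,(plane(K,T,c,.07)-p).round(4))
E
```

```text
[ 0.43041992  0.13564096 -0.01291368] 26.25 [[ 9.1e-03  1.0e+00  3.0e-04]
 [ 1.0e+00 -9.1e-03 -1.9e-03]
 [-1.9e-03  3.0e-04 -1.0e+00]] [-0.52784181 -0.78071787  5.38755843] 0.05927513868369855
[320.59086395 375.50248262] [ 301  360   40   32 1007] [ 0.0001 -0.0021  0.0829]
```

Call:
apply_moves(plan=[{"tx":0,"ty":0,"tz":10,"rx":0,"ry":0,"rz":0,"jaw":-1},{"tx":0,"ty":0,"tz":40,"rx":0,"ry":0,"rz":0,"jaw":-1},{"tx":0,"ty":0,"tz":80,"rx":0,"ry":0,"rz":0,"jaw":-1},{"tx":15,"ty":8,"tz":100,"rx":0,"ry":0,"rz":0,"jaw":-1},{"tx":50,"ty":26,"tz":105,"rx":0,"ry":0,"rz":0,"jaw":-1},{"tx":92,"ty":47,"tz":105,"rx":0,"ry":0,"rz":0,"jaw":-1},{"tx":134,"ty":69,"tz":105,"rx":0,"ry":0,"rz":0,"jaw":-1},{"tx":168,"ty":86,"tz":105,"rx":0,"ry":0,"rz":0,"jaw":-1},{"tx":184.5,"ty":95,"tz":90,"rx":0,"ry":0,"rz":0,"jaw":-1},{"tx":184.5,"ty":95,"tz":60,"rx":0,"ry":0,"rz":0,"jaw":-1},{"tx":184.5,"ty":95,"tz":45,"rx":0,"ry":0,"rz":0,"jaw":-1},{"tx":184.5,"ty":95,"tz":45,"rx":0,"ry":0,"rz":0,"jaw":-1}])

```text
time_s: 27.5
position: [0.6135, 0.2304, 0.0304]
tool_rot: [[0.009, 1.0, -0.004], [1.0, -0.009, -0.003], [-0.003, -0.004, -1.0]]
ft_force: [-0.1, -0.1, -1.2]
grip_width: 0.0591
```

```bash
python3 - <<'E'
from h import *
s=env.observe(); p=s['position'];print(s['position'],s['time_s'],s['tool_rot'].round(4),s['ft_force'],s['grip_width'])
im,K,T=shot("wrist","w1.png"); c,st=dot(im,(321,370),24); print(c,st,(plane(K,T,c,p[2]+.0829)-p).round(4))
c,st=dot(im,(317,124),12); print(c,plane(K,T,c,.005))
shot("side","w2.png",(180,200,360,380),4)
E
```

```text
[0.61347403 0.23043799 0.030435  ] 27.5 [[ 0.009   1.     -0.0042]
 [ 1.     -0.009  -0.0028]
 [-0.0028 -0.0042 -1.    ]] [-0.13199607 -0.06512948 -1.24702282] 0.0590799309860274
[320.53663366 375.33861386] [ 301  359   40   33 1010] [ 0.0005 -0.0019  0.0829]
[318.88043478 126.27898551] [0.61335689 0.31321385 0.005     ]
```

View pics/w1.png

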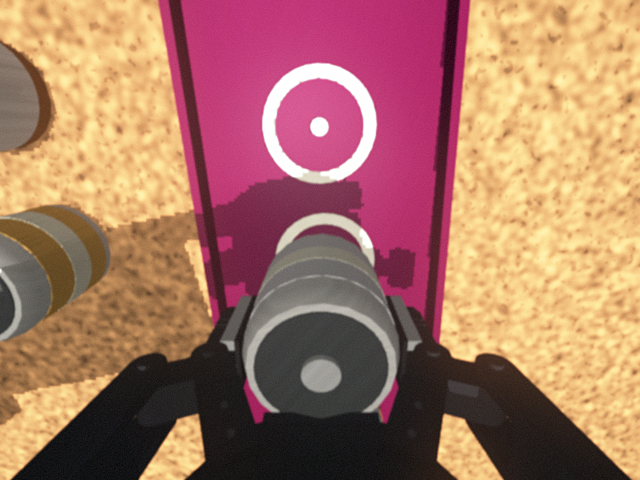

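View pics/w2.png

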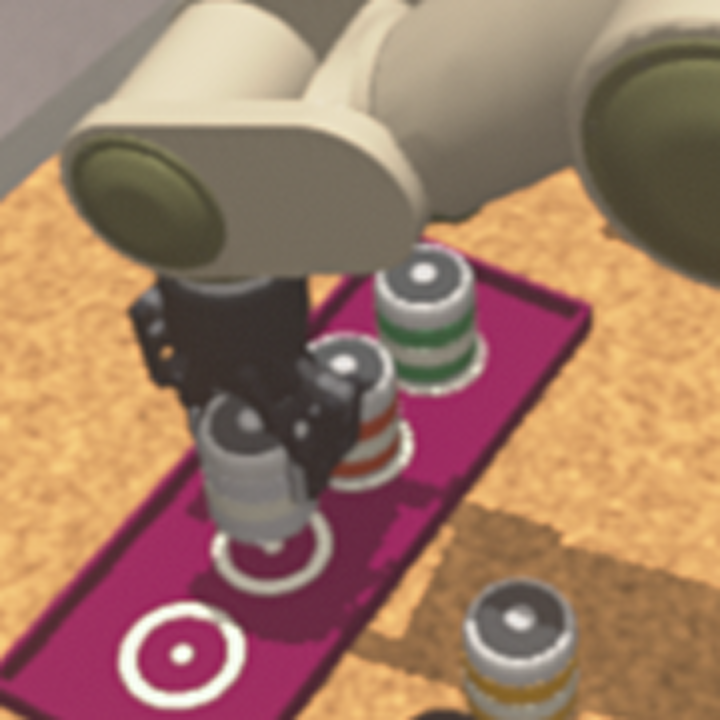

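Call:
apply_moves(plan=[{"tx":1,"ty":0.3,"tz":-12,"rx":0,"ry":-0.004,"rz":0,"jaw":-1},{"tx":1,"ty":0.3,"tz":-25,"rx":0,"ry":-0.004,"rz":0,"jaw":-1},{"tx":1,"ty":0.3,"tz":-33,"rx":0,"ry":-0.004,"rz":0,"jaw":-1},{"tx":1,"ty":0.3,"tz":-37,"rx":0,"ry":-0.004,"rz":0,"jaw":-1},{"tx":1,"ty":0.3,"tz":-39,"rx":0,"ry":-0.004,"rz":0,"jaw":-1},{"tx":1,"ty":0.3,"tz":-40,"rx":0,"ry":-0.004,"rz":0,"jaw":-1},{"tx":1,"ty":0.3,"tz":-40,"rx":0,"ry":-0.004,"rz":0,"jaw":-1}])

```text
time_s: 28.3
position: [0.6163, 0.231, -0.0065]
tool_rot: [[0.009, 1.0, 0.006], [1.0, -0.009, -0.002], [-0.002, 0.006, -1.0]]
ft_force: [-0.1, -0.2, -0.3]
grip_width: 0.059
```

Call:
apply_moves(plan=[{"tx":-1.5,"ty":0,"tz":-1,"rx":0,"ry":0.006,"rz":0,"jaw":-1},{"tx":-1.5,"ty":0,"tz":-1.5,"rx":0,"ry":0.006,"rz":0,"jaw":-1},{"tx":-1.5,"ty":0,"tz":-1.5,"rx":0,"ry":0.006,"rz":0,"jaw":-1}])

```text
time_s: 28.6
position: [0.6149, 0.2311, -0.0078]
tool_rot: [[0.009, 1.0, -0.0], [1.0, -0.009, -0.002], [-0.002, -0.0, -1.0]]
ft_force: [-0.4, 0.1, 0.2]
grip_width: 0.0595
```

Call:
apply_moves(plan=[{"tx":0,"ty":0,"tz":-0.7,"rx":0,"ry":0,"rz":0,"jaw":-1},{"tx":0,"ty":0,"tz":-0.7,"rx":0,"ry":0,"rz":0,"jaw":0.5},{"tx":0,"ty":0,"tz":-0.7,"rx":0,"ry":0,"rz":0,"jaw":1},{"tx":0,"ty":0,"tz":-0.7,"rx":0,"ry":0,"rz":0,"jaw":1},{"tx":0,"ty":0,"tz":0,"rx":0,"ry":0,"rz":0,"jaw":1},{"tx":0,"ty":0,"tz":20,"rx":0,"ry":0,"rz":0,"jaw":1},{"tx":0,"ty":0,"tz":60,"rx":0,"ry":0,"rz":0,"jaw":1},{"tx":0,"ty":0,"tz":105,"rx":0,"ry":0,"rz":0,"jaw":1},{"tx":0,"ty":0,"tz":150,"rx":0,"ry":0,"rz":0,"jaw":1},{"tx":0,"ty":0,"tz":190,"rx":0,"ry":0,"rz":0,"jaw":1},{"tx":0,"ty":0,"tz":200,"rx":0,"ry":0,"rz":0,"jaw":1},{"tx":0,"ty":0,"tz":200,"rx":0,"ry":0,"rz":0,"jaw":1}])

```text
time_s: 29.8
position: [0.6154, 0.2312, 0.1937]
tool_rot: [[0.009, 1.0, 0.003], [1.0, -0.009, -0.001], [-0.001, 0.003, -1.0]]
ft_force: [0.5, -0.4, -0.4]
grip_width: 0.0856
```

```bash
python3 - <<'E'
from h import *
s=env.observe(); p=s['position'];print(s['position'],s['time_s'],s['tool_rot'].round(4),s['ft_force'],s['grip_width'])
im,K,T=shot("wrist","x1.png")
for n,q in dict(A=(.6135,.3135),B=(.6161,.2287),C=(.6187,.1435),D=(.6213,.0583)).items(): print(n,proj(K,T,(*q,.075)),proj(K,T,(*q,.005)))
E
```

```text
[0.6154124  0.23118727 0.19368669] 29.8 [[ 0.009   1.      0.0032]
 [ 1.     -0.009  -0.001 ]
 [-0.001   0.0032 -1.    ]] [ 0.45935099 -0.40413563 -0.38371018] 0.0856268331039601
A [316.77199807 127.04163998] [317.28569021 126.97030184]
B [320.7663066  222.59041822] [320.53905998 205.69826512]
C [324.11214534 302.91443383] [323.3515541 274.0005906]
D [326.95178761 371.08612028] [325.80387755 333.55605523]
```

View pics/x1.png

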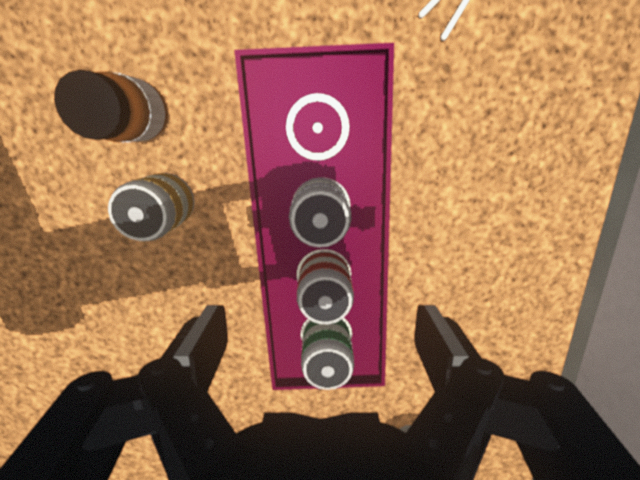

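Silver, red and green all sit within 1-2 mm of their circles: their dots are at (320,220), (325,302) and (328,371), against predictions of (321,222), (324,303) and (327,371). Now gold.

```bash
python3 - <<'E'
from h import *
s=env.observe(); p=s['position']
im,K,T=shot("wrist")
c,st=dot(im,(137,214),9); P=plane(K,T,c,.07); print(c,P,P-p)
E
```

```text
[135.33333333 213.65248227] [0.44107038 0.23803372 0.07      ] [-0.17361311  0.00701885 -0.12153144]
```

Call:
apply_moves(plan=[{"tx":-30,"ty":2,"tz":0,"rx":0,"ry":0.003,"rz":0,"jaw":1},{"tx":-75,"ty":4,"tz":-10,"rx":0,"ry":0.003,"rz":0,"jaw":1},{"tx":-120,"ty":6,"tz":-30,"rx":0,"ry":0.003,"rz":0,"jaw":1},{"tx":-160,"ty":7.5,"tz":-50,"rx":0,"ry":0.003,"rz":0,"jaw":1},{"tx":-173,"ty":7.5,"tz":-55,"rx":0,"ry":0.003,"rz":0,"jaw":1},{"tx":-173,"ty":7.5,"tz":-55,"rx":0,"ry":0.003,"rz":0,"jaw":1},{"tx":-173,"ty":7.5,"tz":-55,"rx":0,"ry":0.003,"rz":0,"jaw":1}])

```text
time_s: 30.6
position: [0.4418, 0.2384, 0.1348]
tool_rot: [[0.009, 1.0, -0.007], [1.0, -0.009, -0.002], [-0.002, -0.007, -1.0]]
ft_force: [0.3, 0.0, -0.3]
grip_width: 0.0852
```

```bash
python3 - <<'E'
from h import *
s=env.observe(); p=s['position'];print(s['position'],s['time_s'],s['tool_rot'].round(4))
im,K,T=shot("wrist","y1.png")
c,st=dot(im,proj(K,T,(.442,.239,.07)),9); P=plane(K,T,c,.07); print(c,P,P-p)
E
```

```text
[0.44179457 0.23838213 0.13482237] 30.6 [[ 0.0091  0.9999 -0.0066]
 [ 1.     -0.0092 -0.0024]
 [-0.0025 -0.0066 -1.    ]]
[322.2  235.76] [0.44285109 0.24052074 0.07      ] [ 0.00105651  0.00213861 -0.06482237]
```

View pics/y1.png

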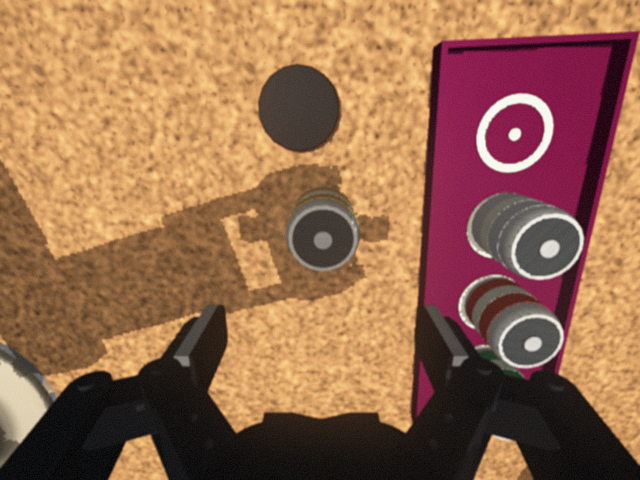

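Call:
apply_moves(plan=[{"tx":1,"ty":0.7,"tz":-30,"rx":0,"ry":-0.005,"rz":0,"jaw":1},{"tx":1,"ty":0.7,"tz":-70,"rx":0,"ry":-0.005,"rz":0,"jaw":1},{"tx":1,"ty":0.7,"tz":-105,"rx":0,"ry":-0.005,"rz":0,"jaw":1},{"tx":1,"ty":0.7,"tz":-132,"rx":0,"ry":-0.005,"rz":0,"jaw":1},{"tx":1,"ty":0.7,"tz":-145,"rx":0,"ry":-0.005,"rz":0,"jaw":1},{"tx":1,"ty":0.7,"tz":-148,"rx":0,"ry":-0.005,"rz":0,"jaw":1},{"tx":1,"ty":0.7,"tz":-148,"rx":0,"ry":-0.005,"rz":0,"jaw":1},{"tx":1,"ty":0.7,"tz":-148,"rx":0,"ry":-0.005,"rz":0,"jaw":0.4},{"tx":1,"ty":0.7,"tz":-148,"rx":0,"ry":-0.005,"rz":0,"jaw":0},{"tx":1,"ty":0.7,"tz":-148,"rx":0,"ry":-0.005,"rz":0,"jaw":-1},{"tx":1,"ty":0.7,"tz":-148,"rx":0,"ry":-0.005,"rz":0,"jaw":-1},{"tx":1,"ty":0.7,"tz":-148,"rx":0,"ry":-0.005,"rz":0,"jaw":-1}])

```text
time_s: 31.85
position: [0.4441, 0.2393, -0.0119]
tool_rot: [[0.009, 1.0, 0.001], [1.0, -0.009, -0.002], [-0.002, 0.001, -1.0]]
ft_force: [-0.1, -0.6, 6.7]
grip_width: 0.0593
```

```bash
python3 - <<'E'
from h import *
s=env.observe(); p=s['position'];print(s['position'],s['time_s'],s['tool_rot'].round(4),s['ft_force'],s['grip_width'])
im,K,T=shot("wrist","z1.png"); c,st=dot(im,(321,370),24); print(c,st,(plane(K,T,c,.07)-p).round(4))
E
```

```text
[ 0.44406153  0.23925703 -0.01187662] 31.85 [[ 0.0095  1.      0.0014]
 [ 1.     -0.0095 -0.0016]
 [-0.0016  0.0014 -1.    ]] [-0.08765158 -0.59171251  6.73915782] 0.059340689918082036
[320.54462475 377.55679513] [301 362  40  32 986] [ 0.     -0.004   0.0819]
```

Call:
apply_moves(plan=[{"tx":0,"ty":0,"tz":10,"rx":0,"ry":0,"rz":0,"jaw":-1},{"tx":0,"ty":0,"tz":40,"rx":0,"ry":0,"rz":0,"jaw":-1},{"tx":0,"ty":0,"tz":80,"rx":0,"ry":0,"rz":0,"jaw":-1},{"tx":15,"ty":5,"tz":110,"rx":0,"ry":0,"rz":0,"jaw":-1},{"tx":50,"ty":20,"tz":120,"rx":0,"ry":0,"rz":0,"jaw":-1},{"tx":92,"ty":41,"tz":120,"rx":0,"ry":0,"rz":0,"jaw":-1},{"tx":130,"ty":60,"tz":115,"rx":0,"ry":0,"rz":0,"jaw":-1},{"tx":158,"ty":73,"tz":105,"rx":0,"ry":0,"rz":0,"jaw":-1},{"tx":168.5,"ty":78,"tz":90,"rx":0,"ry":0,"rz":0,"jaw":-1},{"tx":168.5,"ty":78,"tz":60,"rx":0,"ry":0,"rz":0,"jaw":-1},{"tx":168.5,"ty":78,"tz":45,"rx":0,"ry":0,"rz":0,"jaw":-1},{"tx":168.5,"ty":78,"tz":45,"rx":0,"ry":0,"rz":0,"jaw":-1}])

```text
time_s: 33.1
position: [0.6111, 0.3168, 0.031]
tool_rot: [[0.009, 1.0, -0.003], [1.0, -0.009, -0.003], [-0.003, -0.003, -1.0]]
ft_force: [0.4, 0.1, -1.6]
grip_width: 0.0592
```

```bash
python3 - <<'E'
from h import *
s=env.observe(); p=s['position'];print(s['position'],s['time_s'],s['tool_rot'].round(4),s['ft_force'],s['grip_width'])
im,K,T=shot("wrist","aa1.png"); c,st=dot(im,(321,372),24); print(c,st,(plane(K,T,c,p[2]+.0819)-p).round(4))
print(proj(K,T,(.6135,.3135,.005)))
shot("side","aa2.png",(180,200,360,380),4)
E
```

```text
[0.6111242  0.31680698 0.0310467 ] 33.1 [[ 0.0094  0.9999 -0.0034]
 [ 1.     -0.0094 -0.0031]
 [-0.0032 -0.0034 -1.    ]] [ 0.39517248  0.12212264 -1.56495037] 0.05924828092323914
[320.58913934 377.41905738] [302 362  39  32 976] [ 0.0004 -0.0037  0.0819]
[324.02681882 261.46379325]
```

View pics/aa1.png

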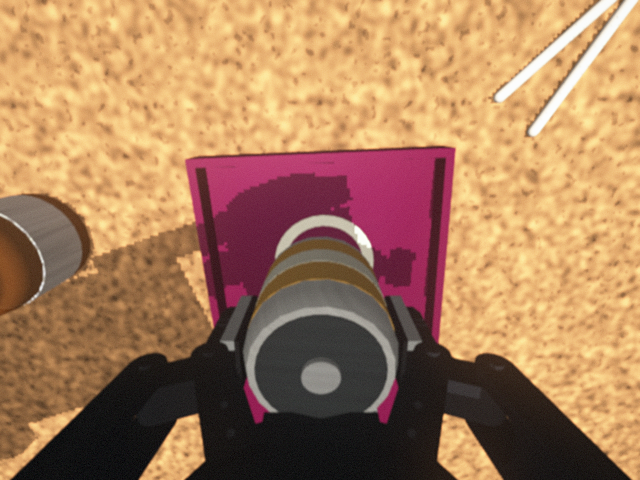

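View pics/aa2.png

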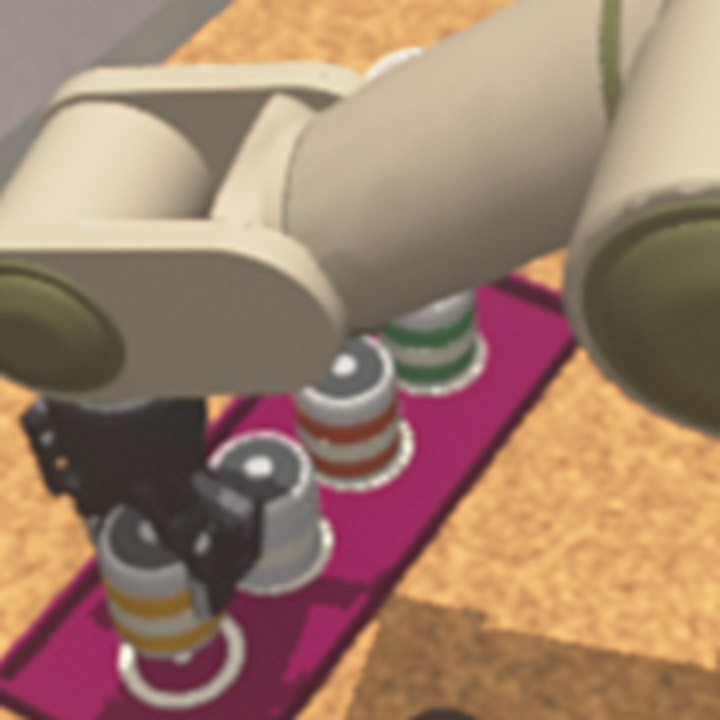

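Call:
apply_moves(plan=[{"tx":1.5,"ty":0,"tz":-12,"rx":0,"ry":0,"rz":0,"jaw":-1},{"tx":1.5,"ty":0,"tz":-25,"rx":0,"ry":0,"rz":0,"jaw":-1},{"tx":1.5,"ty":0,"tz":-33,"rx":0,"ry":0,"rz":0,"jaw":-1},{"tx":1.5,"ty":0,"tz":-37,"rx":0,"ry":0,"rz":0,"jaw":-1},{"tx":1.5,"ty":0,"tz":-39,"rx":0,"ry":0,"rz":0,"jaw":-1},{"tx":1.5,"ty":0,"tz":-39,"rx":0,"ry":0,"rz":0,"jaw":-1},{"tx":1.5,"ty":0,"tz":-39,"rx":0,"ry":0,"rz":0,"jaw":-1}])

```text
time_s: 33.9
position: [0.6145, 0.3174, -0.0044]
tool_rot: [[0.009, 1.0, 0.003], [1.0, -0.009, -0.001], [-0.001, 0.003, -1.0]]
ft_force: [0.1, 0.0, -0.6]
grip_width: 0.0594
```

Call:
apply_moves(plan=[{"tx":-1.5,"ty":-0.3,"tz":-1.5,"rx":0,"ry":0.003,"rz":0,"jaw":-1},{"tx":-1.5,"ty":-0.3,"tz":-3,"rx":0,"ry":0.003,"rz":0,"jaw":-1},{"tx":-1.5,"ty":-0.3,"tz":-3,"rx":0,"ry":0.003,"rz":0,"jaw":-1}])

```text
time_s: 34.2
position: [0.6131, 0.3172, -0.0068]
tool_rot: [[0.009, 1.0, 0.0], [1.0, -0.009, -0.001], [-0.001, 0.0, -1.0]]
ft_force: [-1.9, -1.3, 3.4]
grip_width: 0.0592
```

Contact (+3.4 N). Releasing and rising for an overhead check.

Call:
apply_moves(plan=[{"tx":0,"ty":0,"tz":0,"rx":0,"ry":0,"rz":0,"jaw":0.5},{"tx":0,"ty":0,"tz":0,"rx":0,"ry":0,"rz":0,"jaw":1},{"tx":0,"ty":0,"tz":0,"rx":0,"ry":0,"rz":0,"jaw":1},{"tx":0,"ty":0,"tz":0,"rx":0,"ry":0,"rz":0,"jaw":1},{"tx":0,"ty":0,"tz":20,"rx":0,"ry":0,"rz":0,"jaw":1},{"tx":0,"ty":0,"tz":60,"rx":0,"ry":0,"rz":0,"jaw":1},{"tx":0,"ty":0,"tz":105,"rx":0,"ry":0,"rz":0,"jaw":1},{"tx":0,"ty":0,"tz":150,"rx":0,"ry":0,"rz":0,"jaw":1},{"tx":0,"ty":-30,"tz":195,"rx":0,"ry":0,"rz":0,"jaw":1},{"tx":0,"ty":-70,"tz":220,"rx":0,"ry":0,"rz":0,"jaw":1},{"tx":0,"ty":-110,"tz":230,"rx":0,"ry":0,"rz":0,"jaw":1},{"tx":0,"ty":-120,"tz":230,"rx":0,"ry":0,"rz":0,"jaw":1}])

```text
time_s: 35.4
position: [0.614, 0.1939, 0.2257]
tool_rot: [[0.013, 1.0, 0.005], [1.0, -0.013, -0.001], [-0.001, 0.005, -1.0]]
ft_force: [1.1, 0.2, -0.7]
grip_width: 0.0853
```

```bash
python3 - <<'E'
from h import *
s=env.observe(); p=s['position'];print(s['position'],s['time_s'],s['tool_rot'].round(4),s['ft_force'],s['grip_width'])
im,K,T=shot("wrist","bb1.png")
for n,q in dict(A=(.6135,.3135),B=(.6161,.2287),C=(.6187,.1435),D=(.6213,.0583)).items():
    c,st=dot(im,proj(K,T,(*q,.075)),7); print(n,proj(K,T,(*q,.075)),c,plane(K,T,c,.075)[:2]-q)
E
```

```text
[0.61397865 0.1938752  0.22565425] 35.4 [[ 0.0127  0.9999  0.0046]
 [ 0.9999 -0.0127 -0.0012]
 [-0.0012  0.0046 -1.    ]] [ 1.0733061   0.24481796 -0.66375975] 0.0852629021753216
A [317.35487983  83.55431332] [320.83333333  76.33333333] [0.00324023 0.00589104]
B [321.39855198 177.46664614] [317.23529412 173.05882353] [-0.00405777  0.00438119]
C [324.81986581 257.18989612] [325.6627907  255.93023256] [0.0009192  0.00144297]
D [327.74772006 325.41458039] [328.14942529 325.17241379] [0.00046773 0.00031797]
```

View pics/bb1.png

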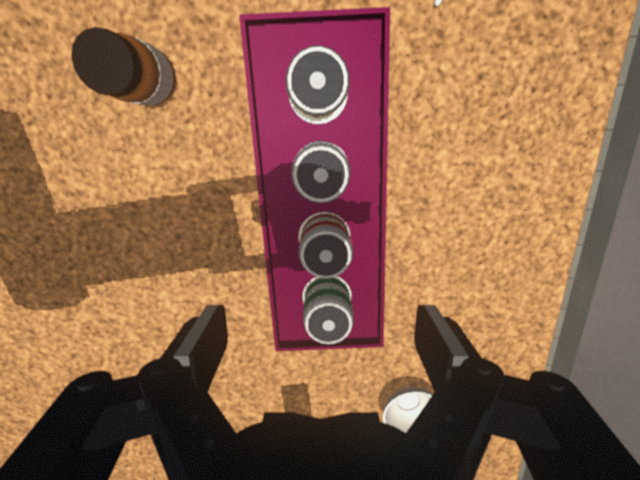

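```bash
python3 - <<'E'
from h import *
im,K,T=shot("wrist")
g=cv2.cvtColor(im,cv2.COLOR_BGR2GRAY)
for n,q,uv in (('A',(.6135,.3135),(317,80)),('B',(.6161,.2287),(320,175)),('C',(.6187,.1435),(326,256)),('D',(.6213,.0583),(329,325))):
    u,v=uv; r=13; p=g[v-r:v+r+1,u-r:u+r+1]; _,b=cv2.threshold(p,0,255,cv2.THRESH_OTSU)
    k,l,st,c=cv2.connectedComponentsWithStats(b); i=l[r,r]; C=c[i]+[u-r,v-r]; print(n,i,st[i],C,(plane(K,T,C,.075)[:2]-q).round(4))
S=shot("scene","cc1.png",(300,210,520,360),3.6)
E
```

```text
A 1 [  6   5  17  17 223] [317.86098655  79.87443946] [-0.0002  0.0031]
B 2 [  7   6  15  15 170] [321.07058824 175.21176471] [-0.001   0.0026]
C 1 [  7   8  14  12 134] [326.23880597 256.58955224] [0.0008 0.0014]
D 1 [  7   9  13  11 113] [328.92035398 326.0619469 ] [0.0006 0.0003]
```

View pics/cc1.png

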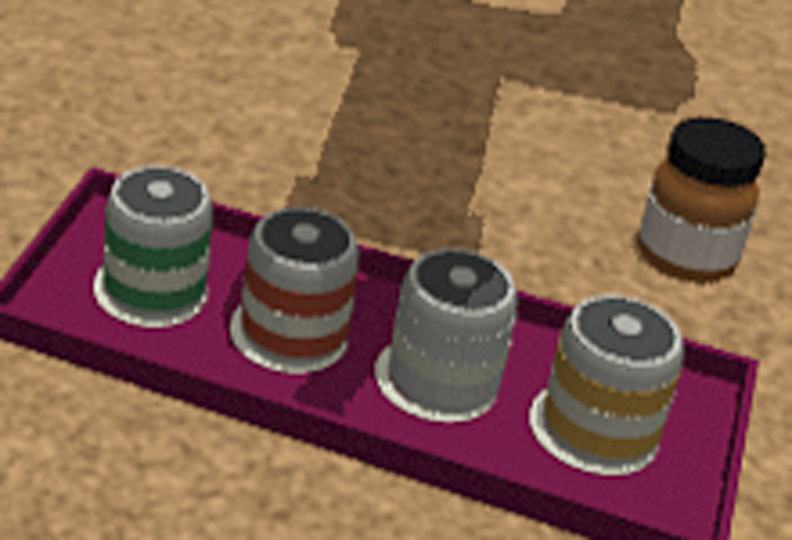

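All four cans are within about 3 mm of their circles. Before the gun I need the real fingertip height at the squeeze opening, so I'll do a gentle touch on clear bench with the tool already yawed for the gun.

Call:
apply_moves(plan=[{"tx":-15,"ty":-18,"tz":0,"rx":0,"ry":0,"rz":-0.14,"jaw":0.22},{"tx":-35,"ty":-40,"tz":0,"rx":0,"ry":0,"rz":-0.28,"jaw":0.22},{"tx":-60,"ty":-65,"tz":0,"rx":0,"ry":0,"rz":-0.42,"jaw":0.22},{"tx":-85,"ty":-95,"tz":0,"rx":0,"ry":0,"rz":-0.56,"jaw":0.22},{"tx":-110,"ty":-125,"tz":-20,"rx":0,"ry":0,"rz":-0.7,"jaw":0.22},{"tx":-135,"ty":-155,"tz":-40,"rx":0,"ry":0,"rz":-0.84,"jaw":0.22},{"tx":-150,"ty":-180,"tz":-60,"rx":0,"ry":0,"rz":-0.98,"jaw":0.22},{"tx":-154,"ty":-194,"tz":-75,"rx":0,"ry":0,"rz":-1.12,"jaw":0.22},{"tx":-154,"ty":-194,"tz":-75,"rx":0,"ry":0,"rz":-1.26,"jaw":0.22},{"tx":-154,"ty":-194,"tz":-75,"rx":0,"ry":0,"rz":-1.4,"jaw":0.22},{"tx":-154,"ty":-194,"tz":-75,"rx":0,"ry":0,"rz":-1.47,"jaw":0.22},{"tx":-154,"ty":-194,"tz":-75,"rx":0,"ry":0,"rz":-1.47,"jaw":0.22}])

```text
time_s: 36.75
position: [0.459, 0.0044, 0.1471]
tool_rot: [[0.996, 0.092, -0.002], [0.092, -0.996, 0.001], [-0.002, -0.001, -1.0]]
ft_force: [-0.4, -0.3, 0.6]
grip_width: 0.0522
```

```bash
python3 - <<'E'
from h import *
s=env.observe(); p=s['position'];print(s['position'],s['time_s'],s['tool_rot'].round(4),s['ft_force'],s['grip_width'],s['q'].round(1))
im,K,T=shot("wrist","dd1.png")
E
```

```text
[0.45903172 0.00442151 0.14708522] 36.75 [[ 0.9958  0.0917 -0.0019]
 [ 0.0917 -0.9958  0.0011]
 [-0.0018 -0.0013 -1.    ]] [-0.38680543 -0.30479335  0.57356989] 0.05222538238824827 [-14.3  15.4  92.6   0.   72.1  70.4]
```

View pics/dd1.png

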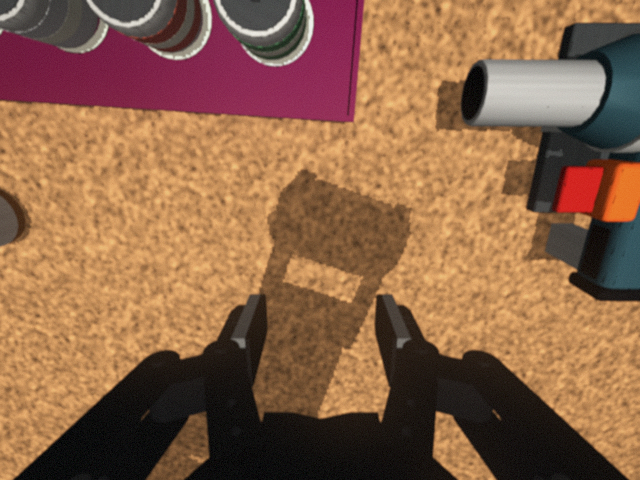

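Bench below is clear. Lowering.

Call:
apply_moves(plan=[{"tx":0,"ty":0,"tz":-40,"rx":0,"ry":0,"rz":0,"jaw":0.22},{"tx":0,"ty":0,"tz":-80,"rx":0,"ry":0,"rz":0,"jaw":0.22},{"tx":0,"ty":0,"tz":-120,"rx":0,"ry":0,"rz":0,"jaw":0.22},{"tx":0,"ty":0,"tz":-150,"rx":0,"ry":0,"rz":0,"jaw":0.22},{"tx":0,"ty":0,"tz":-165,"rx":0,"ry":0,"rz":0,"jaw":0.22},{"tx":0,"ty":0,"tz":-170,"rx":0,"ry":0,"rz":0,"jaw":0.22},{"tx":0,"ty":0,"tz":-170,"rx":0,"ry":0,"rz":0,"jaw":0.22},{"tx":0,"ty":0,"tz":-170,"rx":0,"ry":0,"rz":0,"jaw":0.22}])

```text
time_s: 37.6
position: [0.4596, 0.0044, -0.0221]
tool_rot: [[0.995, 0.095, -0.0], [0.095, -0.995, 0.001], [-0.0, -0.001, -1.0]]
ft_force: [0.2, 0.2, 0.3]
grip_width: 0.0517
```

```bash
python3 - <<'E'
from h import *
s=env.observe(); print(s['position'],s['time_s'],s['ft_force'],s['grip_width'])
shot("side","ee1.png",(300,220,420,340),5)
E
```

```text
[ 0.45960826  0.00438858 -0.02214159] 37.6 [0.24065499 0.16361116 0.25120282] 0.051661892062549356
```

View pics/ee1.png

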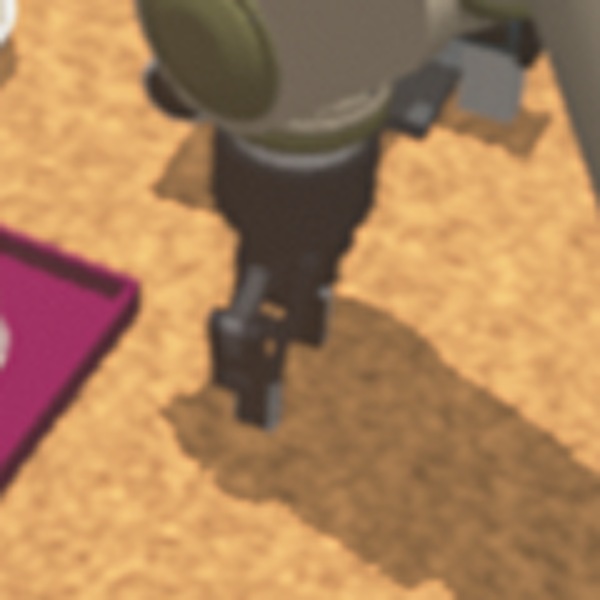

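Confirmed: TCP reads -0.022 with no contact. Small steps down.

Call:
apply_moves(plan=[{"tx":0,"ty":0,"tz":-4,"rx":0,"ry":0,"rz":0,"jaw":0.22},{"tx":0,"ty":0,"tz":-8,"rx":0,"ry":0,"rz":0,"jaw":0.22},{"tx":0,"ty":0,"tz":-8,"rx":0,"ry":0,"rz":0,"jaw":0.22}])

```text
time_s: 37.95
position: [0.4595, 0.0043, -0.0302]
tool_rot: [[0.996, 0.095, -0.0], [0.095, -0.996, 0.001], [-0.0, -0.001, -1.0]]
ft_force: [-0.8, -0.7, -0.5]
grip_width: 0.0518
```

Call:
apply_moves(plan=[{"tx":0,"ty":0,"tz":-2,"rx":0,"ry":0,"rz":0,"jaw":0.22},{"tx":0,"ty":0,"tz":-3,"rx":0,"ry":0,"rz":0,"jaw":0.22},{"tx":0,"ty":0,"tz":-3,"rx":0,"ry":0,"rz":0,"jaw":0.22}])

```text
time_s: 38.25
position: [0.4594, 0.0044, -0.0334]
tool_rot: [[0.996, 0.095, -0.001], [0.095, -0.996, 0.001], [-0.001, -0.001, -1.0]]
ft_force: [-0.1, 0.0, -0.8]
grip_width: 0.0522
```

Call:
apply_moves(plan=[{"tx":0,"ty":0,"tz":-1,"rx":0,"ry":0,"rz":0,"jaw":0.22},{"tx":0,"ty":0,"tz":-2,"rx":0,"ry":0,"rz":0,"jaw":0.22},{"tx":0,"ty":0,"tz":-2,"rx":0,"ry":0,"rz":0,"jaw":0.22}])

```text
time_s: 38.55
position: [0.4594, 0.0043, -0.0355]
tool_rot: [[0.996, 0.095, -0.001], [0.095, -0.996, 0.001], [-0.001, -0.001, -1.0]]
ft_force: [0.6, -0.3, 0.7]
grip_width: 0.0521
```

Call:
apply_moves(plan=[{"tx":0,"ty":0,"tz":-1,"rx":0,"ry":0,"rz":0,"jaw":0.22},{"tx":0,"ty":0,"tz":-2,"rx":0,"ry":0,"rz":0,"jaw":0.22},{"tx":0,"ty":0,"tz":-2,"rx":0,"ry":0,"rz":0,"jaw":0.22}])

```text
time_s: 38.85
position: [0.4593, 0.0044, -0.0376]
tool_rot: [[0.996, 0.095, -0.001], [0.095, -0.996, 0.001], [-0.001, -0.001, -1.0]]
ft_force: [0.9, 0.3, -0.2]
grip_width: 0.0519
```

Call:
apply_moves(plan=[{"tx":0,"ty":0,"tz":-1,"rx":0,"ry":0,"rz":0,"jaw":0.22},{"tx":0,"ty":0,"tz":-2,"rx":0,"ry":0,"rz":0,"jaw":0.22},{"tx":0,"ty":0,"tz":-2,"rx":0,"ry":0,"rz":0,"jaw":0.22}])

```text
time_s: 39.15
position: [0.4592, 0.0044, -0.0397]
tool_rot: [[0.996, 0.094, -0.001], [0.094, -0.996, 0.001], [-0.001, -0.001, -1.0]]
ft_force: [-0.5, -0.7, 0.2]
grip_width: 0.0518
```

Call:
apply_moves(plan=[{"tx":0,"ty":0,"tz":-0.5,"rx":0,"ry":0,"rz":0,"jaw":0.22},{"tx":0,"ty":0,"tz":-1,"rx":0,"ry":0,"rz":0,"jaw":0.22},{"tx":0,"ty":0,"tz":-1,"rx":0,"ry":0,"rz":0,"jaw":0.22}])

```text
time_s: 39.45
position: [0.4593, 0.0044, -0.0402]
tool_rot: [[0.996, 0.095, -0.001], [0.095, -0.996, 0.001], [-0.001, -0.001, -1.0]]
ft_force: [-2.1, 0.6, 8.7]
grip_width: 0.0521
```

Touch at TCP z = -0.0398, so at 52 mm opening the tip is 39.8 mm above the reported TCP. Rising and viewing the gun from above.

Call:
apply_moves(plan=[{"tx":0,"ty":0,"tz":30,"rx":0,"ry":0,"rz":0,"jaw":1},{"tx":0,"ty":0,"tz":75,"rx":0,"ry":0,"rz":0,"jaw":1},{"tx":0,"ty":0,"tz":120,"rx":0,"ry":0,"rz":0,"jaw":1},{"tx":0,"ty":0,"tz":165,"rx":0,"ry":0,"rz":0,"jaw":1},{"tx":0,"ty":-10,"tz":210,"rx":0,"ry":0,"rz":0,"jaw":1},{"tx":15,"ty":-45,"tz":235,"rx":0,"ry":0,"rz":0,"jaw":1},{"tx":30,"ty":-90,"tz":240,"rx":0,"ry":0,"rz":0,"jaw":1},{"tx":45,"ty":-135,"tz":240,"rx":0,"ry":0,"rz":0,"jaw":1},{"tx":60,"ty":-180,"tz":240,"rx":0,"ry":0,"rz":0,"jaw":1},{"tx":61,"ty":-204,"tz":240,"rx":0,"ry":0,"rz":0,"jaw":1},{"tx":61,"ty":-204,"tz":240,"rx":0,"ry":0,"rz":0,"jaw":1}])

```text
time_s: 40.55
position: [0.5202, -0.2025, 0.1989]
tool_rot: [[0.996, 0.091, -0.002], [0.091, -0.996, 0.001], [-0.002, -0.001, -1.0]]
ft_force: [0.6, 0.9, 0.1]
grip_width: 0.0855
```

```bash
python3 - <<'E'
from h import *
s=env.observe(); print(s['position'],s['time_s'],s['tool_rot'].round(4),s['ft_force'],s['grip_width'])
shot("wrist","ff1.png")
E
```

```text
[ 0.52015246 -0.20250272  0.19889666] 40.55 [[ 9.958e-01  9.120e-02 -1.700e-03]
 [ 9.120e-02 -9.958e-01  7.000e-04]
 [-1.700e-03 -9.000e-04 -1.000e+00]] [0.59083842 0.92739351 0.11864398] 0.08550209209299107
```

View pics/ff1.png

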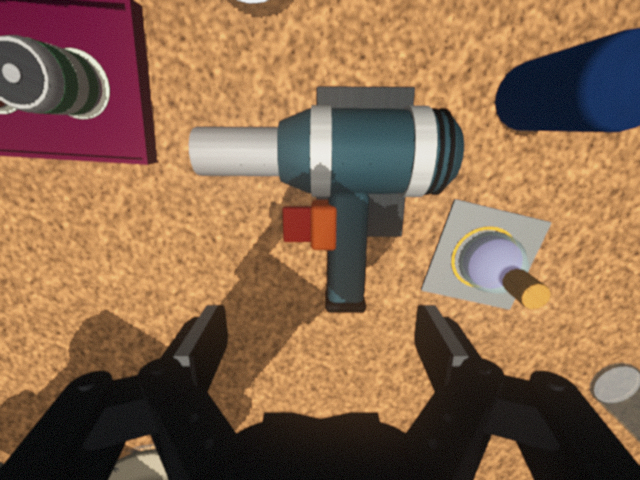

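The gun is nearly aligned with the tool: orange trigger at (324,227), red tab at (298,225), handle x 330-366. I'll extract the pose.

```bash
python3 - <<'E'
from h import *
s=env.observe(); R=s['tool_rot']; p=s['position']
im,K,T=shot("wrist","ff2.png",(250,80,480,320),2.5)
hsv=cv2.cvtColor(im,cv2.COLOR_BGR2HSV)
b=np.zeros(hsv.shape[:2],np.uint8); b[190:320,270:400]=255
for n,lo,hi,z in (('red',(0,150,60),(4,255,255),.086),('orange',(6,150,120),(20,255,255),.098),('handle',(85,80,30),(110,255,255),.097)):
    m=cv2.inRange(hsv,lo,hi)&b
    m=cv2.morphologyEx(m,cv2.MORPH_OPEN,np.ones((3,3),np.uint8))
    c=max(cv2.findContours(m,0,1)[0],key=cv2.contourArea); r=cv2.minAreaRect(c)
    print(n,r)
    for q in cv2.boxPoints(r): print('   ',q.round(1),plane(K,T,q,z).round(4))
E
```

```text
red ((298.5, 223.5), (33.0, 27.0), 90.0)
    [285. 207.] [ 0.5318 -0.1678  0.086 ]
    [312. 207.] [ 0.534  -0.1921  0.086 ]
    [312. 240.] [ 0.5025 -0.1948  0.086 ]
    [285. 240.] [ 0.5002 -0.1696  0.086 ]
orange ((325.5, 228.0), (44.0, 25.0), 90.0)
    [313. 206.] [ 0.5378 -0.193   0.098 ]
    [338. 206.] [ 0.5398 -0.2146  0.098 ]
    [338. 250.] [ 0.4993 -0.219   0.098 ]
    [313. 250.] [ 0.4972 -0.1964  0.098 ]
handle ((363.0, 197.0), (4.0, 6.0), 90.0)
    [360. 195.] [ 0.551  -0.2325  0.097 ]
    [366. 195.] [ 0.5514 -0.2376  0.097 ]
    [366. 199.] [ 0.548  -0.2381  0.097 ]
    [360. 199.] [ 0.5475 -0.2329  0.097 ]
```

View pics/ff2.png

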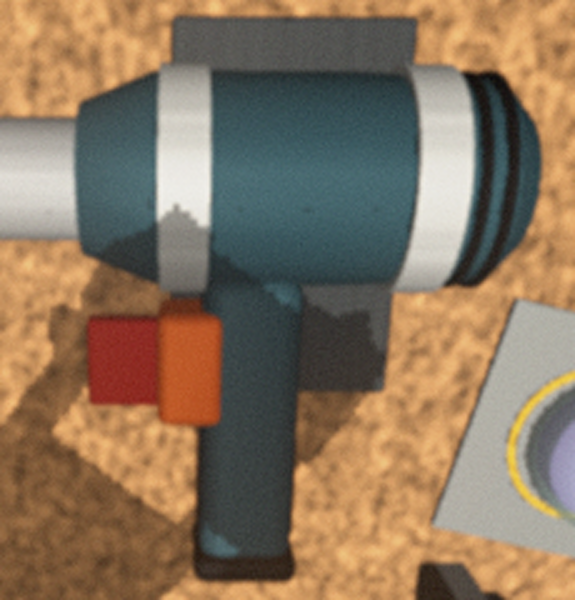

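Trigger front-top edge middle is at (0.5175,-0.1947), and the red tab's far edge is 26 mm further, as specified. Gun yaw is about 4.5°. I'll centre the jaw near gun y≈0.5 so the rear finger meets the handle when the trigger is fully in: TCP (0.517,-0.228), final z 0.0495.

Call:
apply_moves(plan=[{"tx":-3,"ty":-13,"tz":-20,"rx":0,"ry":0,"rz":-0.013,"jaw":1},{"tx":-3,"ty":-26,"tz":-45,"rx":0,"ry":0,"rz":-0.013,"jaw":1},{"tx":-3,"ty":-26,"tz":-75,"rx":0,"ry":0,"rz":-0.013,"jaw":1},{"tx":-3,"ty":-26,"tz":-95,"rx":0,"ry":0,"rz":-0.013,"jaw":1},{"tx":-3,"ty":-26,"tz":-100,"rx":0,"ry":0,"rz":-0.013,"jaw":1},{"tx":-3,"ty":-26,"tz":-100,"rx":0,"ry":0,"rz":-0.013,"jaw":1},{"tx":-3,"ty":-26,"tz":-100,"rx":0,"ry":0,"rz":-0.013,"jaw":1}])

```text
time_s: 41.35
position: [0.5176, -0.2252, 0.1008]
tool_rot: [[0.997, 0.082, 0.0], [0.082, -0.997, 0.0], [0.0, -0.0, -1.0]]
ft_force: [0.1, -0.4, -0.1]
grip_width: 0.0858
```

```bash
python3 - <<'E'
from h import *
s=env.observe(); print(s['position'],s['time_s'],s['tool_rot'].round(4),s['ft_force'],s['grip_width'])
im,K,T=shot("wrist","gg1.png"); shot("side","gg2.png",(330,150,450,260),5)
for q in ((.5175,-.1947,.098),(.5213,-.2465,.097),(.516,-.1687,.086)): print(proj(K,T,q))
E
```

```text
[ 0.51758562 -0.22516187  0.10078974] 41.35 [[ 9.966e-01  8.180e-02  3.000e-04]
 [ 8.180e-02 -9.966e-01  3.000e-04]
 [ 3.000e-04 -2.000e-04 -1.000e+00]] [ 0.10044173 -0.38788653 -0.07916122] 0.08579438925002261
[268.76790084 269.36263354]
[354.86007305 269.32521668]
[230.57559071 260.78598877]
```

View pics/gg1.png

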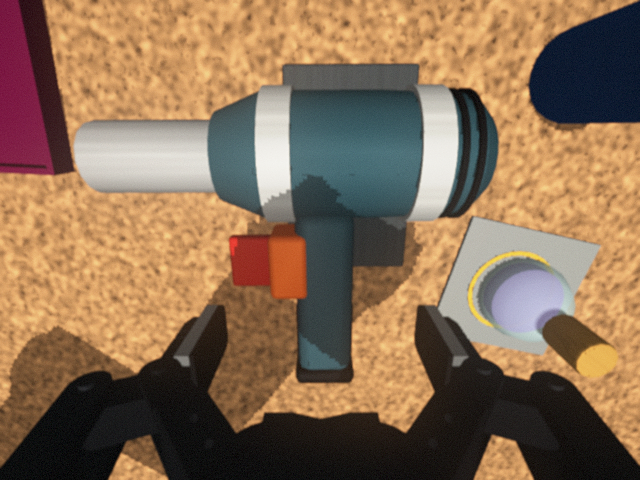

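View pics/gg2.png

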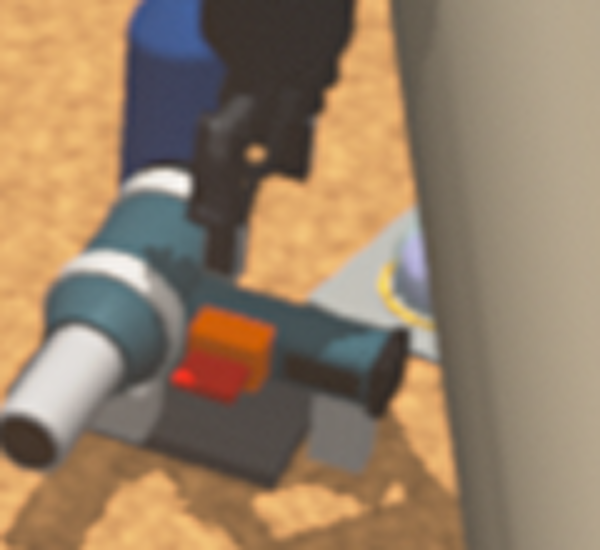

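The projections match the image: front edge 269, handle back 354, tab end 230. Going down to squeeze height, still open.

Call:
apply_moves(plan=[{"tx":0,"ty":-3,"tz":-15,"rx":0,"ry":0,"rz":0,"jaw":1},{"tx":0,"ty":-3,"tz":-30,"rx":0,"ry":0,"rz":0,"jaw":1},{"tx":0,"ty":-3,"tz":-42,"rx":0,"ry":0,"rz":0,"jaw":1},{"tx":0,"ty":-3,"tz":-49,"rx":0,"ry":0,"rz":0,"jaw":1},{"tx":0,"ty":-3,"tz":-51,"rx":0,"ry":0,"rz":0,"jaw":1},{"tx":0,"ty":-3,"tz":-51,"rx":0,"ry":0,"rz":0,"jaw":1},{"tx":0,"ty":-3,"tz":-51,"rx":0,"ry":0,"rz":0,"jaw":1}])

```text
time_s: 42.15
position: [0.5179, -0.2286, 0.0503]
tool_rot: [[0.997, 0.081, 0.001], [0.081, -0.997, -0.0], [0.001, 0.001, -1.0]]
ft_force: [0.7, -0.2, 0.1]
grip_width: 0.0859
```

```bash
python3 - <<'E'
from h import *
s=env.observe(); print(s['position'],s['time_s'],s['tool_rot'].round(4),s['ft_force'],s['grip_width'])
im,K,T=shot("wrist","hh1.png"); shot("side","hh2.png",(330,150,450,260),5)
E
```

```text
[ 0.51785235 -0.22860906  0.05029745] 42.15 [[ 9.967e-01  8.150e-02  1.300e-03]
 [ 8.150e-02 -9.967e-01 -5.000e-04]
 [ 1.300e-03  6.000e-04 -1.000e+00]] [ 0.67553066 -0.16999579  0.13809037] 0.08589500415873032
```

View pics/hh1.png

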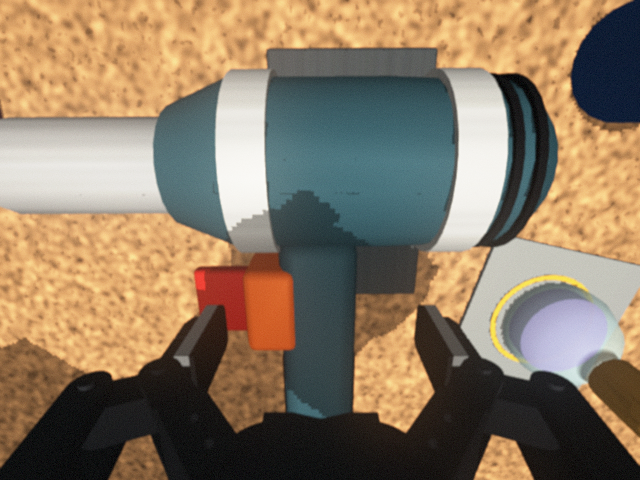

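View pics/hh2.png

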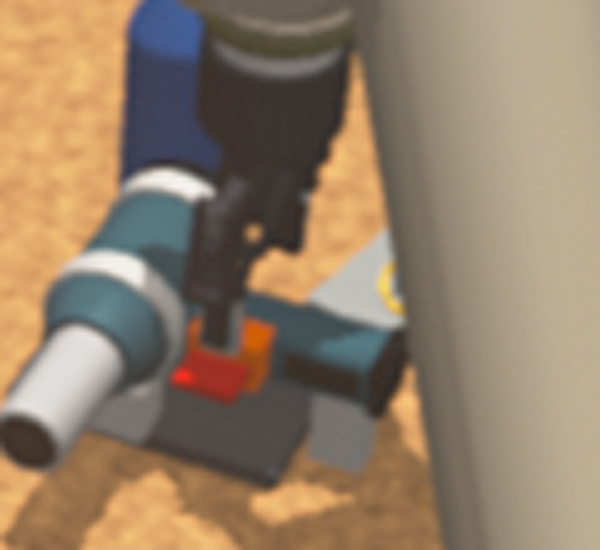

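Call:
apply_moves(plan=[{"tx":0,"ty":0,"tz":0,"rx":0,"ry":0,"rz":0,"jaw":0.6},{"tx":0,"ty":0,"tz":0,"rx":0,"ry":0,"rz":0,"jaw":0.4},{"tx":0,"ty":0,"tz":0,"rx":0,"ry":0,"rz":0,"jaw":0.2},{"tx":0,"ty":0,"tz":0,"rx":0,"ry":0,"rz":0,"jaw":0.05},{"tx":0,"ty":0,"tz":0,"rx":0,"ry":0,"rz":0,"jaw":0.05},{"tx":0,"ty":0,"tz":0,"rx":0,"ry":0,"rz":0,"jaw":0.05}], grip_force=35)

```text
time_s: 42.85
position: [0.5174, -0.2269, 0.0502]
tool_rot: [[0.997, 0.082, 0.0], [0.082, -0.997, 0.002], [0.0, -0.002, -1.0]]
ft_force: [-0.3, 8.1, 1.9]
grip_width: 0.0449
```

```bash
python3 - <<'E'
from h import *
s=env.observe(); print(s['position'],s['time_s'],s['tool_rot'].round(4),s['ft_force'],s['grip_width'])
im,K,T=shot("wrist","ii1.png"); shot("side","ii2.png",(330,150,450,260),5)
E
```

```text
[ 0.5174173  -0.22694555  0.05020726] 42.85 [[ 9.966e-01  8.190e-02  2.000e-04]
 [ 8.190e-02 -9.966e-01  2.400e-03]
 [ 4.000e-04 -2.400e-03 -1.000e+00]] [-0.33737883  8.05286489  1.87774007] 0.04486677733475417
```

View pics/ii1.png

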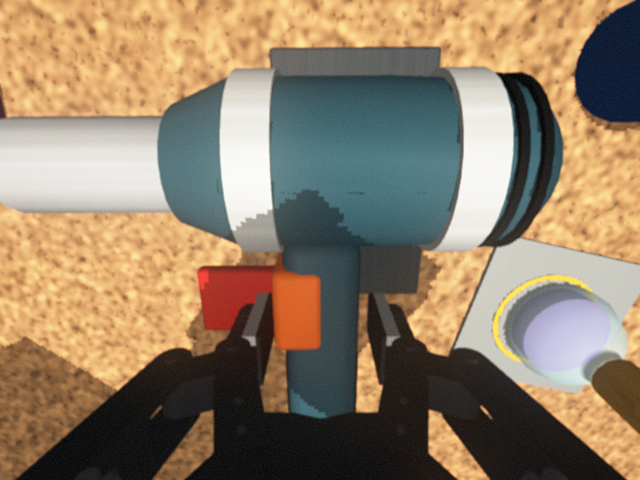

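View pics/ii2.png

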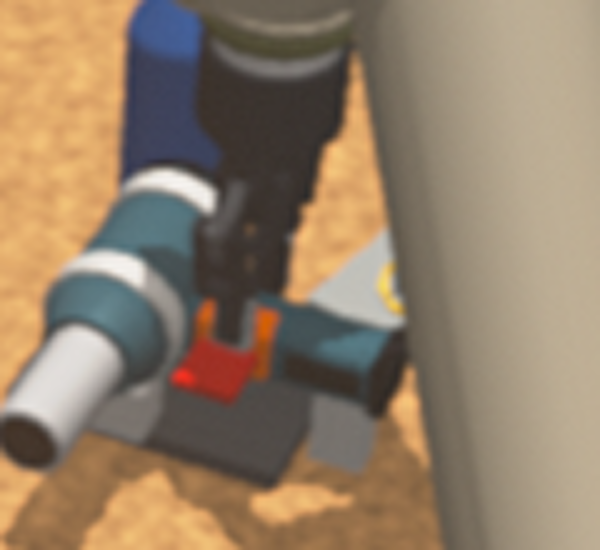

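The trigger is being pushed in (8 N) and the front finger stands over the tab. Closing fully.

Call:
apply_moves(plan=[{"tx":0,"ty":0,"tz":0,"rx":0,"ry":0,"rz":0,"jaw":-0.1},{"tx":0,"ty":0,"tz":0,"rx":0,"ry":0,"rz":0,"jaw":-0.3},{"tx":0,"ty":0,"tz":0,"rx":0,"ry":0,"rz":0,"jaw":-0.3},{"tx":0,"ty":0,"tz":0,"rx":0,"ry":0,"rz":0,"jaw":-0.3},{"tx":0,"ty":0,"tz":0,"rx":0,"ry":0,"rz":0,"jaw":-0.3}])

```text
time_s: 43.45
position: [0.5173, -0.2263, 0.0505]
tool_rot: [[0.997, 0.082, -0.0], [0.082, -0.997, 0.003], [0.0, -0.003, -1.0]]
ft_force: [-1.4, 6.5, 5.7]
grip_width: 0.0364
```

Squeezed in (36.4 mm). Now straight down.

Call:
apply_moves(plan=[{"tx":0,"ty":0,"tz":-2.5,"rx":0,"ry":0,"rz":0,"jaw":-0.3},{"tx":0,"ty":0,"tz":-5,"rx":0,"ry":0,"rz":0,"jaw":-0.3},{"tx":0,"ty":0,"tz":-7.5,"rx":0,"ry":0,"rz":0,"jaw":-0.3},{"tx":0,"ty":0,"tz":-10,"rx":0,"ry":0,"rz":0,"jaw":-0.3},{"tx":0,"ty":0,"tz":-10,"rx":0,"ry":0,"rz":0,"jaw":-0.3},{"tx":0,"ty":0,"tz":-10,"rx":0,"ry":0,"rz":0,"jaw":-0.3}])

```text
time_s: 44.05
position: [0.5182, -0.2263, 0.0422]
tool_rot: [[0.997, 0.082, 0.003], [0.082, -0.997, 0.003], [0.003, -0.002, -1.0]]
ft_force: [-1.5, 6.5, 15.3]
grip_width: 0.0367
```

```bash
python3 - <<'E'
from h import *
s=env.observe(); print(s['position'],s['time_s'],s['tool_rot'].round(4),s['ft_force'],s['grip_width'])
im,K,T=shot("wrist","jj1.png"); shot("side","jj2.png",(330,150,450,260),5)
E
```

```text
[ 0.51823301 -0.22625912  0.04224907] 44.05 [[ 0.9966  0.0823  0.0029]
 [ 0.0823 -0.9966  0.0026]
 [ 0.0031 -0.0023 -1.    ]] [-1.45701941  6.52565796 15.32599526] 0.036669984069435536
```

View pics/jj1.png

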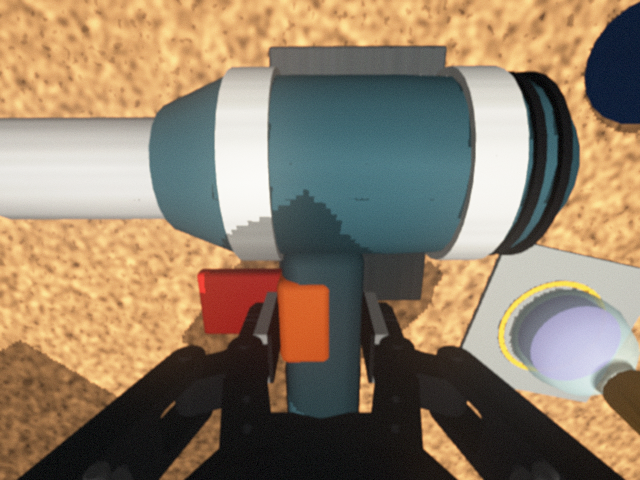

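View pics/jj2.png

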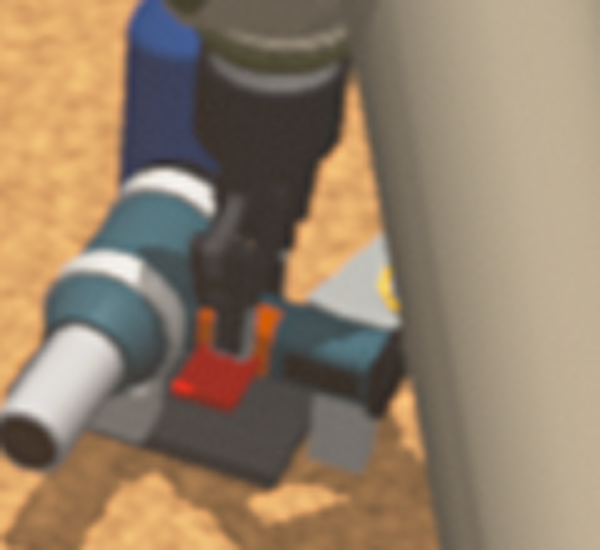

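The tip is at about 0.080. I need about 2-3 mm more, so pressing further.

Call:
apply_moves(plan=[{"tx":0,"ty":0,"tz":-2,"rx":0,"ry":0,"rz":0,"jaw":-0.3},{"tx":0,"ty":0,"tz":-4,"rx":0,"ry":0,"rz":0,"jaw":-0.3},{"tx":0,"ty":0,"tz":-4,"rx":0,"ry":0,"rz":0,"jaw":-0.3},{"tx":0,"ty":0,"tz":-4,"rx":0,"ry":0,"rz":0,"jaw":-0.3}])

```text
time_s: 44.55
position: [0.5187, -0.2263, 0.0406]
tool_rot: [[0.997, 0.082, 0.005], [0.082, -0.997, 0.002], [0.005, -0.001, -1.0]]
ft_force: [-5.3, 6.3, 21.7]
grip_width: 0.0373
```

Call:
apply_moves(plan=[{"tx":-0.5,"ty":0,"tz":-2,"rx":0,"ry":0.003,"rz":0,"jaw":-0.3},{"tx":-0.5,"ty":0,"tz":-3.5,"rx":0,"ry":0.003,"rz":0,"jaw":-0.3},{"tx":-0.5,"ty":0,"tz":-3.5,"rx":0,"ry":0.003,"rz":0,"jaw":-0.3},{"tx":-0.5,"ty":0,"tz":-3.5,"rx":0,"ry":0.003,"rz":0,"jaw":-0.3}])

```text
time_s: 44.95
position: [0.5189, -0.2263, 0.0393]
tool_rot: [[0.997, 0.083, 0.005], [0.083, -0.997, 0.001], [0.005, -0.0, -1.0]]
ft_force: [-3.3, 5.9, 19.2]
grip_width: 0.0363
```

```bash
python3 - <<'E'
from h import *
s=env.observe(); print(s['position'],s['time_s'],s['tool_rot'].round(4),s['ft_force'],s['grip_width'])
shot("side","kk2.png",(330,150,450,260),5)
E
```

```text
[ 0.51893468 -0.22627527  0.0392888 ] 44.95 [[ 9.966e-01  8.260e-02  4.700e-03]
 [ 8.260e-02 -9.966e-01  6.000e-04]
 [ 4.700e-03 -2.000e-04 -1.000e+00]] [-3.28071158  5.86246311 19.19591258] 0.03633724949023688
```

View pics/kk2.png

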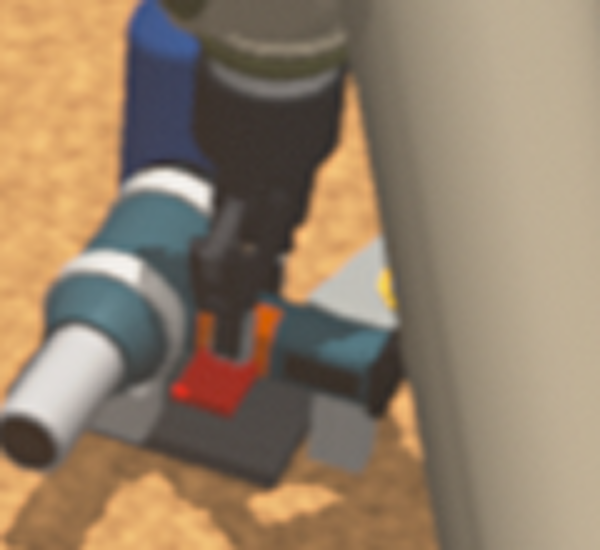

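The tab is down about 9 mm. Easing the jaws open slowly while keeping the height.

Call:
apply_moves(plan=[{"tx":0,"ty":0,"tz":-1,"rx":0,"ry":0,"rz":0,"jaw":-0.1},{"tx":0,"ty":0,"tz":-1,"rx":0,"ry":0,"rz":0,"jaw":-0.05},{"tx":0,"ty":0,"tz":-1,"rx":0,"ry":0,"rz":0,"jaw":0},{"tx":0,"ty":0,"tz":-1,"rx":0,"ry":0,"rz":0,"jaw":0.05},{"tx":0,"ty":0,"tz":-1,"rx":0,"ry":0,"rz":0,"jaw":0.1},{"tx":0,"ty":0,"tz":-1,"rx":0,"ry":0,"rz":0,"jaw":0.15},{"tx":0,"ty":0,"tz":-1,"rx":0,"ry":0,"rz":0,"jaw":0.2},{"tx":0,"ty":0,"tz":-1,"rx":0,"ry":0,"rz":0,"jaw":0.25},{"tx":0,"ty":0,"tz":-1,"rx":0,"ry":0,"rz":0,"jaw":0.25}])

```text
time_s: 45.9
position: [0.5191, -0.2267, 0.0383]
tool_rot: [[0.997, 0.082, 0.005], [0.082, -0.997, 0.0], [0.005, 0.0, -1.0]]
ft_force: [0.3, 1.0, -0.5]
grip_width: 0.0533
```

```bash
python3 - <<'E'
from h import *
s=env.observe(); print(s['position'],s['time_s'],s['tool_rot'].round(4),s['ft_force'],s['grip_width'])
shot("wrist","ll1.png");shot("side","ll2.png",(330,150,450,260),5)
E
```

```text
[ 0.51905698 -0.22672082  0.03827162] 45.9 [[ 9.966e-01  8.240e-02  5.000e-03]
 [ 8.240e-02 -9.966e-01  0.000e+00]
 [ 5.000e-03  4.000e-04 -1.000e+00]] [ 0.26282989  0.98899586 -0.54273696] 0.053306917357398675
```

View pics/ll1.png

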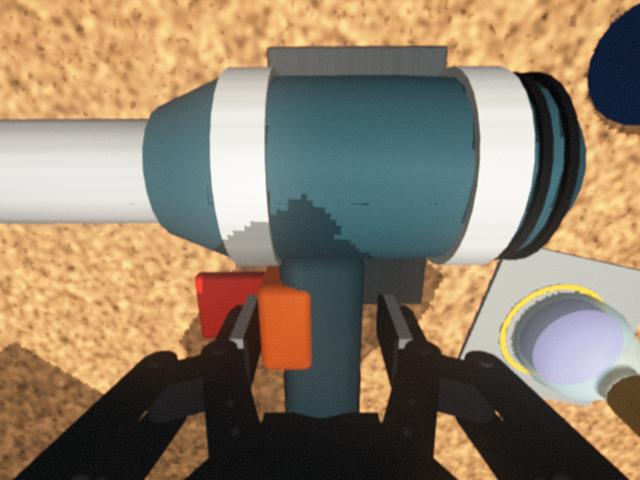

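Contact force is gone and the trigger sits at mid travel. Opening a bit more and rising to look.

Call:
apply_moves(plan=[{"tx":0,"ty":0,"tz":0,"rx":0,"ry":0,"rz":0,"jaw":0.6},{"tx":0,"ty":0,"tz":0,"rx":0,"ry":0,"rz":0,"jaw":0.7},{"tx":0,"ty":0,"tz":5,"rx":0,"ry":0,"rz":0,"jaw":1},{"tx":0,"ty":0,"tz":15,"rx":0,"ry":0,"rz":0,"jaw":1},{"tx":0,"ty":0,"tz":40,"rx":0,"ry":0,"rz":0,"jaw":1},{"tx":0,"ty":0,"tz":75,"rx":0,"ry":0,"rz":0,"jaw":1},{"tx":0,"ty":10,"tz":115,"rx":0,"ry":0,"rz":0,"jaw":1},{"tx":0,"ty":24,"tz":150,"rx":0,"ry":0,"rz":0,"jaw":1},{"tx":0,"ty":24,"tz":160,"rx":0,"ry":0.005,"rz":0,"jaw":1},{"tx":0,"ty":24,"tz":160,"rx":0,"ry":0.005,"rz":0,"jaw":1},{"tx":0,"ty":24,"tz":160,"rx":0,"ry":0.005,"rz":0,"jaw":1}])

```text
time_s: 47.1
position: [0.5187, -0.2026, 0.1981]
tool_rot: [[0.997, 0.082, -0.0], [0.082, -0.997, 0.0], [-0.0, -0.0, -1.0]]
ft_force: [0.0, 0.4, 0.3]
grip_width: 0.0854
```

```bash
python3 - <<'E'
from h import *
s=env.observe(); print(s['position'],s['time_s'],s['tool_rot'].round(4),s['ft_force'],s['grip_width'])
im,K,T=shot("wrist","mm1.png",(250,120,450,320),3);shot("side","mm2.png",(330,150,450,260),5)
hsv=cv2.cvtColor(im,cv2.COLOR_BGR2HSV)
b=np.zeros(hsv.shape[:2],np.uint8); b[190:320,270:400]=255
for n,lo,hi,z in (('red',(0,150,60),(4,255,255),.080),('orange',(6,150,120),(20,255,255),.098)):
    m=cv2.inRange(hsv,lo,hi)&b
    m=cv2.morphologyEx(m,cv2.MORPH_OPEN,np.ones((3,3),np.uint8))
    c=max(cv2.findContours(m,0,1)[0],key=cv2.contourArea); r=cv2.minAreaRect(c)
    print(n,r)
    for q in cv2.boxPoints(r): print('   ',q.round(1),plane(K,T,q,z).round(4))
E
```

```text
[ 0.51872937 -0.20262723  0.19805478] 47.1 [[ 9.966e-01  8.230e-02 -4.000e-04]
 [ 8.230e-02 -9.966e-01  3.000e-04]
 [-4.000e-04 -3.000e-04 -1.000e+00]] [0.04123279 0.40628759 0.31505802] 0.08542127456371763
red ((300.5, 220.5), (33.0, 33.0), 90.0)
    [284. 204.] [ 0.5326 -0.1686  0.08  ]
    [317. 204.] [ 0.535  -0.1988  0.08  ]
    [317. 237.] [ 0.5032 -0.2013  0.08  ]
    [284. 237.] [ 0.5007 -0.1701  0.08  ]
orange ((330.0, 227.0), (44.0, 24.0), 90.0)
    [318. 205.] [ 0.5383 -0.1996  0.098 ]
    [342. 205.] [ 0.54   -0.2202  0.098 ]
    [342. 249.] [ 0.4996 -0.2244  0.098 ]
    [318. 249.] [ 0.4979 -0.2028  0.098 ]
```

View pics/mm1.png

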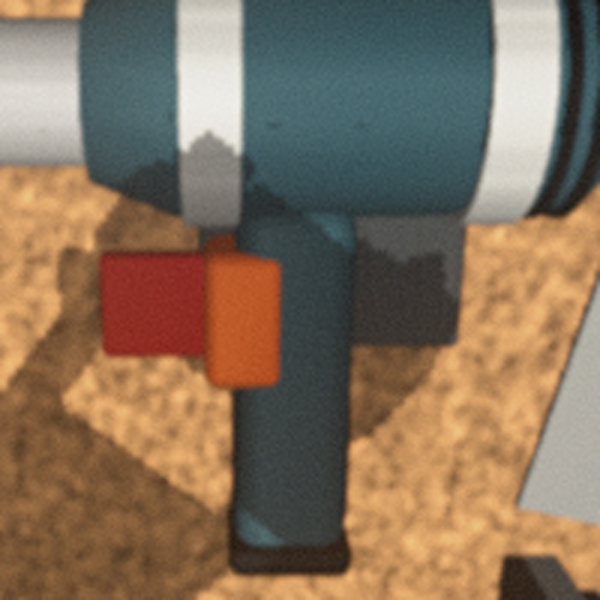

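View pics/mm2.png

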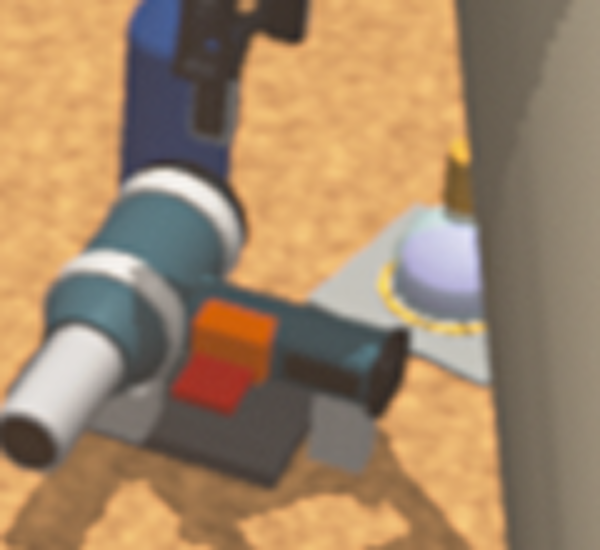

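The trigger front is 6.5 mm in with nothing touching it and the tab is down, so it's locked. Final check of everything else.

```bash
python3 - <<'E'
from h import *
shot("scene","nn1.png",(120,140,520,380),2); shot("side","nn2.png",(170,130,480,420),2)
E
```

```text
(no output)
```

View pics/nn1.png

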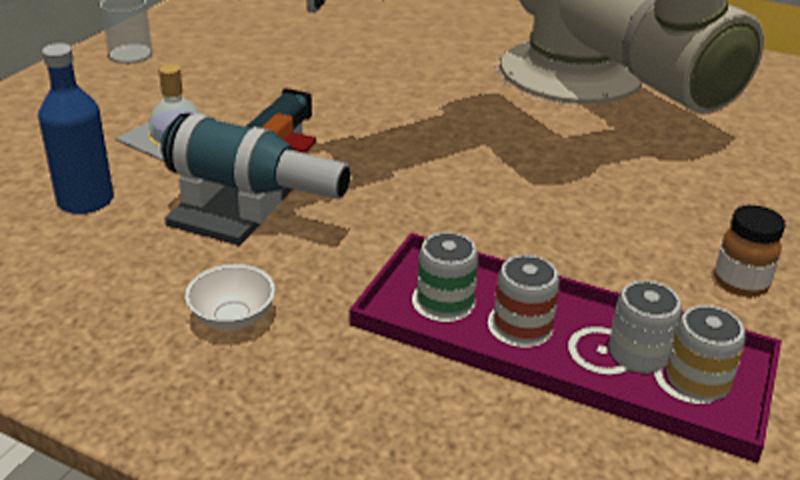

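View pics/nn2.png

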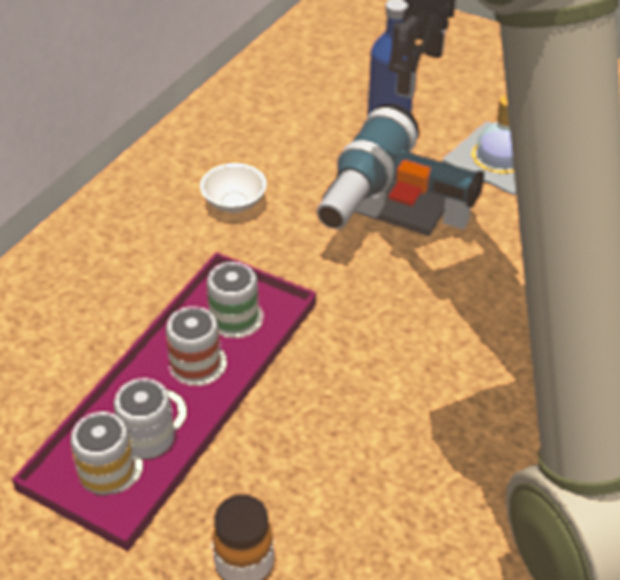

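The silver can has been knocked towards gold: its circle is uncovered, with its centre dot at about (602,348) in the scene crop. The gun may already have been started by then, so to keep the order I'll free the lock first, mend the cans, and then start the gun again.

Call:
apply_moves(plan=[{"tx":-1,"ty":-13,"tz":-20,"rx":0,"ry":0,"rz":0,"jaw":1},{"tx":-1,"ty":-26,"tz":-50,"rx":0,"ry":0,"rz":0,"jaw":1},{"tx":-1,"ty":-26,"tz":-85,"rx":0,"ry":0,"rz":0,"jaw":1},{"tx":-1,"ty":-26,"tz":-115,"rx":0,"ry":0,"rz":0,"jaw":1},{"tx":-1,"ty":-26,"tz":-135,"rx":0,"ry":0,"rz":0,"jaw":1},{"tx":-1,"ty":-26,"tz":-145,"rx":0,"ry":0,"rz":0,"jaw":1},{"tx":-1,"ty":-26,"tz":-147,"rx":0,"ry":0,"rz":0,"jaw":1},{"tx":-1,"ty":-26,"tz":-147,"rx":0,"ry":0,"rz":0,"jaw":1}])

```text
time_s: 48.1
position: [0.518, -0.2289, 0.0508]
tool_rot: [[0.997, 0.082, -0.001], [0.082, -0.997, 0.001], [-0.001, -0.001, -1.0]]
ft_force: [0.7, -0.2, -0.2]
grip_width: 0.0853
```

Call:
apply_moves(plan=[{"tx":0,"ty":0,"tz":0,"rx":0,"ry":0,"rz":0,"jaw":0.6},{"tx":0,"ty":0,"tz":0,"rx":0,"ry":0,"rz":0,"jaw":0.3},{"tx":0,"ty":0,"tz":0,"rx":0,"ry":0,"rz":0,"jaw":0.1},{"tx":0,"ty":0,"tz":0,"rx":0,"ry":0,"rz":0,"jaw":-0.1},{"tx":0,"ty":0,"tz":0,"rx":0,"ry":0,"rz":0,"jaw":-0.3},{"tx":0,"ty":0,"tz":0,"rx":0,"ry":0,"rz":0,"jaw":-0.3},{"tx":0,"ty":0,"tz":0,"rx":0,"ry":0,"rz":0,"jaw":-0.3},{"tx":0,"ty":0,"tz":0,"rx":0,"ry":0,"rz":0,"jaw":-0.3},{"tx":0,"ty":0,"tz":0,"rx":0,"ry":0,"rz":0,"jaw":-0.3}])

```text
time_s: 49.0
position: [0.5175, -0.2262, 0.0511]
tool_rot: [[0.997, 0.082, -0.002], [0.082, -0.997, 0.005], [-0.002, -0.006, -1.0]]
ft_force: [-0.8, 11.7, 4.2]
grip_width: 0.0366
```

Call:
apply_moves(plan=[{"tx":0,"ty":0,"tz":0,"rx":0,"ry":0,"rz":0,"jaw":0},{"tx":0,"ty":0,"tz":0,"rx":0,"ry":0,"rz":0,"jaw":0.4},{"tx":0,"ty":0,"tz":0,"rx":0,"ry":0,"rz":0,"jaw":0.8},{"tx":0,"ty":0,"tz":15,"rx":0,"ry":0,"rz":0,"jaw":1},{"tx":0,"ty":0,"tz":45,"rx":0,"ry":0,"rz":0,"jaw":1},{"tx":0,"ty":0,"tz":85,"rx":0,"ry":0,"rz":0,"jaw":1},{"tx":0,"ty":10,"tz":120,"rx":0,"ry":0,"rz":0,"jaw":1},{"tx":0,"ty":24,"tz":147,"rx":0,"ry":0,"rz":0,"jaw":1},{"tx":0,"ty":24,"tz":147,"rx":0,"ry":0,"rz":0,"jaw":1},{"tx":0,"ty":24,"tz":147,"rx":0,"ry":0,"rz":0,"jaw":1}])

```text
time_s: 50.0
position: [0.5175, -0.2023, 0.1985]
tool_rot: [[0.997, 0.083, -0.001], [0.083, -0.997, 0.004], [-0.001, -0.004, -1.0]]
ft_force: [-0.8, 1.1, 0.0]
grip_width: 0.0852
```

```bash
python3 - <<'E'
from h import *
s=env.observe(); print(s['position'],s['time_s'],s['tool_rot'].round(4))
im,K,T=shot("wrist","oo1.png",(250,120,450,320),2.5)
hsv=cv2.cvtColor(im,cv2.COLOR_BGR2HSV)
b=np.zeros(hsv.shape[:2],np.uint8); b[190:320,270:400]=255
m=cv2.inRange(hsv,(6,150,120),(20,255,255))&b; m=cv2.morphologyEx(m,cv2.MORPH_OPEN,np.ones((3,3),np.uint8))
x,y,w,h=cv2.boundingRect(max(cv2.findContours(m,0,1)[0],key=cv2.contourArea)); print(plane(K,T,(x,y+h/2),.098))
S=shot("scene","oo2.png",(300,200,520,370),3.6);D=shot("side","oo3.png",(170,240,340,420),4)
E
```

```text
[ 0.51753468 -0.20229223  0.19853474] 50.0 [[ 9.966e-01  8.280e-02 -1.200e-03]
 [ 8.280e-02 -9.966e-01  4.300e-03]
 [-8.000e-04 -4.400e-03 -1.000e+00]]
[ 0.51751551 -0.19419032  0.098     ]
```

View pics/oo2.png

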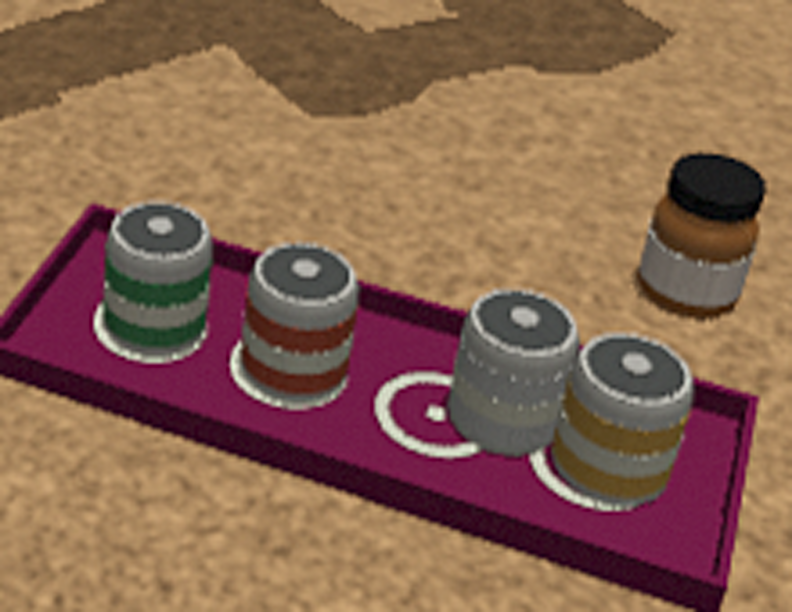

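View pics/oo3.png

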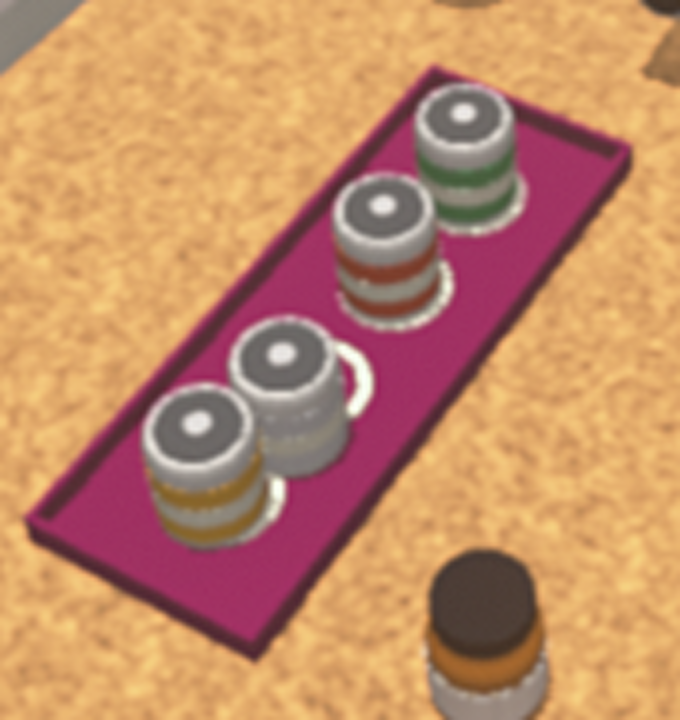

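The trigger is back out (front edge -0.194), so the gun is off. Silver is about 4 cm off and gold was pushed slightly. Going back to the tray.

Call:
apply_moves(plan=[{"tx":0,"ty":30,"tz":20,"rx":0,"ry":0,"rz":0.14,"jaw":1},{"tx":10,"ty":70,"tz":30,"rx":0,"ry":0,"rz":0.28,"jaw":1},{"tx":25,"ty":112,"tz":30,"rx":0,"ry":0,"rz":0.42,"jaw":1},{"tx":40,"ty":155,"tz":30,"rx":0,"ry":0,"rz":0.56,"jaw":1},{"tx":55,"ty":200,"tz":30,"rx":0,"ry":0,"rz":0.7,"jaw":1},{"tx":70,"ty":245,"tz":30,"rx":0,"ry":0,"rz":0.84,"jaw":1},{"tx":80,"ty":290,"tz":30,"rx":0,"ry":0,"rz":0.98,"jaw":1},{"tx":90,"ty":335,"tz":30,"rx":0,"ry":0,"rz":1.12,"jaw":1},{"tx":97,"ty":375,"tz":30,"rx":0,"ry":0,"rz":1.26,"jaw":1},{"tx":97,"ty":402,"tz":30,"rx":0,"ry":0,"rz":1.4,"jaw":1},{"tx":97,"ty":402,"tz":30,"rx":0,"ry":0,"rz":1.485,"jaw":1},{"tx":97,"ty":402,"tz":30,"rx":0,"ry":0,"rz":1.485,"jaw":1}])

```text
time_s: 51.35
position: [0.6139, 0.2001, 0.2256]
tool_rot: [[0.002, 1.0, -0.009], [1.0, -0.002, -0.004], [-0.004, -0.009, -1.0]]
ft_force: [0.4, -0.2, -0.0]
grip_width: 0.0851
```

```bash
cat >> h.py <<'E'
def dots(im,uv,r=13):
    g=cv2.cvtColor(im,cv2.COLOR_BGR2GRAY); u,v=map(int,uv); p=g[v-r:v+r+1,u-r:u+r+1]; _,b=cv2.threshold(p,0,255,cv2.THRESH_OTSU)
    k,l,st,c=cv2.connectedComponentsWithStats(b); i=l[r,r]; return c[i]+[u-r,v-r],st[i]
E
python3 - <<'E'
from h import *
s=env.observe(); print(s['position'],s['time_s'],s['tool_rot'].round(4))
im,K,T=shot("wrist","pp1.png")
E
```

```text
[0.61394156 0.20007918 0.22556486] 51.35 [[ 0.0021  1.     -0.0088]
 [ 1.     -0.0021 -0.0039]
 [-0.0039 -0.0088 -1.    ]]
```

View pics/pp1.png

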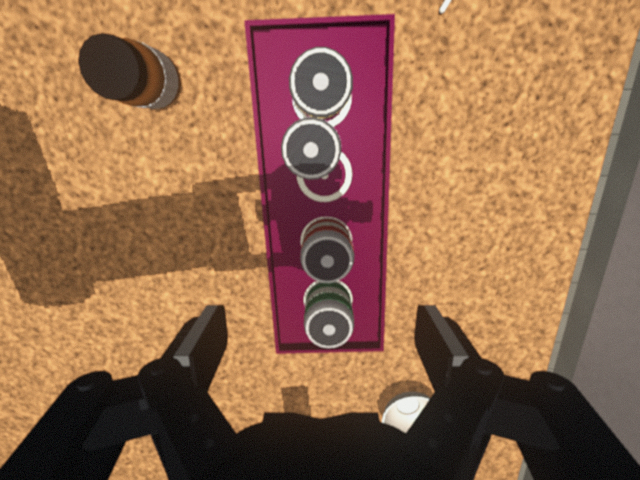

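```bash
python3 - <<'E'
from h import *
s=env.observe(); p=s['position']; im,K,T=shot("wrist")
for n,q,uv in (('A',(.6135,.3135),(320,82)),('B',(.6161,.2287),(311,150)),('C',(.6187,.1435),(327,261)),('D',(.6213,.0583),(329,330))):
    C,st=dots(im,uv,11); P=plane(K,T,C,.075); print(n,C.round(1),st,P.round(4),(P[:2]-q).round(4),(P-p).round(4))
E
```

```text
A [319.6  80.3] [  3   1  16  18 226] [0.6129 0.3213 0.075 ] [-0.0006  0.0078] [-0.0012  0.1219 -0.1509]
B [310.  148.7] [  3   2  15  16 187] [0.6032 0.2614 0.075 ] [-0.0129  0.0327] [-0.0109  0.0621 -0.1509]
C [327.  260.3] [  5   4  13  13 133] [0.6195 0.1449 0.075 ] [0.0008 0.0014] [ 0.0054 -0.0544 -0.1509]
D [329.  328.8] [  5   5  13  11 106] [0.6219 0.0585 0.075 ] [0.0006 0.0002] [ 0.0078 -0.1408 -0.1509]
```

Call:
apply_moves(plan=[{"tx":-6,"ty":35,"tz":0,"rx":0.004,"ry":-0.007,"rz":0,"jaw":1},{"tx":-11,"ty":61,"tz":-30,"rx":0.004,"ry":-0.007,"rz":0,"jaw":1},{"tx":-11,"ty":61,"tz":-70,"rx":0.004,"ry":-0.007,"rz":0,"jaw":1},{"tx":-11,"ty":61,"tz":-110,"rx":0.004,"ry":-0.007,"rz":0,"jaw":1},{"tx":-11,"ty":61,"tz":-120,"rx":0.004,"ry":-0.007,"rz":0,"jaw":1},{"tx":-11,"ty":61,"tz":-120,"rx":0.004,"ry":-0.007,"rz":0,"jaw":1},{"tx":-11,"ty":61,"tz":-120,"rx":0.004,"ry":-0.007,"rz":0,"jaw":1}])

```text
time_s: 52.15
position: [0.6044, 0.2597, 0.1083]
tool_rot: [[0.008, 1.0, 0.002], [1.0, -0.008, 0.001], [0.001, 0.002, -1.0]]
ft_force: [0.0, 0.5, 0.4]
grip_width: 0.0858
```

```bash
python3 - <<'E'
from h import *
s=env.observe(); p=s['position'];print(p,s['time_s'],s['tool_rot'].round(4)); im,K,T=shot("wrist","qq1.png")
uv=proj(K,T,(.6032,.2614,.075)); C,st=dots(im,uv,13); print(uv,C,st,(plane(K,T,C,.075)-p).round(4))
E
```

```text
[0.60437235 0.25970952 0.1083112 ] 52.15 [[ 8.3e-03  1.0e+00  2.2e-03]
 [ 1.0e+00 -8.3e-03  9.0e-04]
 [ 1.0e-03  2.2e-03 -1.0e+00]]
[318.46859711 250.88378182] [318.41176471 252.19504644] [  3   6  21  20 323] [-0.0012  0.0007 -0.0333]
```

View pics/qq1.png

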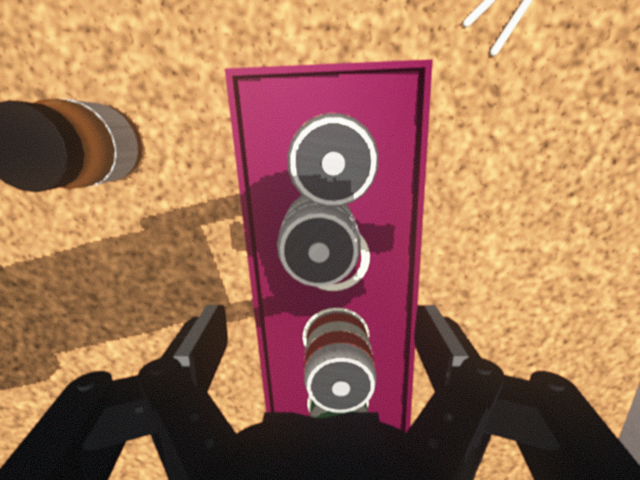

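Call:
apply_moves(plan=[{"tx":-1,"ty":0.5,"tz":-30,"rx":0,"ry":0,"rz":0,"jaw":1},{"tx":-1,"ty":0.5,"tz":-65,"rx":0,"ry":0,"rz":0,"jaw":1},{"tx":-1,"ty":0.5,"tz":-95,"rx":0,"ry":0,"rz":0,"jaw":1},{"tx":-1,"ty":0.5,"tz":-112,"rx":0,"ry":0,"rz":0,"jaw":1},{"tx":-1,"ty":0.5,"tz":-117,"rx":0,"ry":0,"rz":0,"jaw":1},{"tx":-1,"ty":0.5,"tz":-117,"rx":0,"ry":0,"rz":0,"jaw":1},{"tx":-1,"ty":0.5,"tz":-117,"rx":0,"ry":0,"rz":0,"jaw":0.4},{"tx":-1,"ty":0.5,"tz":-117,"rx":0,"ry":0,"rz":0,"jaw":0},{"tx":-1,"ty":0.5,"tz":-117,"rx":0,"ry":0,"rz":0,"jaw":-1},{"tx":-1,"ty":0.5,"tz":-117,"rx":0,"ry":0,"rz":0,"jaw":-1},{"tx":-1,"ty":0.5,"tz":-117,"rx":0,"ry":0,"rz":0,"jaw":-1}], grip_force=40)

```text
time_s: 53.3
position: [0.6043, 0.2606, -0.0065]
tool_rot: [[0.008, 1.0, 0.006], [1.0, -0.008, 0.002], [0.002, 0.006, -1.0]]
ft_force: [-1.0, -0.3, 6.3]
grip_width: 0.0593
```

Call:
apply_moves(plan=[{"tx":0,"ty":0,"tz":6,"rx":0,"ry":0,"rz":0,"jaw":-1},{"tx":0,"ty":-3,"tz":20,"rx":0,"ry":0.004,"rz":0,"jaw":-1},{"tx":5,"ty":-15,"tz":30,"rx":0,"ry":0.004,"rz":0,"jaw":-1},{"tx":11,"ty":-29,"tz":30,"rx":0,"ry":0.004,"rz":0,"jaw":-1},{"tx":11,"ty":-32,"tz":30,"rx":0,"ry":0.004,"rz":0,"jaw":-1},{"tx":11,"ty":-32,"tz":25,"rx":0,"ry":0.004,"rz":0,"jaw":-1},{"tx":11,"ty":-32,"tz":15,"rx":0,"ry":0.004,"rz":0,"jaw":-1},{"tx":11,"ty":-32,"tz":7,"rx":0,"ry":0.004,"rz":0,"jaw":-1},{"tx":11,"ty":-32,"tz":3,"rx":0,"ry":0.004,"rz":0,"jaw":-1},{"tx":11,"ty":-32,"tz":3,"rx":0,"ry":0.004,"rz":0,"jaw":-1}])

```text
time_s: 54.3
position: [0.6147, 0.2288, -0.0047]
tool_rot: [[0.008, 1.0, -0.0], [1.0, -0.008, 0.001], [0.001, -0.0, -1.0]]
ft_force: [-0.6, -0.5, -1.6]
grip_width: 0.059
```

Call:
apply_moves(plan=[{"tx":0.8,"ty":0,"tz":-1,"rx":0,"ry":0,"rz":0,"jaw":-1},{"tx":0.8,"ty":0,"tz":-2,"rx":0,"ry":0,"rz":0,"jaw":-1},{"tx":0.8,"ty":0,"tz":-2.5,"rx":0,"ry":0,"rz":0,"jaw":-1},{"tx":0.8,"ty":0,"tz":-2.5,"rx":0,"ry":0,"rz":0,"jaw":-1}])

```text
time_s: 54.7
position: [0.6157, 0.2289, -0.0064]
tool_rot: [[0.007, 1.0, 0.001], [1.0, -0.007, 0.002], [0.002, 0.001, -1.0]]
ft_force: [-2.3, -0.5, 4.6]
grip_width: 0.0591
```

Contact. Release, rise and look; then gold.

Call:
apply_moves(plan=[{"tx":0,"ty":0,"tz":0,"rx":0,"ry":0,"rz":0,"jaw":0.5},{"tx":0,"ty":0,"tz":0,"rx":0,"ry":0,"rz":0,"jaw":1},{"tx":0,"ty":0,"tz":0,"rx":0,"ry":0,"rz":0,"jaw":1},{"tx":0,"ty":0,"tz":0,"rx":0,"ry":0,"rz":0,"jaw":1},{"tx":0,"ty":0,"tz":20,"rx":0,"ry":0,"rz":0,"jaw":1},{"tx":0,"ty":0,"tz":60,"rx":0,"ry":0,"rz":0,"jaw":1},{"tx":0,"ty":20,"tz":100,"rx":0,"ry":0,"rz":0,"jaw":1},{"tx":0,"ty":60,"tz":120,"rx":0,"ry":0,"rz":0,"jaw":1},{"tx":-3,"ty":90,"tz":120,"rx":0,"ry":0,"rz":0,"jaw":1},{"tx":-3,"ty":91,"tz":120,"rx":0,"ry":0,"rz":0,"jaw":1},{"tx":-3,"ty":91,"tz":120,"rx":0,"ry":0,"rz":0,"jaw":1}])

```text
time_s: 55.8
position: [0.6123, 0.3202, 0.113]
tool_rot: [[0.006, 1.0, -0.0], [1.0, -0.006, 0.001], [0.001, -0.0, -1.0]]
ft_force: [-0.9, -0.4, -0.5]
grip_width: 0.0856
```

```bash
python3 - <<'E'
from h import *
s=env.observe(); p=s['position'];print(p,s['time_s'],s['tool_rot'].round(4)); im,K,T=shot("wrist","rr1.png")
for q in ((.6129,.3213,.075),(.6161,.2287,.075)):
    uv=proj(K,T,q); C,st=dots(im,uv,14); P=plane(K,T,C,.075); print(uv,C,st,P.round(4),(P-p).round(4))
E
```

```text
[0.61225371 0.32018685 0.11300707] 55.8 [[ 6.4e-03  1.0e+00 -1.0e-04]
 [ 1.0e+00 -6.4e-03  1.2e-03]
 [ 1.2e-03 -1.0e-04 -1.0e+00]]
[321.24598685 249.31476298] [321.30254777 251.4522293 ] [  5   7  20  20 314] [0.6129 0.3197 0.075 ] [ 0.0007 -0.0005 -0.038 ]
[326.0297556  358.72707726] [325.85365854 360.97073171] [  5  10  18  15 205] [0.616  0.2266 0.075 ] [ 0.0037 -0.0936 -0.038 ]
```

View pics/rr1.png

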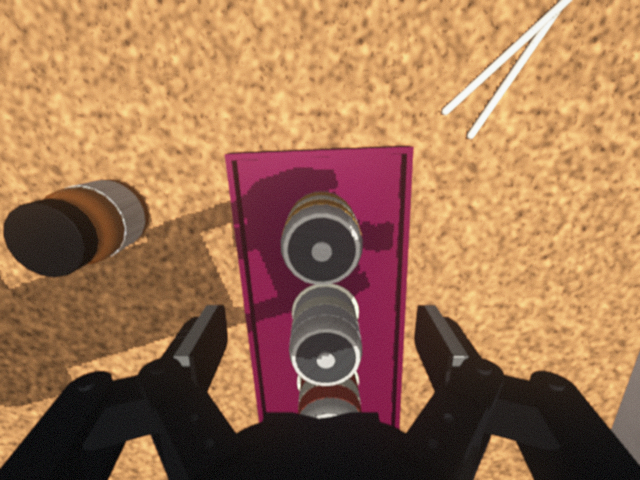

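Call:
apply_moves(plan=[{"tx":0.5,"ty":0,"tz":-30,"rx":0,"ry":0,"rz":0,"jaw":1},{"tx":0.5,"ty":0,"tz":-65,"rx":0,"ry":0,"rz":0,"jaw":1},{"tx":0.5,"ty":0,"tz":-98,"rx":0,"ry":0,"rz":0,"jaw":1},{"tx":0.5,"ty":0,"tz":-116,"rx":0,"ry":0,"rz":0,"jaw":1},{"tx":0.5,"ty":0,"tz":-121,"rx":0,"ry":0,"rz":0,"jaw":1},{"tx":0.5,"ty":0,"tz":-121,"rx":0,"ry":0,"rz":0,"jaw":1},{"tx":0.5,"ty":0,"tz":-121,"rx":0,"ry":0,"rz":0,"jaw":0.4},{"tx":0.5,"ty":0,"tz":-121,"rx":0,"ry":0,"rz":0,"jaw":0},{"tx":0.5,"ty":0,"tz":-121,"rx":0,"ry":0,"rz":0,"jaw":-1},{"tx":0.5,"ty":0,"tz":-121,"rx":0,"ry":0,"rz":0,"jaw":-1},{"tx":0.5,"ty":0,"tz":-121,"rx":0,"ry":0,"rz":0,"jaw":-1}])

```text
time_s: 56.95
position: [0.6138, 0.3195, -0.0063]
tool_rot: [[0.007, 1.0, 0.002], [1.0, -0.007, 0.002], [0.002, 0.002, -1.0]]
ft_force: [-0.6, -1.5, 6.1]
grip_width: 0.0593
```

Call:
apply_moves(plan=[{"tx":0,"ty":0,"tz":5,"rx":0,"ry":0,"rz":0,"jaw":-1},{"tx":0,"ty":-2,"tz":12,"rx":0,"ry":0,"rz":0,"jaw":-1},{"tx":0,"ty":-6.8,"tz":15,"rx":0,"ry":0,"rz":0,"jaw":-1},{"tx":0,"ty":-6.8,"tz":15,"rx":0,"ry":0,"rz":0,"jaw":-1},{"tx":0,"ty":-6.8,"tz":10,"rx":0,"ry":0,"rz":0,"jaw":-1},{"tx":0,"ty":-6.8,"tz":5,"rx":0,"ry":0,"rz":0,"jaw":-1},{"tx":0,"ty":-6.8,"tz":2,"rx":0,"ry":0,"rz":0,"jaw":-1},{"tx":0,"ty":-6.8,"tz":1,"rx":0,"ry":0,"rz":0,"jaw":-1},{"tx":0,"ty":-6.8,"tz":1,"rx":0,"ry":0,"rz":0,"jaw":-1}])

```text
time_s: 57.85
position: [0.6137, 0.3127, -0.0057]
tool_rot: [[0.007, 1.0, 0.002], [1.0, -0.007, 0.002], [0.002, 0.002, -1.0]]
ft_force: [-0.6, -0.2, -1.1]
grip_width: 0.059
```

Call:
apply_moves(plan=[{"tx":0,"ty":0.3,"tz":-1,"rx":0,"ry":0,"rz":0,"jaw":-1},{"tx":0,"ty":0.3,"tz":-1.5,"rx":0,"ry":0,"rz":0,"jaw":-1},{"tx":0,"ty":0.3,"tz":-1.5,"rx":0,"ry":0,"rz":0,"jaw":-1}])

```text
time_s: 58.15
position: [0.6139, 0.3131, -0.0063]
tool_rot: [[0.007, 1.0, 0.003], [1.0, -0.007, 0.002], [0.002, 0.003, -1.0]]
ft_force: [-1.5, -1.6, 4.9]
grip_width: 0.059
```

Call:
apply_moves(plan=[{"tx":0,"ty":0,"tz":0,"rx":0,"ry":0,"rz":0,"jaw":0.5},{"tx":0,"ty":0,"tz":0,"rx":0,"ry":0,"rz":0,"jaw":1},{"tx":0,"ty":0,"tz":0,"rx":0,"ry":0,"rz":0,"jaw":1},{"tx":0,"ty":0,"tz":0,"rx":0,"ry":0,"rz":0,"jaw":1},{"tx":0,"ty":0,"tz":20,"rx":0,"ry":0,"rz":0,"jaw":1},{"tx":0,"ty":0,"tz":60,"rx":0,"ry":0,"rz":0,"jaw":1},{"tx":0,"ty":0,"tz":105,"rx":0,"ry":0,"rz":0,"jaw":1},{"tx":0,"ty":-20,"tz":150,"rx":0,"ry":0,"rz":0,"jaw":1},{"tx":0,"ty":-55,"tz":190,"rx":0,"ry":0,"rz":0,"jaw":1},{"tx":0,"ty":-95,"tz":220,"rx":0,"ry":0,"rz":0,"jaw":1},{"tx":0,"ty":-115,"tz":235,"rx":0,"ry":0,"rz":0,"jaw":1},{"tx":0,"ty":-115,"tz":235,"rx":0,"ry":0,"rz":0,"jaw":1}])

```text
time_s: 59.35
position: [0.6151, 0.1955, 0.2318]
tool_rot: [[0.011, 1.0, 0.008], [1.0, -0.011, 0.002], [0.002, 0.008, -1.0]]
ft_force: [-0.3, 0.2, -0.5]
grip_width: 0.0854
```

```bash
python3 - <<'E'
from h import *
s=env.observe(); p=s['position'];print(p,s['time_s'],s['tool_rot'].round(4)); im,K,T=shot("wrist","ss1.png")
for n,q in dict(A=(.6135,.3135),B=(.6161,.2287),C=(.6187,.1435),D=(.6213,.0583)).items():
    uv=proj(K,T,(*q,.075)); C,st=dots(im,uv,11); P=plane(K,T,C,.075); print(n,uv.round(1),C.round(1),st,(P[:2]-q).round(4))
S=shot("scene","ss2.png",(300,200,520,370),3.6)
E
```

```text
[0.61509229 0.19551545 0.23180494] 59.35 [[ 0.0107  0.9999  0.0082]
 [ 0.9999 -0.0108  0.0019]
 [ 0.002   0.0082 -1.    ]]
A [315.8  87. ] [316.5  85.2] [  5   1  16  17 209] [0.0007 0.0015]
B [319.7 178.8] [319.4 177.9] [  5   4  14  15 162] [-0.0003  0.0009]
C [323.1 257. ] [323.9 255.7] [  6   4  13  13 131] [0.0009 0.0015]
D [325.9 324.2] [326.5 324. ] [  7   6  12  11 106] [0.0006 0.0003]
```

View pics/ss1.png

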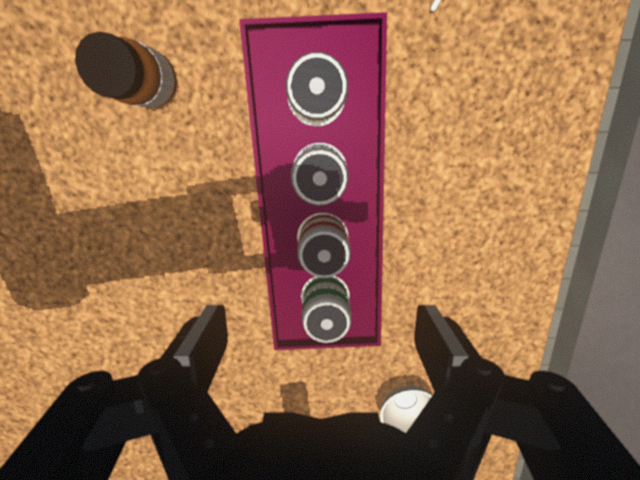

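View pics/ss2.png

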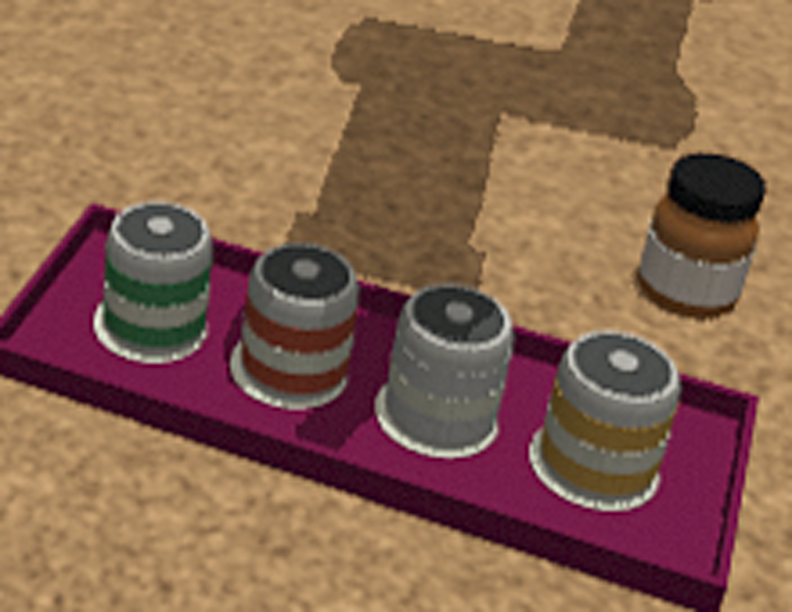

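All four are within 2 mm now. Back to the gun.

Call:
apply_moves(plan=[{"tx":0,"ty":-30,"tz":0,"rx":0.001,"ry":0.004,"rz":-0.14,"jaw":1},{"tx":-8,"ty":-70,"tz":0,"rx":0,"ry":0.004,"rz":-0.28,"jaw":1},{"tx":-20,"ty":-112,"tz":0,"rx":0,"ry":0.004,"rz":-0.42,"jaw":1},{"tx":-32,"ty":-155,"tz":0,"rx":0,"ry":0.004,"rz":-0.56,"jaw":1},{"tx":-45,"ty":-200,"tz":0,"rx":0,"ry":0.004,"rz":-0.7,"jaw":1},{"tx":-60,"ty":-245,"tz":0,"rx":0,"ry":0.004,"rz":-0.84,"jaw":1},{"tx":-75,"ty":-290,"tz":0,"rx":0,"ry":0.004,"rz":-0.98,"jaw":1},{"tx":-88,"ty":-335,"tz":0,"rx":0,"ry":0.004,"rz":-1.12,"jaw":1},{"tx":-97,"ty":-375,"tz":-20,"rx":0,"ry":0.004,"rz":-1.26,"jaw":1},{"tx":-97,"ty":-398,"tz":-30,"rx":0,"ry":0.004,"rz":-1.4,"jaw":1},{"tx":-97,"ty":-398,"tz":-30,"rx":0,"ry":0.004,"rz":-1.478,"jaw":1},{"tx":-97,"ty":-398,"tz":-30,"rx":0,"ry":0.004,"rz":-1.478,"jaw":1}])

```text
time_s: 60.65
position: [0.5168, -0.1992, 0.1965]
tool_rot: [[0.996, 0.084, -0.003], [0.084, -0.996, 0.002], [-0.003, -0.003, -1.0]]
ft_force: [-0.3, -0.3, 0.7]
grip_width: 0.0856
```

```bash
python3 - <<'E'
from h import *
s=env.observe(); print(s['position'],s['time_s'],s['tool_rot'].round(4))
S=shot("scene","tt1.png",(120,140,520,380),2)
E
```

```text
[ 0.51680309 -0.19915939  0.19646167] 60.65 [[ 0.9964  0.0844 -0.0031]
 [ 0.0845 -0.9964  0.0024]
 [-0.0029 -0.0027 -1.    ]]
```

View pics/tt1.png

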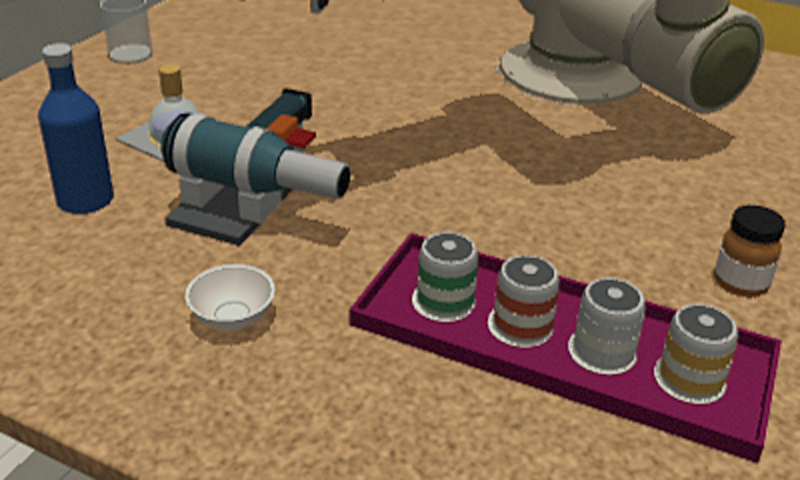

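Everything is in place and the trigger is out. Squeezing again as before.

Call:
apply_moves(plan=[{"tx":1,"ty":-15,"tz":-20,"rx":0,"ry":0,"rz":0,"jaw":1},{"tx":1,"ty":-29.5,"tz":-50,"rx":0,"ry":0,"rz":0,"jaw":1},{"tx":1,"ty":-29.5,"tz":-85,"rx":0,"ry":0,"rz":0,"jaw":1},{"tx":1,"ty":-29.5,"tz":-115,"rx":0,"ry":0,"rz":0,"jaw":1},{"tx":1,"ty":-29.5,"tz":-135,"rx":0,"ry":0,"rz":0,"jaw":1},{"tx":1,"ty":-29.5,"tz":-144,"rx":0,"ry":0,"rz":0,"jaw":1},{"tx":1,"ty":-29.5,"tz":-146,"rx":0,"ry":0,"rz":0,"jaw":1},{"tx":1,"ty":-29.5,"tz":-146,"rx":0,"ry":0,"rz":0,"jaw":1}])

```text
time_s: 61.5
position: [0.5186, -0.2281, 0.0517]
tool_rot: [[0.996, 0.089, -0.001], [0.089, -0.996, 0.001], [-0.001, -0.001, -1.0]]
ft_force: [0.7, 0.7, -0.7]
grip_width: 0.0858
```

Call:
apply_moves(plan=[{"tx":0,"ty":0,"tz":0,"rx":0,"ry":0,"rz":0,"jaw":0.6},{"tx":0,"ty":0,"tz":0,"rx":0,"ry":0,"rz":0,"jaw":0.3},{"tx":0,"ty":0,"tz":0,"rx":0,"ry":0,"rz":0,"jaw":0.1},{"tx":0,"ty":0,"tz":0,"rx":0,"ry":0,"rz":0,"jaw":-0.1},{"tx":0,"ty":0,"tz":0,"rx":0,"ry":0,"rz":0,"jaw":-0.3},{"tx":0,"ty":0,"tz":0,"rx":0,"ry":0,"rz":0,"jaw":-0.3},{"tx":0,"ty":0,"tz":0,"rx":0,"ry":0,"rz":0,"jaw":-0.3},{"tx":0,"ty":0,"tz":0,"rx":0,"ry":0,"rz":0,"jaw":-0.3},{"tx":0,"ty":0,"tz":0,"rx":0,"ry":0,"rz":0,"jaw":-0.3}], grip_force=35)

```text
time_s: 62.4
position: [0.5183, -0.2262, 0.0522]
tool_rot: [[0.996, 0.09, -0.002], [0.09, -0.996, 0.004], [-0.001, -0.004, -1.0]]
ft_force: [0.0, 9.0, 3.8]
grip_width: 0.0369
```

Squeezed in. Press down to TCP ≈ 0.039.

Call:
apply_moves(plan=[{"tx":0,"ty":0,"tz":-2.5,"rx":0,"ry":0,"rz":0,"jaw":-0.3},{"tx":0,"ty":0,"tz":-5,"rx":0,"ry":0,"rz":0,"jaw":-0.3},{"tx":0,"ty":0,"tz":-7.5,"rx":0,"ry":0,"rz":0,"jaw":-0.3},{"tx":0,"ty":0,"tz":-10,"rx":0,"ry":0,"rz":0,"jaw":-0.3},{"tx":0,"ty":0,"tz":-12.5,"rx":0,"ry":0,"rz":0,"jaw":-0.3},{"tx":0,"ty":0,"tz":-14.5,"rx":0,"ry":0,"rz":0,"jaw":-0.3},{"tx":0,"ty":0,"tz":-14.5,"rx":0,"ry":0,"rz":0,"jaw":-0.3},{"tx":0,"ty":0,"tz":-14.5,"rx":0,"ry":0,"rz":0,"jaw":-0.3}])

```text
time_s: 63.2
position: [0.5196, -0.2262, 0.0419]
tool_rot: [[0.996, 0.09, 0.003], [0.09, -0.996, 0.002], [0.003, -0.002, -1.0]]
ft_force: [-5.8, 7.6, 29.4]
grip_width: 0.0367
```

Call:
apply_moves(plan=[{"tx":-0.5,"ty":0,"tz":-1,"rx":0,"ry":0.003,"rz":0,"jaw":-0.3},{"tx":-0.5,"ty":0,"tz":-2.5,"rx":0,"ry":0.003,"rz":0,"jaw":-0.3},{"tx":-0.5,"ty":0,"tz":-4,"rx":0,"ry":0.003,"rz":0,"jaw":-0.3},{"tx":-0.5,"ty":0,"tz":-4,"rx":0,"ry":0.003,"rz":0,"jaw":-0.3},{"tx":-0.5,"ty":0,"tz":-4,"rx":0,"ry":0.003,"rz":0,"jaw":-0.3}], grip_force=25)

```text
time_s: 63.7
position: [0.5196, -0.2263, 0.0419]
tool_rot: [[0.996, 0.09, 0.003], [0.09, -0.996, 0.0], [0.003, 0.0, -1.0]]
ft_force: [-10.2, 7.9, 33.2]
grip_width: 0.0368
```

It's stuck at 0.0419 with 33 N up and -10 N in x, which suggests a knuckle bearing on the barrel. Backing up, shifting 5 mm away from the barrel, and looking before pressing again.

Call:
apply_moves(plan=[{"tx":-1,"ty":0,"tz":3,"rx":0,"ry":0,"rz":0,"jaw":-0.3},{"tx":-3,"ty":0,"tz":5,"rx":0,"ry":0,"rz":0,"jaw":-0.3},{"tx":-6,"ty":-0.5,"tz":5,"rx":0,"ry":0,"rz":0,"jaw":-0.3},{"tx":-6,"ty":-0.5,"tz":5,"rx":0,"ry":0,"rz":0,"jaw":-0.3},{"tx":-6,"ty":-0.5,"tz":5,"rx":0,"ry":0,"rz":0,"jaw":-0.3}])

```text
time_s: 64.2
position: [0.5159, -0.2266, 0.0475]
tool_rot: [[0.996, 0.09, 0.008], [0.09, -0.996, -0.0], [0.008, 0.001, -1.0]]
ft_force: [10.9, 4.4, -0.3]
grip_width: 0.0369
```

```bash
python3 - <<'E'
from h import *
s=env.observe(); print(s['position'],s['time_s'],s['tool_rot'].round(4),s['ft_force'],s['grip_width'],s['wrist_torque'])
shot("wrist","uu1.png");shot("side","uu2.png",(330,150,450,260),5); shot("scene","uu3.png",(180,120,320,250),5)
E
```

```text
[ 0.51585254 -0.2266089   0.04747853] 64.2 [[ 9.959e-01  9.020e-02  8.100e-03]
 [ 9.020e-02 -9.959e-01 -3.000e-04]
 [ 8.000e-03  1.000e-03 -1.000e+00]] [10.87894983  4.44340184 -0.32747854] 0.036903537749809985 [ 0.80509316 -1.61025257  0.13309987]
```

View pics/uu1.png

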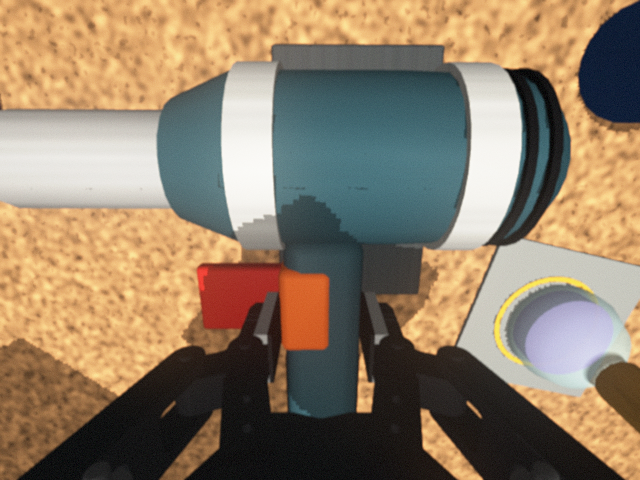

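View pics/uu2.png

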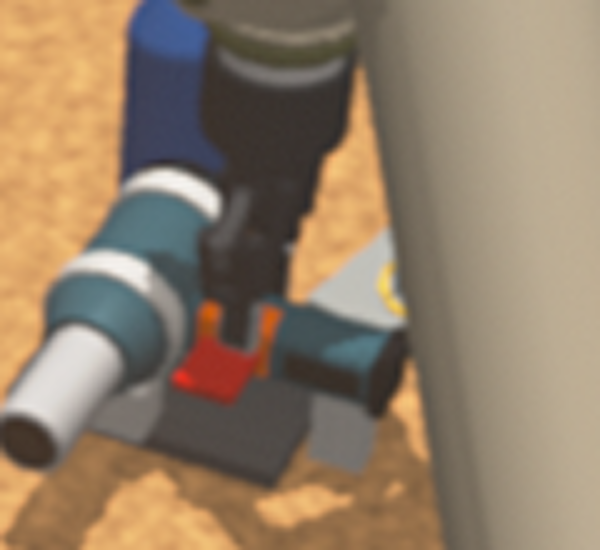

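View pics/uu3.png

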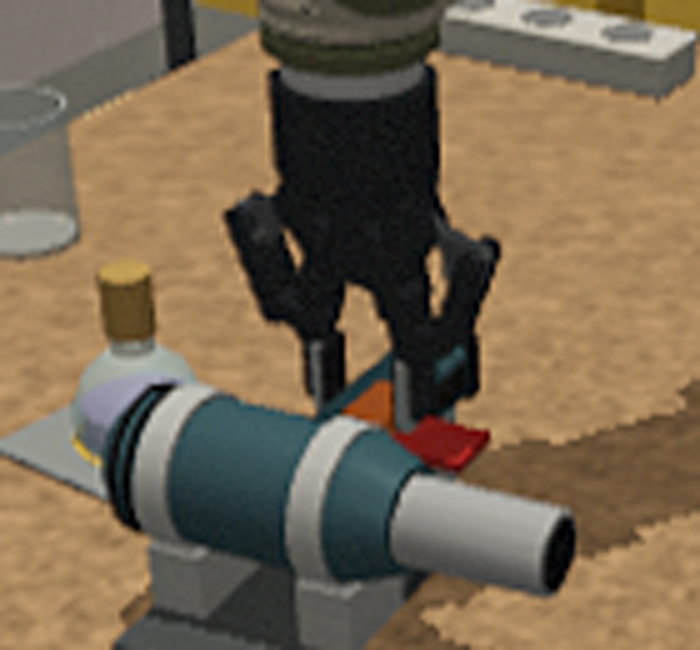

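No knuckle contact is visible. The force was friction from the grip, plus my restarting from a sagged pose. I'll use the lightest grip (20 N) and a deeper target.

Call:
apply_moves(plan=[{"tx":0,"ty":0,"tz":0,"rx":0,"ry":0.003,"rz":0,"jaw":-0.3},{"tx":0,"ty":0,"tz":-3,"rx":0,"ry":0.003,"rz":0,"jaw":-0.3},{"tx":0,"ty":0,"tz":-6,"rx":0,"ry":0.003,"rz":0,"jaw":-0.3},{"tx":0,"ty":0,"tz":-8,"rx":0,"ry":0.003,"rz":0,"jaw":-0.3},{"tx":0,"ty":0,"tz":-10,"rx":0,"ry":0.003,"rz":0,"jaw":-0.3},{"tx":0,"ty":0,"tz":-11,"rx":0,"ry":0.003,"rz":0,"jaw":-0.3},{"tx":0,"ty":0,"tz":-11,"rx":0,"ry":0.003,"rz":0,"jaw":-0.3}], grip_force=20)

```text
time_s: 65.05
position: [0.5167, -0.2267, 0.041]
tool_rot: [[0.996, 0.09, 0.009], [0.09, -0.996, -0.002], [0.009, 0.003, -1.0]]
ft_force: [-9.0, 9.5, 38.6]
grip_width: 0.0369
```

Too much force (38 N). Let me work out from the wrist torque where it acts.

```bash
python3 - <<'E'
from h import *
s=env.observe(); F=s['ft_force'];M=s['wrist_torque'];p=s['position'];R=s['tool_rot']; print(F,M)
print('line pt closest', np.cross(F,M)/F.dot(F), R)
shot("scene","vv3.png",(180,120,320,250),5);shot("wrist","vv1.png",(180,220,460,440),2.8);shot("side","vv2.png",(330,150,450,260),5)
E
```

```text
[-9.02195816  9.54525226 38.62976261] [ 1.69144746  1.45505052 -0.1322954 ]
line pt closest [-0.034522    0.03853193 -0.01758367] [[ 0.99587359  0.0903156   0.00888138]
 [ 0.09034062 -0.9959079  -0.00245674]
 [ 0.00862315  0.00324895 -0.99995754]]
```

View pics/vv3.png

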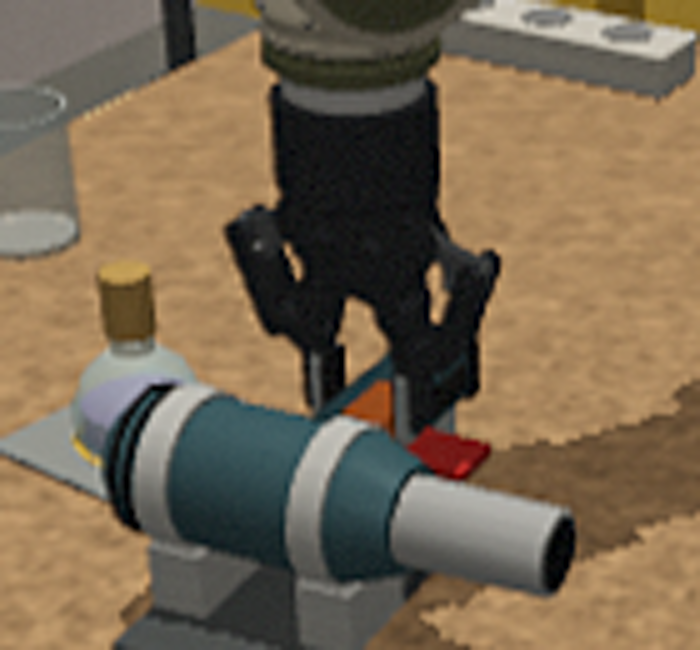

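View pics/vv1.png

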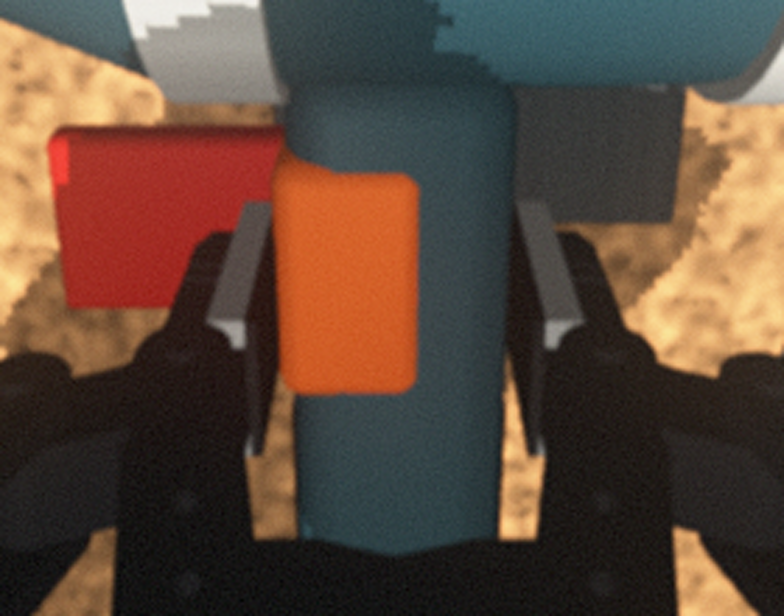

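The force acts symmetrically about the tool axis, so it is friction of both pads from the stalled grip. I'll ease the jaw to just hold the trigger (about 38.5 mm, well past 9.5 mm travel), relax, then press.

Call:
apply_moves(plan=[{"tx":0,"ty":0,"tz":1,"rx":0,"ry":0,"rz":0,"jaw":-0.1},{"tx":0,"ty":0,"tz":1,"rx":0,"ry":0.005,"rz":0,"jaw":-0.08},{"tx":0,"ty":0,"tz":1,"rx":0,"ry":0.005,"rz":0,"jaw":-0.08},{"tx":0,"ty":0,"tz":1,"rx":0,"ry":0.005,"rz":0,"jaw":-0.08}])

```text
time_s: 65.6
position: [0.5164, -0.2258, 0.042]
tool_rot: [[0.996, 0.09, 0.003], [0.09, -0.996, -0.001], [0.003, 0.001, -1.0]]
ft_force: [-0.8, 6.1, 4.8]
grip_width: 0.0391
```

Friction is gone (4.8 N). Pressing.

Call:
apply_moves(plan=[{"tx":0,"ty":-0.5,"tz":-1,"rx":0,"ry":0,"rz":0,"jaw":-0.08},{"tx":0,"ty":-0.5,"tz":-2,"rx":0,"ry":0,"rz":0,"jaw":-0.08},{"tx":0,"ty":-0.5,"tz":-3.5,"rx":0,"ry":0,"rz":0,"jaw":-0.08},{"tx":0,"ty":-0.5,"tz":-3.5,"rx":0,"ry":0,"rz":0,"jaw":-0.08},{"tx":0,"ty":-0.5,"tz":-3.5,"rx":0,"ry":0,"rz":0,"jaw":-0.08}])

```text
time_s: 66.1
position: [0.5164, -0.2258, 0.0385]
tool_rot: [[0.996, 0.09, 0.003], [0.09, -0.996, 0.0], [0.003, -0.0, -1.0]]
ft_force: [1.2, 4.3, 3.7]
grip_width: 0.0396
```

The tab is down about 9.5 mm with little force. Easing off.

Call:
apply_moves(plan=[{"tx":0,"ty":0,"tz":0,"rx":0,"ry":0,"rz":0,"jaw":-0.04},{"tx":0,"ty":0,"tz":0,"rx":0,"ry":0,"rz":0,"jaw":0},{"tx":0,"ty":0,"tz":0,"rx":0,"ry":0,"rz":0,"jaw":0.05},{"tx":0,"ty":0,"tz":0,"rx":0,"ry":0,"rz":0,"jaw":0.1},{"tx":0,"ty":0,"tz":0,"rx":0,"ry":0,"rz":0,"jaw":0.15},{"tx":0,"ty":0,"tz":0,"rx":0,"ry":0,"rz":0,"jaw":0.2},{"tx":0,"ty":0,"tz":0,"rx":0,"ry":0,"rz":0,"jaw":0.3},{"tx":0,"ty":0,"tz":0,"rx":0,"ry":0,"rz":0,"jaw":0.4},{"tx":0,"ty":0,"tz":0,"rx":0,"ry":0,"rz":0,"jaw":0.6}])

```text
time_s: 67.0
position: [0.5164, -0.2262, 0.0385]
tool_rot: [[0.996, 0.09, 0.003], [0.09, -0.996, -0.0], [0.003, 0.001, -1.0]]
ft_force: [-0.2, 0.5, -0.3]
grip_width: 0.0684
```

Call:
apply_moves(plan=[{"tx":0,"ty":0,"tz":3,"rx":0,"ry":0,"rz":0,"jaw":0.9},{"tx":0,"ty":0,"tz":8,"rx":0,"ry":0,"rz":0,"jaw":1},{"tx":0,"ty":0,"tz":25,"rx":0,"ry":0,"rz":0,"jaw":1},{"tx":0,"ty":0,"tz":60,"rx":0,"ry":0,"rz":0,"jaw":1},{"tx":0,"ty":0,"tz":100,"rx":0,"ry":0,"rz":0,"jaw":1},{"tx":0,"ty":10,"tz":140,"rx":0,"ry":0,"rz":0,"jaw":1},{"tx":2,"ty":24,"tz":160,"rx":0,"ry":0,"rz":0,"jaw":1},{"tx":2,"ty":24,"tz":160,"rx":0,"ry":0,"rz":0,"jaw":1},{"tx":2,"ty":24,"tz":160,"rx":0,"ry":0,"rz":0,"jaw":1}])

```text
time_s: 67.9
position: [0.5183, -0.2022, 0.1984]
tool_rot: [[0.996, 0.091, 0.003], [0.091, -0.996, -0.001], [0.003, 0.001, -1.0]]
ft_force: [0.0, -0.7, 0.0]
grip_width: 0.0853
```

```bash
python3 - <<'E'
from h import *
s=env.observe(); print(s['position'],s['time_s'],s['tool_rot'].round(4),s['ft_force'])
im,K,T=shot("wrist","ww1.png",(250,120,450,320),2.5)
hsv=cv2.cvtColor(im,cv2.COLOR_BGR2HSV)
b=np.zeros(hsv.shape[:2],np.uint8); b[190:320,270:400]=255
m=cv2.inRange(hsv,(6,150,120),(20,255,255))&b; m=cv2.morphologyEx(m,cv2.MORPH_OPEN,np.ones((3,3),np.uint8))
x,y,w,h=cv2.boundingRect(max(cv2.findContours(m,0,1)[0],key=cv2.contourArea)); print(plane(K,T,(x,y+h/2),.098))
S=shot("scene","ww2.png",(120,140,520,380),2);D=shot("side","ww3.png",(170,130,480,420),2)
E
```

```text
[ 0.51825724 -0.20215191  0.19837063] 67.9 [[ 9.959e-01  9.070e-02  3.000e-03]
 [ 9.070e-02 -9.959e-01 -6.000e-04]
 [ 2.900e-03  8.000e-04 -1.000e+00]] [ 0.03153811 -0.72939525  0.01240062]
[ 0.51779098 -0.20080486  0.098     ]
```

View pics/ww2.png

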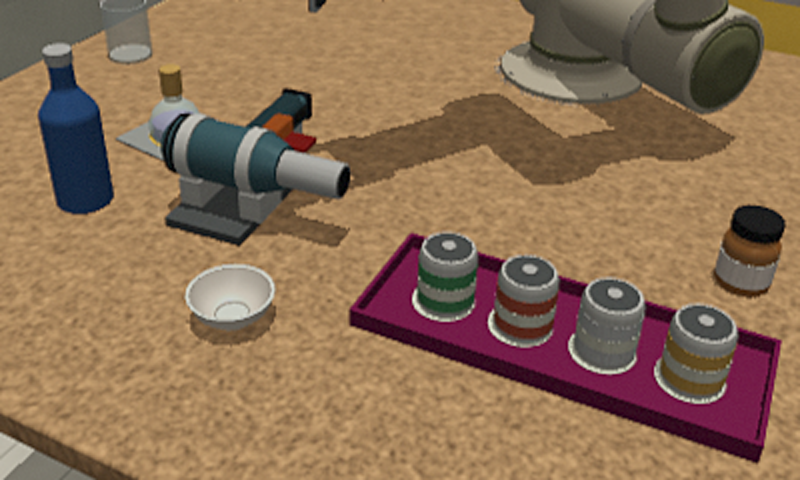

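View pics/ww3.png

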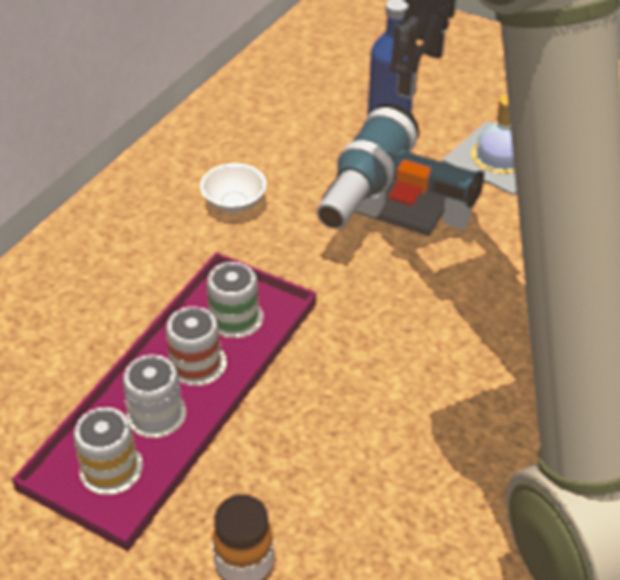

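View pics/ww1.png

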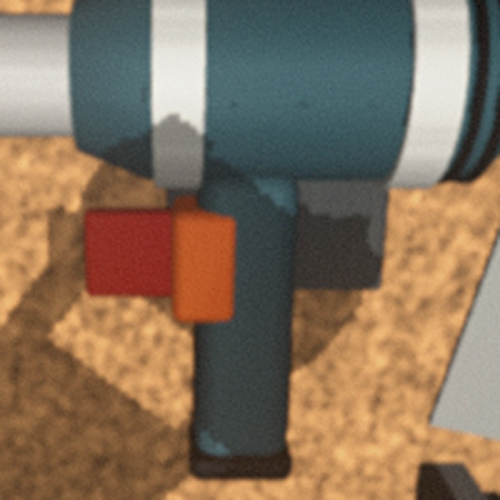

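The trigger rests 6.5 mm in with nothing touching it, the tab is down, all cans are on their circles, the lamp is on the tile, and the jar, bottle and bowl are where they were. Handing in.

```bash
python3 -c "
from rig import env
print(env.close_job())"
```

```text
the job is handed in; nothing more can be done
None
```

The station is set up and the job is handed in: lamp on the tile, four cans on their circles, and the hot-air gun locked on. It took about 68 s of the 210 s.

**Last checks, all with the robot clear:**
- **Lamp:** it stands upright inside the yellow ring.
- **Cans:** all four are upright. The overhead measurement put each within about 2 mm of its circle centre. That was taken just before the final start, and the pictures after it still show them in place.
- **Gun:** the trigger rests about 6.5 mm in and the red tab is down.
- **Bystanders:** the jar, bottle and bowl are where they started.

**What did not go to plan:**
- **Fingertip height:** the real fingertips end about 36–40 mm above the reported TCP. The first lamp grasp therefore closed on air above the cap, without touching it. I confirmed the offset with a light touch on bare bench and corrected for it.
- **Knocked can:** a can was knocked around the time of the first start, and I cannot say whether just before or after. Silver ended about 35 mm off and gold about 8 mm off. I unlocked the gun, put both cans back, and only then started it again, so the gun was briefly on once earlier.
- **Second tab press:** it first stuck on pad friction, with the wrist force reaching about 39 N. Easing the jaw slightly let the tab go down with about 4 N.

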